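# Tip the drained pot risers into the covered bin

## Robot

A 7-joint arm with a two-finger parallel gripper is mounted at the origin on the work surface. World frame = base frame: x ahead of the robot, y to its left, z up, the work surface at z = 0. Lengths are in m, angles in rad, forces in N, time in s.
With the tool pointing down it reaches from about 0.425 to 0.925 m from the base axis. Payload 6.8 kg.
Tool frame: the origin (TCP) lies at the very end of the fingers, on their centre line; the grasp point (between the pads) lies 19 mm behind it (arm.grip_point_offset is the distance from the TCP to the grasp point, in m); z points along the fingers, y is the direction in which the jaws open and shut (so a half turn about z gives the same grasp; the last joint's range is limited). The gripper opens to 88 mm and grips with 3 to 60 N. Pads are 20 mm wide; open, the fingers measure 115 mm over their backs; the gripper's body (75 mm by 178 mm) begins 61 mm behind the grasp point.
Start: joints at [1.241, 0.477, 0.022, 1.555, -0.011, 1.109, -0.083], TCP at [0.148, -0.658, 0.223] pointing down, gripper open.
Joint ranges: [-2.96, 2.96], [-0.34, 2.1], [-1.41, 1.46], [0.24, 2.44], [-1.37, 4.51], [0.17, 1.92], [-2.96, 2.96]. Speed limits (rad/s): [2.39, 2.39, 3.14, 3.14, 3.14, 3.14, 3.14].

## Interface

Orientations are given as a unit quaternion [x, y, z, w].
In Python, from rig import arm gives the robot as it stands. The module is installed in compiled form; this text tells all that it offers.
- The arm moves only by the tool drive_tool, never from a script. Its argument "rows" is a list of rows, each an object of numbers: "hand": the gripper's target within -1 to 1 (shut at 1, half-way at 0, fully open at -1); "dx", "dy", "dz": the shift along the tool's x, y, z as a fraction of full scale; "wx", "wy", "wz": the turn, a rotation vector about the tool's x, y, z as a fraction of full scale. In form: [{"hand": .., "dx": .., "dy": .., "dz": .., "wx": .., "wy": .., "wz": ..}, ...]. A call has exactly 8 rows; each row shifts and turns the pose as measured when the row begins, along the tool's axes as they then stand; what a row does not reach is not made up. Full scale, the value 1, is 0.5 m for a shift and 0.08 rad for a turn. A row lasts 1/8 s, in which the tool goes at most 62.5 mm and 10.7 degrees, less where a joint would pass 70% of its speed; a pose out of reach is approached as far as the arm can. A call with a number of a shift or a turn outside -1 to 1 is refused whole. A call with a gripper value outside its range is refused whole. The fingers move at their own pace and stop on an object; "force" is the grip in N (left out, the last holds). Time passes only in rows, so rows that do not move let the fingers close, or fill a call up. It gives the time, the measured TCP pose, the force and the opening at its end, in the units of the state.
- arm.sense(): the state, without advancing time (a new reading comes with each control period).
- arm.camera(name): name is "scene" or "top"; returns (picture, depth): 480x640x3 uint8, red, green, blue; 480x640 float32, m along the optical axis (not along the pixel's ray), 0 where there is no reading.
- arm.calibration(name): a dict with "mtx" (3x3 intrinsics, pixels), "R" (3x3) and "t" (3): a world point X has camera coordinates R X + t. Camera axes: x right, y down, z forward; pixel columns grow to the right and rows downward; lengths in m; the calibration is good to about 2 mm. A picture is of the moment at which its call begins. calibration takes no time and is no camera call.
- arm.hand_in(): hands the job in, once; it reports no verdict.
The state is a dict: "time_s": time; "joint_pos": joint angles; "dq": joint speeds; "tau": joint torques, N m; "tool_pos": TCP position; "orientation": TCP orientation; "force": force on the tool from outside, world axes, zero at the start; "ft_torque": the same for the moment, N m; "gripper_width": finger opening in m.
Only numpy, scipy, OpenCV 4.12 (cv2) and the standard library are available. Lean on these libraries where they do the work, as an engineer would, in place of code of your own. Each camera call takes 0.05 s, during which the arm holds its last target. There are 200 camera calls.

## Task

The wooden presser is jammed slantwise in the tip tray: turn it square with the tray so its corners come free of the folded edges, lift it out and lay it flat in the middle of the green mat, then set every loose pot riser on the level tray. Slide the red lock grip fully to its release stop, raise the tray slowly by its handle only until the risers start to slide, never steeper than 35 degrees, and hold it still there until all of them are in the bin and a second longer. Then let the tray down level and slide the lock fully shut again; leave everything else on the bench alone.

Things in the scene. Friction and masses are not known exactly. Their poses are not given: they have to be found in the camera images.
- rig: The drain-and-tip unit, fixed on the bench: an aluminium tray hinged over the mouth of a galvanised bin with a clear cover. Origin on the bench under the middle of the hinge line; +z up, +y along the level tray from hinge to handle, -y into the bin, x across. Under the tray is a closed sump.
- tray_hinge (a point): middle of the tray's hinge line (its low, open edge, over which parts fall into the bin), 66 mm above the bench, fixed; the tray turns about the unit's x axis through it
- tray_mid (a point): middle of the tray's floor surface, 118 mm from the hinge and 70 mm above the bench when level; moves with the tray. Inside the tray is 172 mm wide and 235 mm long, walls 26 mm above the floor, open at the hinge end. The long walls' tops are folded inward as 14 mm hems, underside 22 mm above the floor, so the opening between them is 144 mm; the hems begin 32 mm from the hinge.
- bin_mid (a point): middle of the bin's floor, 5 mm above the bench, at y = -86 mm of the unit. Bin inside: 200 mm (x) by 164 mm (y), from 5 mm past the hinge line; a fixed 45 degree slope leads from under the tray's low edge down to the floor; clear cover 121 mm above the bench, from 36 mm past the hinge line to the far wall
- tray_handle (a point): centre of the tray's handle: a round bar of 12 to 13 mm diameter along the unit's x, 96 mm long, held by two arms 42 mm beyond the end wall; 281 mm from the hinge along the tray and 84 mm above the bench when the tray is level, nothing beneath it; moves with the tray
- tip_tray (a joint): tray angle, rad: 0 level (rests there by its weight), grows as the handle end is raised. Tray 0.6 kg; a damper slows it, about 5 N at the handle holds it up; it sinks back to level within a second if let go. Cannot be raised while the lock is shut. The risers begin to slide between about 0.27 and 0.40 rad (friction varies).
- lock (a joint): tray lock, m: 0 shut (its bolt lies over a lug on the tray), 0.045 fully released; slides along the unit's -y (towards the bin) to release; stiff, about 2 N; stays where left
- lock_grip (a point): middle of the red lock grip, 20 mm (x) by 22 mm (y), 32 mm tall, upright on a guide block (foot on the bench, 34 mm wide) on the unit's -x side; this point is at x = -128, y = 205 mm of the unit when shut, 97 mm above the bench (grip top 110 mm, guide top 70 mm); moves with the lock
- presser_grip (a point): the seed-tray presser: a wooden board 150 x 75 x 12 mm (own x along the 150 mm) with a dark wooden grip on top, 90 mm (x) x 24 mm (y) x 40 mm high. This point is on the grip, 35 mm above the board's underside; 0.16 kg. It starts lying in the tray, turned slantwise so that its corners are caught under both folded hems; with its long side along the tray it lifts out freely.
- mat_mid (a point): middle of the top of the green rubber mat, 200 (x) x 130 (y) x 4 mm, fixed flat on the bench
- trowel: grey plastic trowel, 290 mm long along x, 30 mm high; leave alone
- white_pot: white ceramic pot, 124 mm across, 100 mm high; leave alone
- plant_tag: wooden plant tag 140 x 22 x 5 mm; leave alone
- clay_pot: small clay pot, 92 mm across, 80 mm high; leave alone
- sprayer: green spray bottle, 76 mm across, 187 mm high; leave alone
- riser1_mid (a point): pot riser, a terracotta-coloured plastic square 50 x 50 x 16 mm with a cross groove on top, 45 g; this point is its centre, z its thickness. Two to four risers are present; an absent one reads None from the start.
- riser2_mid (a point): pot riser, a terracotta-coloured plastic square 50 x 50 x 16 mm with a cross groove on top, 45 g; this point is its centre, z its thickness. Two to four risers are present; an absent one reads None from the start.
- riser3_mid (a point): pot riser, a terracotta-coloured plastic square 50 x 50 x 16 mm with a cross groove on top, 45 g; this point is its centre, z its thickness. Two to four risers are present; an absent one reads None from the start.
- riser4_mid (a point): pot riser, a terracotta-coloured plastic square 50 x 50 x 16 mm with a cross groove on top, 45 g; this point is its centre, z its thickness. Two to four risers are present; an absent one reads None from the start.
Mind the look-alikes: they are no part of the job. Leave any blue look-alike of the part that bears riser2_mid alone.

How it is judged:
On the way, in this order (a step that is already met when the one before it is completed fails the run):
1. the presser has been lifted out and brought clear of the tray (horizontal distance between presser_grip and tray_mid above 0.16 m), for 0.2 s.
2. every riser present lies on the tray (or has already dropped past its low edge into the bin), at rest (x of riser1_mid in the frame of rig between -0.09 and 0.09 m and y of riser1_mid in the frame of rig between -0.17 and 0.236 m and z of riser1_mid in the frame of rig between 0 and 0.095 m and linear speed of each of riser1, riser2, riser3, riser4 below 0.05 m/s and x of riser2_mid in the frame of rig between -0.09 and 0.09 m and y of riser2_mid in the frame of rig between -0.17 and 0.236 m and z of riser2_mid in the frame of rig between 0 and 0.095 m and x of riser3_mid in the frame of rig between -0.09 and 0.09 m and y of riser3_mid in the frame of rig between -0.17 and 0.236 m and z of riser3_mid in the frame of rig between 0 and 0.095 m and x of riser4_mid in the frame of rig between -0.09 and 0.09 m and y of riser4_mid in the frame of rig between -0.17 and 0.236 m and z of riser4_mid in the frame of rig between 0 and 0.095 m), for 0.3 s.
3. with the lock at its release stop, the tray is held still at the sliding angle (0.2 to 0.66 rad) until every riser is in the bin (x of riser1_mid in the frame of rig between -0.1 and 0.1 m and y of riser1_mid in the frame of rig between -0.17 and -0.004 m and z of riser1_mid in the frame of rig between 0 and 0.064 m and x of riser2_mid in the frame of rig between -0.1 and 0.1 m and y of riser2_mid in the frame of rig between -0.17 and -0.004 m and z of riser2_mid in the frame of rig between 0 and 0.064 m and x of riser3_mid in the frame of rig between -0.1 and 0.1 m and y of riser3_mid in the frame of rig between -0.17 and -0.004 m and z of riser3_mid in the frame of rig between 0 and 0.064 m and x of riser4_mid in the frame of rig between -0.1 and 0.1 m and y of riser4_mid in the frame of rig between -0.17 and -0.004 m and z of riser4_mid in the frame of rig between 0 and 0.064 m and value of joint lock above 0.041 m and value of joint tip_tray between 0.2 and 0.66 rad and velocity of joint tip_tray between -0.08 and 0.08 rad/s), for 0.5 s.
At the end, for the whole second after the job is handed in: Every riser present lies in the bin below the tray's low edge, the tray is level (within 0.02 rad), the lock is shut to within 4 mm of its stop, and the presser lies flat on the mat with its centre within 50 mm of the mat's middle, all at rest (x of riser1_mid in the frame of rig between -0.1 and 0.1 m and y of riser1_mid in the frame of rig between -0.17 and -0.004 m and z of riser1_mid in the frame of rig between 0 and 0.064 m and x of riser2_mid in the frame of rig between -0.1 and 0.1 m and y of riser2_mid in the frame of rig between -0.17 and -0.004 m and z of riser2_mid in the frame of rig between 0 and 0.064 m and x of riser3_mid in the frame of rig between -0.1 and 0.1 m and y of riser3_mid in the frame of rig between -0.17 and -0.004 m and z of riser3_mid in the frame of rig between 0 and 0.064 m and x of riser4_mid in the frame of rig between -0.1 and 0.1 m and y of riser4_mid in the frame of rig between -0.17 and -0.004 m and z of riser4_mid in the frame of rig between 0 and 0.064 m and horizontal distance between presser_grip and mat_mid below 0.05 m and height (world z) of presser_grip below 0.047 m and angle between presser_grip's own z axis and vertical below 0.12 rad and value of joint tip_tray below 0.02 rad and value of joint lock below 0.004 m and linear speed of each of presser, riser1, riser2, riser3, riser4 below 0.02 m/s); the robot touches nothing.
It fails at once if the tray is tipped past 38 degrees (value of joint tip_tray above 0.66 rad).
It fails at once if the tray is jerked up (over 1 rad/s) (velocity of joint tip_tray above 1 rad/s).
It fails at once if a bystander is pushed more than 30 mm (distance of any of trowel, white_pot, plant_tag, clay_pot, sprayer from where it was at the start of the episode above 0.03 m).
Of riser1, riser2, riser3, riser4 only 2 to 4 are there at a start; the rules pass over those that are not, and their reading is None.
At some moment in a run one of riser1, riser2, riser3, riser4 may be knocked a few centimetres aside while the robot is not near it.
Once in a run the grip may slacken for a moment while it holds something.
It also fails if it takes over 210 s, if anything falls off the work surface, if the arm or the gripper's body presses on something with over 40 N, if the wrist force passes 120 N, or if a joint passes its speed limit or range.

## Working session

There is one attempt and no reset: what is moved stays moved. The work goes in short steps, Python scripts to look and compute and a tool call to move; the robot and the scene stay as the last step left them, time stands still between calls to the robot, and variables do not carry over. Pictures are saved under pics/ and viewed, about 12 in all and at most 16, crops included, and the job is handed in when it is done.

Besides the shell and the picture viewer there is one more tool, called after ">>>" as name(argument=value, ...), one argument or row to a line, values as JSON. drive_tool: Moves the arm, as the interface text tells. Its arguments: {"type":"object","properties":{"rows":{"type":"array","items":{"type":"object","properties":{"hand":{"type":"number"},"dx":{"type":"number","minimum":-1,"maximum":1},"dy":{"type":"number","minimum":-1,"maximum":1},"dz":{"type":"number","minimum":-1,"maximum":1},"wx":{"type":"number","minimum":-1,"maximum":1},"wy":{"type":"number","minimum":-1,"maximum":1},"wz":{"type":"number","minimum":-1,"maximum":1}}}},"force":{"type":"number"}},"required":["rows"]}

```bash
mkdir -p pics; cat > h.py <<'E'
import numpy as np, cv2
from rig import arm
def snap(name,tag):
    p,d=arm.camera(name); cv2.imwrite(f'pics/{tag}.png',p[:,:,::-1]); np.save(f'pics/{tag}.npy',d); return p,d
def world(name,u,v,d):
    c=arm.calibration(name);K,R,t=map(np.array,(c['mtx'],c['R'],c['t']))
    r=np.linalg.inv(K)@np.array([u,v,1.0]); return R.T@(r*d-t.ravel())
def cloud(name,d):
    c=arm.calibration(name);K,R,t=map(np.array,(c['mtx'],c['R'],c['t']))
    v,u=np.mgrid[:480,:640]; P=np.stack([u,v,np.ones_like(u)],-1)@np.linalg.inv(K).T*d[...,None]
    return (P-t.ravel())@R
def plane(name,u,v,z):
    c=arm.calibration(name);K,R,t=map(np.array,(c['mtx'],c['R'],c['t']))
    o=-R.T@t.ravel(); r=R.T@np.linalg.inv(K)@np.array([u,v,1.0]); return o+r*(z-o[2])/r[2]
E
python3 - <<'E'
from h import *
for n in('scene','top'):
    p,d=snap(n,n+'0'); c=arm.calibration(n); R=np.array(c['R']);print(n,-R.T@np.array(c['t']).ravel(),c['mtx'],R[2])
print(arm.sense())
E
```

```text
scene [ 1.19864268 -0.62750447  1.26792011] [[598.74927465   0.         318.52428747]
 [  0.         598.74927465 237.66748971]
 [  0.           0.           1.        ]] [-0.48843946  0.41517244 -0.76750162]
top [0.27163094 0.00890031 1.61022693] [[617.08168151   0.         314.21445204]
 [  0.         617.08168151 233.33467466]
 [  0.           0.           1.        ]] [ 0.12995865 -0.01443637 -0.99141431]
{'time_s': 0.1, 'joint_pos': array([ 1.24087372,  0.47771678,  0.02233581,  1.55630121, -0.01149143,
        1.10926409, -0.083103  ]), 'dq': array([ 0.00095547, -0.00084436, -0.00038159, -0.00338508,  0.00204765,
        0.0004942 , -0.00074403]), 'tau': array([ 3.23216926e-03, -5.84091246e+01,  1.53935876e+00, -2.73312199e+01,
       -5.42795111e-02,  1.31145798e-02,  7.63080948e-05]), 'tool_pos': array([ 0.14838662, -0.65796575,  0.22180093]), 'orientation': array([ 9.93853821e-01,  1.10697661e-01, -1.44251472e-04, -7.67214202e-04]), 'force': array([-0.65621979, -0.19497394, -0.04990629]), 'ft_torque': array([-0.02550715, -0.02366765, -0.02527415]), 'gripper_width': 0.08800889579329615}
```

View pics/scene0.png

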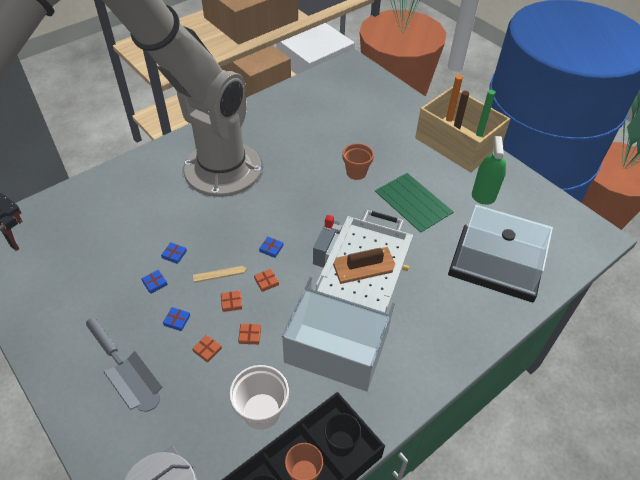

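View pics/top0.png

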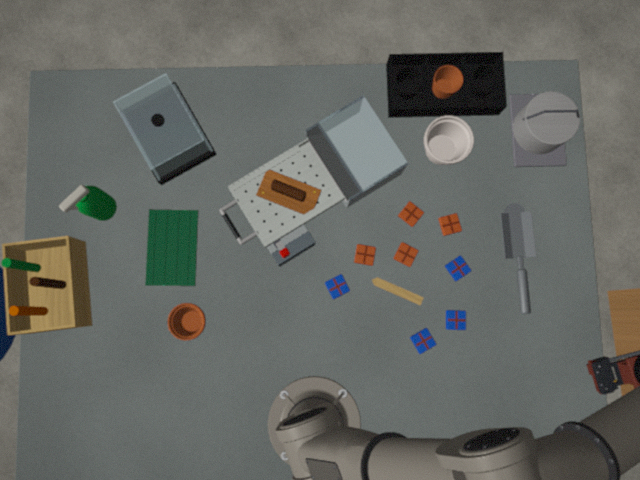

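The pictures show four terracotta risers, at top (411,213), (451,224), (366,254) and (405,254). The four blue ones at (337,287), (458,268), (456,320) and (424,341) are look-alikes. The presser is at (289,190), the lock grip at (285,252), the handle at (232,223) and the mat at (172,247).

```bash
cat > meas.py <<'E'
from h import *
def blobs(img,name,f,zt,amin=60):
    hsv=cv2.cvtColor(img,cv2.COLOR_RGB2HSV); m=f(hsv).astype(np.uint8)*255
    m=cv2.morphologyEx(m,cv2.MORPH_CLOSE,np.ones((5,5),np.uint8)); out=[]
    for c in cv2.findContours(m,cv2.RETR_EXTERNAL,cv2.CHAIN_APPROX_NONE)[0]:
        if cv2.contourArea(c)<amin: continue
        w=np.array([plane(name,*q,zt)[:2] for q in c[:,0].astype(float)],np.float32)
        r=cv2.minAreaRect(w); b=c[:,0].mean(0)
        out.append((b.round(0),np.round(r[0],4),np.round(r[1],3),round(r[2],1),c))
    return out
red=lambda h:((h[...,0]<14)|(h[...,0]>174))&(h[...,1]>140)&(h[...,2]>90)
vred=lambda h:((h[...,0]<4)|(h[...,0]>176))&(h[...,1]>190)&(h[...,2]>120)
green=lambda h:(abs(h[...,0].astype(int)-75)<15)&(h[...,1]>90)&(h[...,2]>40)
E
python3 - <<'E'
from meas import *
for n in('top','scene'):
    im=cv2.imread(f'pics/{n}0.png')[:,:,::-1].copy(); d=np.load(f'pics/{n}0.npy'); C=cloud(n,d)
    for nm,f,z in(('red',red,.016),('vred',vred,.11),('green',green,.004)):
        for b in blobs(im,n,f,z,40):
            m=np.zeros(d.shape,np.uint8); cv2.drawContours(m,[b[4]],-1,1,-1); P=C[(m>0)&(d>0)]
            print(n,nm,*b[:4],'cloud',np.median(P,0).round(3),'z95',np.percentile(P[:,2],95).round(3))
    # tray rims
    x,y,z=C[...,0],C[...,1],C[...,2]
    h=(abs(z-.096)<.006)&(x>.3)&(x<.75)&(y>-.05)&(y<.3)&(d>0)
    Q=C[h]; print('rim n',h.sum(),cv2.minAreaRect(Q[:,:2].astype(np.float32)),np.median(Q[:,2]))
    h=(abs(z-.121)<.004)&(x>.3)&(x<.85)&(y>-.25)&(y<.3)&(d>0)
    Q=C[h];print('cover',h.sum(),cv2.minAreaRect(Q[:,:2].astype(np.float32)) if h.sum()>5 else '')
    for u,v in ([(289,190),(232,223),(285,252),(172,247),(187,321)] if n=='top' else [(366,258),(384,216),(330,220),(413,200),(358,160)]): print((u,v),C[v,u].round(4))
a=cv2.imread('pics/top0.png')[80:310,200:500]; cv2.imwrite('pics/crop0.png',cv2.resize(a,None,fx=2.6,fy=2.6,interpolation=cv2.INTER_CUBIC))
E
```

```text
top red [628. 372.] [ 0.1032 -0.8019] [0.04 0.07] 89.6 cloud [ 0.141 -0.62   0.378] z95 0.393
top red [186. 321.] [0.2617 0.3185] [0.092 0.088] 88.6 cloud [0.262 0.316 0.042] z95 0.081
top red [284. 252.] [0.4326 0.065 ] [0.02  0.022] 32.6 cloud [0.424 0.062 0.108] z95 0.115
top red [364. 254.] [ 0.4226 -0.1436] [0.048 0.048] 79.1 cloud [ 0.423 -0.143  0.016] z95 0.021
top red [406. 254.] [ 0.4208 -0.2501] [0.046 0.048] 61.3 cloud [ 0.421 -0.25   0.015] z95 0.022
top red [450. 224.] [ 0.4966 -0.3694] [0.047 0.05 ] 12.7 cloud [ 0.496 -0.369  0.016] z95 0.021
top red [411. 214.] [ 0.5266 -0.2681] [0.047 0.049] 49.4 cloud [ 0.526 -0.268  0.016] z95 0.022
top red [267. 192.] [0.5955 0.1064] [0.044 0.037] 67.7 cloud [0.581 0.105 0.082] z95 0.089
top red [301. 194.] [0.5802 0.0253] [0.097 0.075] 67.8 cloud [0.557 0.013 0.082] z95 0.088
top red [446.  81.] [ 0.8906 -0.38  ] [0.078 0.092] 21.9 cloud [ 0.883 -0.377  0.043] z95 0.08
top green [ 19. 265.] [0.4173 0.753 ] [0.103 0.023] 76.6 cloud [0.404 0.679 0.165] z95 0.21
top green [171. 247.] [0.4547 0.359 ] [0.128 0.198] 88.0 cloud [0.454 0
[... 1085 characters left out ...]
[0.43  0.059 0.105] z95 0.113
scene red [622. 168.] [0.7546 0.9542] [0.128 0.23 ] 26.9 cloud [ 0.604  1.504 -0.449] z95 -0.439
scene red [454.  98.] [0.2009 0.8089] [0.024 0.263] 34.5 cloud [0.303 0.663 0.139] z95 0.209
scene red [403.  32.] [-0.1907  0.9476] [0.318 0.313] 38.1 cloud [-0.526  1.328 -0.299] z95 -0.29Traceback (most recent call last):
  File "<stdin>", line 5, in <module>
  File "meas.py", line 7, in blobs
    w=np.array([plane(name,*q,zt)[:2] for q in c[:,0].astype(float)],np.float32)
                ~~~~~^^^^^^^^^^^^
  File "h.py", line 13, in plane
    c=arm.calibration(name);K,R,t=map(np.array,(c['mtx'],c['R'],c['t']))
ValueError: time passes only in moves, steps and waits
```

```bash
python3 - <<'E'
import re
s=open('h.py').read()
s=s.replace("def snap","""import functools
@functools.lru_cache
def cal(n):
    c=arm.calibration(n); return {k:np.array(c[k]) for k in('mtx','R','t')}
def snap""",1).replace("c=arm.calibration(name)","c=cal(name)")
open('h.py','w').write(s)
E
python3 - <<'E'
from meas import *
for n in('top','scene'):
    im=cv2.imread(f'pics/{n}0.png')[:,:,::-1].copy(); d=np.load(f'pics/{n}0.npy'); C=cloud(n,d)
    x,y,z=C[...,0],C[...,1],C[...,2]
    b=[b for b in blobs(im,n,green,.004,2000) if n=='top' or abs(b[1][0]-.45)<.05]
    print([q[:4] for q in b])
    hsv=cv2.cvtColor(im,cv2.COLOR_RGB2HSV)
    reg=(x>.35)&(x<.75)&(y>-.12)&(y<.3)&(d>0)
    wh=reg&(hsv[...,1]<25)&(hsv[...,2]>150)&(z>.055)&(z<.105)
    # largest comp
    k,l,st,_=cv2.connectedComponentsWithStats(cv2.morphologyEx(wh.astype(np.uint8),cv2.MORPH_CLOSE,np.ones((5,5))))
    i=1+st[1:,4].argmax(); Q=C[(l==i)&wh]; print('tray',st[i],cv2.minAreaRect(Q[:,:2].astype(np.float32)),np.percentile(Q[:,2],[5,50,95]))
    br=reg&(hsv[...,0]<18)&(hsv[...,1]>110)&(z>.07)&(z<.1)
    Q=C[br];print('board',len(Q),cv2.minAreaRect(Q[:,:2].astype(np.float32)))
    br=reg&(z>.108)&(z<.14)&(hsv[...,1]>50)&(hsv[...,2]<130); Q=C[br];print('grip',len(Q),cv2.minAreaRect(Q[:,:2].astype(np.float32)) if len(Q) else '',np.median(Q,0))
    dk=reg&(hsv[...,2]<75)&(z>.07)&(z<.1)&(y>.14); Q=C[dk];print('handle',len(Q),cv2.minAreaRect(Q[:,:2].astype(np.float32)) if len(Q) else '',np.median(Q,0))
a=cv2.imread('pics/top0.png')[80:310,200:500]; cv2.imwrite('pics/crop0.png',cv2.resize(a,None,fx=2.6,fy=2.6,interpolation=cv2.INTER_CUBIC))
E
```

```text
[(array([171., 247.]), array([0.4547, 0.359 ]), array([0.128, 0.198]), 88.0)]
tray [ 229  143  115  103 4553] ((0.5781856179237366, 0.0537601038813591), (0.1773967295885086, 0.23761732876300812), 30.533794403076172) [0.06422531 0.07076558 0.09725238]
board 1198 ((0.5352849960327148, 0.07347901165485382), (0.14784643054008484, 0.1817530244588852), 61.13743209838867)
grip 365 ((0.5588192343711853, 0.028113871812820435), (0.1439230740070343, 0.2520609498023987), 48.703433990478516) [0.57639614 0.0486665  0.1201486 ]
handle 201 ((0.5801348686218262, 0.23689250648021698), (0.2537926137447357, 0.048548970371484756), 19.740339279174805) [0.51356888 0.20336307 0.08782349]
[(array([414., 202.]), array([0.4564, 0.361 ]), array([0.129, 0.198]), 87.8)]
tray [ 316  210   97  103 4297] ((0.5485131740570068, 0.06686262786388397), (0.21799960732460022, 0.2895340025424957), 30.397579193115234) [0.06564749 0.07147482 0.097711  ]
board 975 ((0.5298148393630981, 0.07347600162029266), (0.14917835593223572, 0.19150026142597198), 65.47796630859375)
grip 339 ((0.5169581770896912, 0.06836089491844177), (0.08794241398572922, 0.16486181318759918), 73.49463653564453) [0.58237335 0.04728533 0.12019818]
handle 110 ((0.5304645299911499, 0.18128028512001038), (0.05363889038562775, 0.12381340563297272), 71.85260009765625) [0.49757528 0.19146021 0.0872308 ]
```

View pics/crop0.png

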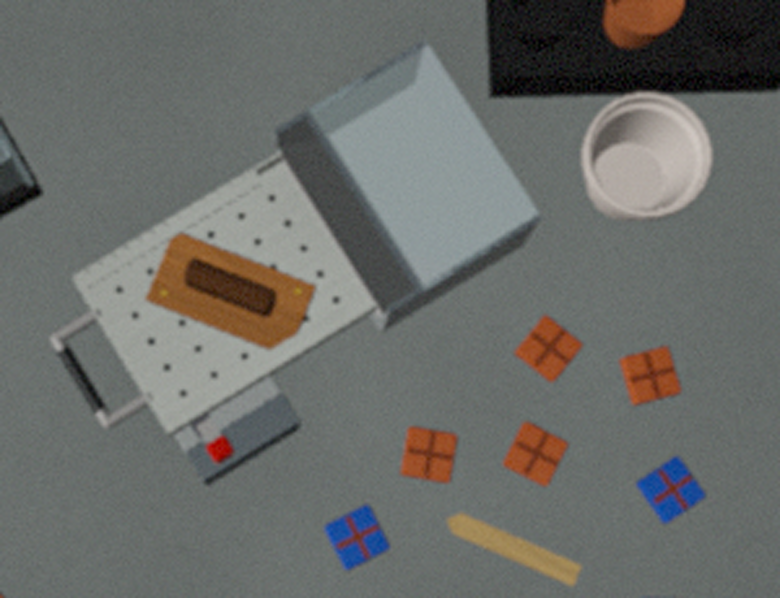

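The crop confirms the four terracotta risers at (549,347), (651,375), (430,455) and (536,453) in crop pixels. The blue ones are excluded, and the presser sits slantwise at about 72° against a tray axis of about 120°. The rig yaw is about 30.4° and tray_mid is about (0.580, 0.053). The predicted lock position (0.424, 0.064) matches what I measured.

>>> drive_tool(
  rows=[
    {"hand": -1,"dx": 0.05,"dy": -0.05},
    {"hand": -1,"dx": 0.08,"dy": -0.085},
    {"hand": -1,"dx": 0.08,"dy": -0.085},
    {"hand": -1,"dx": 0.08,"dy": -0.085},
    {"hand": -1,"dx": 0.08,"dy": -0.085},
    {"hand": -1,"dx": 0.08,"dy": -0.085},
    {"hand": -1,"dx": 0.08,"dy": -0.085},
    {"hand": -1,"dx": 0.05,"dy": -0.05},
  ],
  force=30,
)

```text
invalid input
```

```bash
cat > to.py <<'E'
# usage: to.py x y z yawdeg -> tool-frame deltas in units (full scale), wz in units; yaw = world angle of tool x
import sys
from h import *
from scipy.spatial.transform import Rotation as Ro
s=arm.sense(); R=Ro.from_quat(s['orientation']); M=R.as_matrix()
yaw=np.degrees(np.arctan2(M[1,0],M[0,0])); tilt=np.degrees(np.arccos(-M[2,2]))
print('t',s['time_s'],'pos',np.array(s['tool_pos']).round(4),'yaw',yaw.round(1),'tilt',tilt.round(2),'j',np.array(s['joint_pos']).round(2),'F',np.array(s['force']).round(1),'w',round(s['gripper_width'],4))
if len(sys.argv)>1:
    g=np.array(list(map(float,sys.argv[1:4]))); d=M.T@(g-s['tool_pos'])
    print('tool delta m',d.round(4),' units total',(d/.5).round(3))
    if len(sys.argv)>4:
        ty=np.radians(float(sys.argv[4]))
        T=np.column_stack([[np.cos(ty),np.sin(ty),0],[np.sin(ty),-np.cos(ty),0],[0,0,-1]])
        print('rot units total',(Ro.from_matrix(M.T@T).as_rotvec()/.08).round(2), 'delta after turn',(T.T@(g-s['tool_pos'])/.5).round(3))
E
python3 to.py .579 .048 .2 72
```

```text
t 0.1 pos [ 0.1484 -0.658   0.2218] yaw 12.7 tilt 0.09 j [ 1.24  0.48  0.02  1.56 -0.01  1.11 -0.08] F [-0.7 -0.2 -0. ] w 0.088
tool delta m [ 0.5754 -0.5939  0.0227]  units total [ 1.151 -1.188  0.045]
rot units total [-2.000e-02 -1.000e-02 -1.293e+01] delta after turn [1.609 0.383 0.044]
```

>>> drive_tool(
  rows=[
    {"hand": -1,"dx": 0.05,"dy": -0.05,"dz": 0,"wx": 0,"wy": 0,"wz": 0},
    {"hand": -1,"dx": 0.08,"dy": -0.085,"dz": 0,"wx": 0,"wy": 0,"wz": 0},
    {"hand": -1,"dx": 0.08,"dy": -0.085,"dz": 0,"wx": 0,"wy": 0,"wz": 0},
    {"hand": -1,"dx": 0.08,"dy": -0.085,"dz": 0,"wx": 0,"wy": 0,"wz": 0},
    {"hand": -1,"dx": 0.08,"dy": -0.085,"dz": 0,"wx": 0,"wy": 0,"wz": 0},
    {"hand": -1,"dx": 0.08,"dy": -0.085,"dz": 0,"wx": 0,"wy": 0,"wz": 0},
    {"hand": -1,"dx": 0.08,"dy": -0.085,"dz": 0,"wx": 0,"wy": 0,"wz": 0},
    {"hand": -1,"dx": 0.05,"dy": -0.05,"dz": 0,"wx": 0,"wy": 0,"wz": 0},
  ],
  force=30,
)

```text
time_s: 1.1
tool_pos: [0.3675, -0.2869, 0.2189]
orientation: [0.994, 0.108, -0.002, -0.002]
force: [-0.2, -0.3, -0.9]
gripper_width: 0.0874
```

```bash
python3 to.py .579 .048 .2 72
```

```text
t 1.1 pos [ 0.3675 -0.2869  0.2189] yaw 12.4 tilt 0.3 j [ 0.71  0.15 -0.2   2.03  0.03  0.97 -0.86] F [-0.2 -0.3 -0.9] w 0.0874
tool delta m [ 0.2786 -0.2815  0.0193]  units total [ 0.557 -0.563  0.039]
rot units total [-7.0e-02  1.0e-02 -1.3e+01] delta after turn [0.768 0.195 0.038]
```

>>> drive_tool(
  rows=[
    {"hand": -1,"dx": 0.06,"dy": -0.035,"dz": 0,"wx": 0,"wy": 0,"wz": -1},
    {"hand": -1,"dx": 0.06,"dy": -0.035,"dz": 0,"wx": 0,"wy": 0,"wz": -1},
    {"hand": -1,"dx": 0.06,"dy": -0.035,"dz": 0,"wx": 0,"wy": 0,"wz": -1},
    {"hand": -1,"dx": 0.06,"dy": -0.035,"dz": 0,"wx": 0,"wy": 0,"wz": -1},
    {"hand": -1,"dx": 0.06,"dy": -0.035,"dz": 0,"wx": 0,"wy": 0,"wz": -1},
    {"hand": -1,"dx": 0.06,"dy": -0.035,"dz": 0,"wx": 0,"wy": 0,"wz": -1},
    {"hand": -1,"dx": 0.06,"dy": -0.035,"dz": 0,"wx": 0,"wy": 0,"wz": -1},
    {"hand": -1,"dx": 0.06,"dy": -0.035,"dz": 0,"wx": 0,"wy": 0,"wz": -1},
  ],
)

```text
time_s: 2.1
tool_pos: [0.5096, -0.0436, 0.2173]
orientation: [0.905, 0.425, -0.003, -0.003]
force: [-0.4, -0.0, -0.2]
gripper_width: 0.0879
```

```bash
python3 to.py .579 .048 .2 72
```

```text
t 2.1 pos [ 0.5096 -0.0436  0.2173] yaw 50.3 tilt 0.49 j [ 0.37  0.25 -0.47  1.92  0.13  1.01 -0.85] F [-0.4 -0.  -0.2] w 0.0879
tool delta m [ 0.1148 -0.0051  0.0172]  units total [ 0.23  -0.01   0.034]
rot units total [-0.11  0.   -4.74] delta after turn [0.217 0.075 0.035]
```

>>> drive_tool(
  rows=[
    {"hand": -1,"dx": 0.045,"dy": 0.005,"dz": 0,"wx": -0.1,"wy": 0,"wz": -1},
    {"hand": -1,"dx": 0.045,"dy": 0.005,"dz": 0,"wx": 0,"wy": 0,"wz": -1},
    {"hand": -1,"dx": 0.045,"dy": 0.007,"dz": 0,"wx": 0,"wy": 0,"wz": -1},
    {"hand": -1,"dx": 0.045,"dy": 0.007,"dz": 0,"wx": 0,"wy": 0,"wz": -1},
    {"hand": -1,"dx": 0.045,"dy": 0.007,"dz": 0,"wx": 0,"wy": 0,"wz": -0.7},
    {"hand": -1,"dx": 0,"dy": 0,"dz": 0,"wx": 0,"wy": 0,"wz": 0},
    {"hand": -1,"dx": 0,"dy": 0,"dz": 0,"wx": 0,"wy": 0,"wz": 0},
    {"hand": -1,"dx": 0,"dy": 0,"dz": 0,"wx": 0,"wy": 0,"wz": 0},
  ],
)

```text
time_s: 3.1
tool_pos: [0.584, 0.047, 0.2153]
orientation: [0.805, 0.594, -0.002, 0.0]
force: [-0.7, -0.2, 0.4]
gripper_width: 0.088
```

```bash
python3 to.py .579 .048 .091 72; python3 - <<'E'
from h import *
p,d=snap('scene','s1'); p2,d2=snap('top','t1')
a=p[180:320,270:450]; cv2.imwrite('pics/c1.png',cv2.resize(a,None,fx=4,fy=4,interpolation=cv2.INTER_CUBIC)[:,:,::-1])
E
```

```text
t 3.1 pos [0.584  0.047  0.2153] yaw 72.9 tilt 0.23 j [ 0.24  0.39 -0.55  1.75  0.23  1.07 -0.69] F [-0.7 -0.2  0.4] w 0.088
tool delta m [-1.000e-04 -4.800e-03  1.243e-01]  units total [-0.    -0.01   0.249]
rot units total [-0.03  0.04  0.19] delta after turn [-0.001 -0.01   0.249]
```

View pics/c1.png

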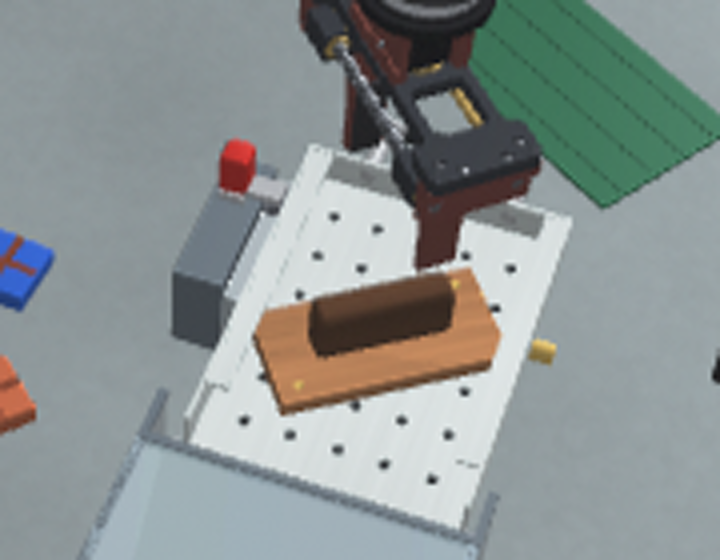

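The presser's dark grip lies at crop (380,310), under the arm. The scene view matches the estimate, and one finger is visible beyond the grip. I'll descend onto it.

>>> drive_tool(
  rows=[
    {"hand": -1,"dx": 0,"dy": -0.01,"dz": 0.04,"wx": 0,"wy": 0,"wz": 0.2},
    {"hand": -1,"dx": 0,"dy": 0,"dz": 0.05,"wx": 0,"wy": 0,"wz": 0},
    {"hand": -1,"dx": 0,"dy": 0,"dz": 0.05,"wx": 0,"wy": 0,"wz": 0},
    {"hand": -1,"dx": 0,"dy": 0,"dz": 0.05,"wx": 0,"wy": 0,"wz": 0},
    {"hand": -1,"dx": 0,"dy": 0,"dz": 0.04,"wx": 0,"wy": 0,"wz": 0},
    {"hand": -1,"dx": 0,"dy": 0,"dz": 0.015,"wx": 0,"wy": 0,"wz": 0},
    {"hand": -1,"dx": 0,"dy": 0,"dz": 0,"wx": 0,"wy": 0,"wz": 0},
    {"hand": -1,"dx": 0,"dy": 0,"dz": 0,"wx": 0,"wy": 0,"wz": 0},
  ],
)

```text
time_s: 4.2
tool_pos: [0.58, 0.0441, 0.0925]
orientation: [0.811, 0.584, -0.001, 0.003]
force: [-0.7, -0.0, 0.6]
gripper_width: 0.0878
```

>>> drive_tool(
  rows=[
    {"hand": 1,"dx": 0,"dy": 0,"dz": 0,"wx": 0,"wy": 0,"wz": 0},
    {"hand": 1,"dx": 0,"dy": 0,"dz": 0,"wx": 0,"wy": 0,"wz": 0},
    {"hand": 1,"dx": 0,"dy": 0,"dz": 0,"wx": 0,"wy": 0,"wz": 0},
    {"hand": 1,"dx": 0,"dy": 0,"dz": 0,"wx": 0,"wy": 0,"wz": 0},
    {"hand": 1,"dx": 0,"dy": 0,"dz": 0,"wx": 0,"wy": 0,"wz": 0},
    {"hand": 1,"dx": 0,"dy": 0,"dz": 0,"wx": 0,"wy": 0,"wz": 0},
    {"hand": 1,"dx": 0,"dy": 0,"dz": 0,"wx": 0,"wy": 0,"wz": 0},
    {"hand": 1,"dx": 0,"dy": 0,"dz": 0,"wx": 0,"wy": 0,"wz": 0},
  ],
  force=30,
)

```text
time_s: 5.2
tool_pos: [0.5809, 0.0444, 0.0944]
orientation: [0.811, 0.584, 0.001, 0.003]
force: [-0.3, -0.6, 1.2]
gripper_width: 0.0242
```

```bash
python3 to.py .580 .051 .091 120.4
```

```text
t 5.2 pos [0.5809 0.0444 0.0944] yaw 71.5 tilt 0.39 j [ 0.19  0.52 -0.49  1.87  0.34  0.83 -0.8 ] F [-0.3 -0.6  1.2] w 0.0242
tool delta m [ 0.006  -0.003   0.0033]  units total [ 0.012 -0.006  0.007]
rot units total [  0.06   0.07 -10.66] delta after turn [0.012 0.005 0.007]
```

>>> drive_tool(
  rows=[
    {"hand": 1,"dx": 0,"dy": 0,"dz": 0,"wx": 0,"wy": 0,"wz": -0.6},
    {"hand": 1,"dx": 0,"dy": 0,"dz": 0,"wx": 0,"wy": 0,"wz": -0.8},
    {"hand": 1,"dx": 0,"dy": 0,"dz": 0,"wx": 0,"wy": 0,"wz": -0.8},
    {"hand": 1,"dx": 0,"dy": 0,"dz": 0,"wx": 0,"wy": 0,"wz": -0.8},
    {"hand": 1,"dx": 0,"dy": 0,"dz": 0,"wx": 0,"wy": 0,"wz": -0.8},
    {"hand": 1,"dx": 0,"dy": 0,"dz": 0,"wx": 0,"wy": 0,"wz": -0.8},
    {"hand": 1,"dx": 0,"dy": 0,"dz": 0,"wx": 0,"wy": 0,"wz": -0.8},
    {"hand": 1,"dx": 0,"dy": 0,"dz": 0,"wx": 0,"wy": 0,"wz": -0.8},
  ],
)

```text
time_s: 6.2
tool_pos: [0.5822, 0.0453, 0.0944]
orientation: [0.637, 0.771, 0.001, 0.004]
force: [0.1, 0.5, 0.6]
gripper_width: 0.0244
```

```bash
python3 to.py .580 .051 .093 120.4
```

```text
t 6.2 pos [0.5822 0.0453 0.0944] yaw 100.8 tilt 0.46 j [ 0.28  0.55 -0.61  1.86  0.42  0.85 -0.35] F [0.1 0.5 0.6] w 0.0244
tool delta m [ 0.006  -0.0011  0.0014]  units total [ 0.012 -0.002  0.003]
rot units total [ 0.08  0.07 -4.27] delta after turn [0.012 0.002 0.003]
```

>>> drive_tool(
  rows=[
    {"hand": 1,"dx": 0,"dy": 0,"dz": 0,"wx": 0,"wy": 0,"wz": -0.8},
    {"hand": 1,"dx": 0,"dy": 0,"dz": 0,"wx": 0,"wy": 0,"wz": -0.8},
    {"hand": 1,"dx": 0,"dy": 0,"dz": 0,"wx": 0,"wy": 0,"wz": -0.8},
    {"hand": 1,"dx": 0,"dy": 0,"dz": 0,"wx": 0,"wy": 0,"wz": -0.8},
    {"hand": 1,"dx": 0,"dy": 0,"dz": 0,"wx": 0,"wy": 0,"wz": -0.6},
    {"hand": 1,"dx": 0,"dy": 0,"dz": 0,"wx": 0,"wy": 0,"wz": -0.3},
    {"hand": 1,"dx": 0,"dy": 0,"dz": 0,"wx": 0,"wy": 0,"wz": 0},
    {"hand": 1,"dx": 0,"dy": 0,"dz": 0,"wx": 0,"wy": 0,"wz": 0},
  ],
)

```text
time_s: 7.2
tool_pos: [0.5831, 0.0459, 0.0945]
orientation: [0.499, 0.867, 0.002, 0.004]
force: [0.8, 0.7, -0.0]
gripper_width: 0.0241
```

```bash
python3 to.py .580 .051 .093 120.4; python3 - <<'E'
from h import *
p,d=snap('scene','s2'); 
a=p[180:320,270:450]; cv2.imwrite('pics/c2.png',cv2.resize(a,None,fx=4,fy=4,interpolation=cv2.INTER_CUBIC)[:,:,::-1])
E
```

```text
t 7.2 pos [0.5831 0.0459 0.0945] yaw 120.2 tilt 0.53 j [ 0.34  0.57 -0.69  1.86  0.47  0.87 -0.06] F [ 0.8  0.7 -0. ] w 0.0241
tool delta m [ 0.006  -0.0001  0.0014]  units total [ 0.012 -0.     0.003]
rot units total [ 0.09  0.07 -0.05] delta after turn [ 0.012 -0.     0.003]
```

View pics/c2.png

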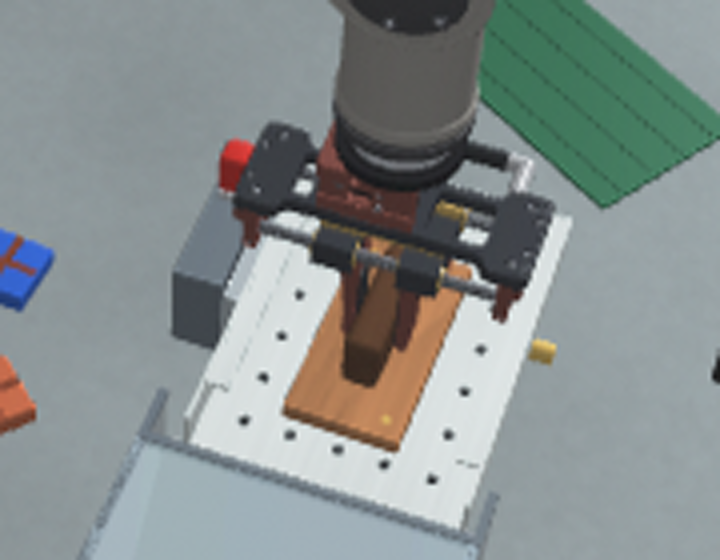

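The presser is now square with the tray: its edges run parallel to the hems, with clear floor on both sides. Next I lift it.

>>> drive_tool(
  rows=[
    {"hand": 1,"dx": 0,"dy": 0,"dz": -0.02,"wx": 0,"wy": 0,"wz": 0},
    {"hand": 1,"dx": 0,"dy": 0,"dz": -0.03,"wx": 0,"wy": 0,"wz": 0},
    {"hand": 1,"dx": 0,"dy": 0,"dz": -0.04,"wx": 0,"wy": 0,"wz": 0},
    {"hand": 1,"dx": 0,"dy": 0,"dz": -0.04,"wx": 0,"wy": 0,"wz": 0},
    {"hand": 1,"dx": 0,"dy": 0,"dz": -0.04,"wx": 0,"wy": 0,"wz": 0},
    {"hand": 1,"dx": 0,"dy": 0,"dz": -0.04,"wx": 0,"wy": 0,"wz": 0},
    {"hand": 1,"dx": 0,"dy": 0,"dz": -0.02,"wx": 0,"wy": 0,"wz": 0},
    {"hand": 1,"dx": 0,"dy": 0,"dz": 0,"wx": 0,"wy": 0,"wz": 0},
  ],
)

```text
time_s: 8.25
tool_pos: [0.5826, 0.0462, 0.2204]
orientation: [0.499, 0.867, 0.003, 0.006]
force: [0.2, -0.1, -1.5]
gripper_width: 0.0239
```

```bash
python3 to.py .455 .360 .200 178
```

```text
t 8.25 pos [0.5826 0.0462 0.2204] yaw 120.2 tilt 0.78 j [ 0.41  0.43 -0.77  1.75  0.34  1.09  0.05] F [ 0.2 -0.1 -1.5] w 0.0239
tool delta m [0.3356 0.0471 0.0181]  units total [0.671 0.094 0.036]
rot units total [  0.07   0.16 -12.62] delta after turn [0.277 0.618 0.041]
```

>>> drive_tool(
  rows=[
    {"hand": 1,"dx": 0.05,"dy": 0.008,"dz": 0,"wx": 0,"wy": 0.1,"wz": 0},
    {"hand": 1,"dx": 0.08,"dy": 0.01,"dz": 0,"wx": 0,"wy": 0.1,"wz": 0},
    {"hand": 1,"dx": 0.09,"dy": 0.012,"dz": 0,"wx": 0,"wy": 0,"wz": 0},
    {"hand": 1,"dx": 0.09,"dy": 0.012,"dz": 0,"wx": 0,"wy": 0,"wz": 0},
    {"hand": 1,"dx": 0.09,"dy": 0.012,"dz": 0,"wx": 0,"wy": 0,"wz": 0},
    {"hand": 1,"dx": 0.09,"dy": 0.012,"dz": 0,"wx": 0,"wy": 0,"wz": 0},
    {"hand": 1,"dx": 0.08,"dy": 0.012,"dz": 0,"wx": 0,"wy": 0,"wz": 0},
    {"hand": 1,"dx": 0.05,"dy": 0.008,"dz": 0,"wx": 0,"wy": 0,"wz": 0},
  ],
)

```text
time_s: 9.25
tool_pos: [0.4503, 0.3498, 0.2177]
orientation: [0.497, 0.868, 0.004, -0.007]
force: [0.4, 0.1, -1.6]
gripper_width: 0.0242
```

```bash
python3 to.py .455 .360 .150 178
```

```text
t 9.25 pos [0.4503 0.3498 0.2177] yaw 120.4 tilt 0.88 j [-0.1   0.44 -0.86  1.77  0.35  1.09 -0.54] F [ 0.4  0.1 -1.6] w 0.0242
tool delta m [0.0054 0.0092 0.0678]  units total [0.011 0.018 0.136]
rot units total [  0.1   -0.17 -12.57] delta after turn [-0.009  0.021  0.135]
```

>>> drive_tool(
  rows=[
    {"hand": 1,"dx": 0,"dy": 0.005,"dz": 0.02,"wx": 0.1,"wy": -0.1,"wz": -0.8},
    {"hand": 1,"dx": 0,"dy": 0.005,"dz": 0.02,"wx": 0,"wy": -0.1,"wz": -1},
    {"hand": 1,"dx": 0,"dy": 0.005,"dz": 0.02,"wx": 0,"wy": 0,"wz": -1},
    {"hand": 1,"dx": 0,"dy": 0.005,"dz": 0.02,"wx": 0,"wy": 0,"wz": -1},
    {"hand": 1,"dx": 0,"dy": 0,"dz": 0.02,"wx": 0,"wy": 0,"wz": -1},
    {"hand": 1,"dx": 0,"dy": 0,"dz": 0.02,"wx": 0,"wy": 0,"wz": -1},
    {"hand": 1,"dx": 0,"dy": 0,"dz": 0.02,"wx": 0,"wy": 0,"wz": -1},
    {"hand": 1,"dx": 0,"dy": 0,"dz": 0.02,"wx": 0,"wy": 0,"wz": -0.8},
  ],
)

```text
time_s: 10.25
tool_pos: [0.44, 0.3669, 0.1308]
orientation: [0.195, 0.981, -0.004, -0.009]
force: [-0.3, -0.2, -1.6]
gripper_width: 0.0238
```

```bash
python3 to.py .455 .360 .030 178;python3 - <<'E'
from h import *
p,d=snap('scene','s3')
a=p[120:300,300:540]; cv2.imwrite('pics/c3.png',cv2.resize(a,None,fx=3,fy=3,interpolation=cv2.INTER_CUBIC)[:,:,::-1])
E
```

```text
t 10.25 pos [0.44   0.3669 0.1308] yaw 157.5 tilt 1.1 j [-0.11  0.6  -0.93  1.83  0.55  1.01 -0.09] F [-0.3 -0.2 -1.6] w 0.0238
tool delta m [-0.0181  0.0004  0.1006]  units total [-0.036  0.001  0.201]
rot units total [-0.1  -0.22 -4.47] delta after turn [-0.031 -0.013  0.202]
```

View pics/c3.png

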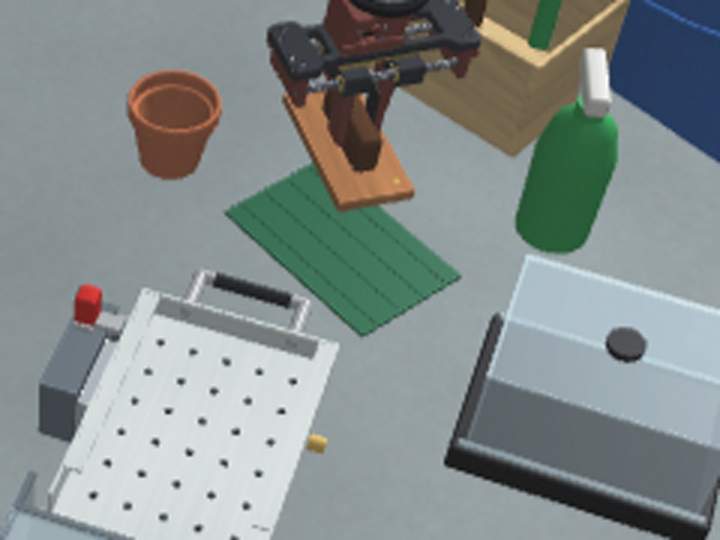

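The presser is held over the mat (crop 350,150), and the clay pot and sprayer are clear. I'll lower it.

>>> drive_tool(
  rows=[
    {"hand": 1,"dx": -0.01,"dy": 0,"dz": 0.03,"wx": -0.1,"wy": -0.2,"wz": -0.8},
    {"hand": 1,"dx": -0.01,"dy": -0.005,"dz": 0.04,"wx": 0,"wy": 0,"wz": -0.8},
    {"hand": 1,"dx": -0.01,"dy": -0.005,"dz": 0.04,"wx": 0,"wy": 0,"wz": -0.5},
    {"hand": 1,"dx": 0,"dy": 0,"dz": 0.04,"wx": 0,"wy": 0,"wz": 0},
    {"hand": 1,"dx": 0,"dy": 0,"dz": 0.025,"wx": 0,"wy": 0,"wz": 0},
    {"hand": 1,"dx": 0,"dy": 0,"dz": 0.01,"wx": 0,"wy": 0,"wz": 0},
    {"hand": 1,"dx": 0,"dy": 0,"dz": 0,"wx": 0,"wy": 0,"wz": 0},
    {"hand": 1,"dx": 0,"dy": 0,"dz": 0,"wx": 0,"wy": 0,"wz": 0},
  ],
)

```text
time_s: 11.3
tool_pos: [0.4466, 0.36, 0.0323]
orientation: [0.108, 0.994, -0.001, -0.003]
force: [0.9, -0.5, -1.5]
gripper_width: 0.0239
```

```bash
python3 to.py .455 .360 .0285 168
```

```text
t 11.3 pos [0.4466 0.36   0.0323] yaw 167.6 tilt 0.38 j [-0.15  0.73 -0.87  1.89  0.72  0.87 -0.03] F [ 0.9 -0.5 -1.5] w 0.0239
tool delta m [-0.0083  0.0018  0.0038]  units total [-0.017  0.004  0.008]
rot units total [-0.04 -0.07 -0.1 ] delta after turn [-0.017  0.004  0.008]
```

Force still shows only the weight, so the presser is about 4 mm above the mat.

>>> drive_tool(
  rows=[
    {"hand": 1,"dx": -0.015,"dy": 0.004,"dz": 0.006,"wx": 0,"wy": -0.05,"wz": 0},
    {"hand": 1,"dx": 0,"dy": 0,"dz": 0.006,"wx": 0,"wy": 0,"wz": 0},
    {"hand": 1,"dx": 0,"dy": 0,"dz": 0.003,"wx": 0,"wy": 0,"wz": 0},
    {"hand": 1,"dx": 0,"dy": 0,"dz": 0,"wx": 0,"wy": 0,"wz": 0},
    {"hand": -1,"dx": 0,"dy": 0,"dz": 0,"wx": 0,"wy": 0,"wz": 0},
    {"hand": -1,"dx": 0,"dy": 0,"dz": 0,"wx": 0,"wy": 0,"wz": 0},
    {"hand": -1,"dx": 0,"dy": 0,"dz": 0,"wx": 0,"wy": 0,"wz": 0},
    {"hand": -1,"dx": 0,"dy": 0,"dz": 0,"wx": 0,"wy": 0,"wz": 0},
  ],
)

```text
time_s: 12.3
tool_pos: [0.4577, 0.3613, 0.0289]
orientation: [0.11, 0.994, -0.001, 0.002]
force: [-0.3, 0.4, -0.9]
gripper_width: 0.0601
```

>>> drive_tool(
  rows=[
    {"hand": -1,"dx": 0,"dy": 0,"dz": -0.02,"wx": 0,"wy": 0,"wz": 0},
    {"hand": -1,"dx": 0,"dy": 0,"dz": -0.04,"wx": 0,"wy": 0,"wz": 0},
    {"hand": -1,"dx": 0,"dy": 0,"dz": -0.08,"wx": 0,"wy": 0,"wz": 0},
    {"hand": -1,"dx": 0,"dy": 0,"dz": -0.08,"wx": 0,"wy": 0,"wz": 0.5},
    {"hand": -1,"dx": 0,"dy": 0,"dz": -0.08,"wx": 0,"wy": 0,"wz": 1},
    {"hand": -1,"dx": 0,"dy": 0,"dz": -0.08,"wx": 0,"wy": 0,"wz": 1},
    {"hand": -1,"dx": 0,"dy": 0,"dz": -0.03,"wx": 0,"wy": 0,"wz": 1},
    {"hand": -1,"dx": 0,"dy": 0,"dz": 0,"wx": 0,"wy": 0,"wz": 1},
  ],
)

```text
time_s: 13.3
tool_pos: [0.4556, 0.3638, 0.2508]
orientation: [0.29, 0.957, 0.003, 0.003]
force: [-0.6, -0.4, -0.7]
gripper_width: 0.0878
```

```bash
cat > ris.py <<'E'
from meas import *
import sys
tag=sys.argv[1]
for n in('top','scene'):
    p,d=snap(n,n+tag); C=cloud(n,d)
    for b in blobs(p,n,red,.016,40):
        if not(.3<b[1][0]<.75 and -.5<b[1][1]<.2): continue
        m=np.zeros(d.shape,np.uint8); cv2.drawContours(m,[b[4]],-1,1,-1); P=C[(m>0)&(d>0)]
        print(n,*b[:4],'z',np.median(P[:,2]).round(3),'xy',np.median(P,0)[:2].round(3))
E
python3 to.py .424 -.1436 .15; python3 ris.py 4; python3 - <<'E'
from h import *
for n,tag in(('top','top4'),('scene','scene4')):
    im=cv2.imread(f'pics/{n}4.png'); d=np.load(f'pics/{n}4.npy'); C=cloud(n,d); hsv=cv2.cvtColor(im,cv2.COLOR_BGR2HSV)
    m=(d>0)&(hsv[...,0]<18)&(hsv[...,1]>110)&(C[...,2]<.06)&(C[...,2]>.006)&(abs(C[...,0]-.45)<.12)&(abs(C[...,1]-.36)<.12)
    Q=C[m]; print(n,len(Q),cv2.minAreaRect(Q[:,:2].astype(np.float32)),np.median(Q,0),np.percentile(Q[:,2],[5,25,75,95]))
E
```

```text
t 13.3 pos [0.4556 0.3638 0.2508] yaw 146.3 tilt 0.48 j [-0.05  0.46 -0.97  1.71  0.41  1.18 -0.15] F [-0.6 -0.4 -0.7] w 0.0878
tool delta m [-0.2549 -0.4403  0.0989]  units total [-0.51  -0.881  0.198]
top [284. 252.] [0.4326 0.065 ] [0.02  0.022] 32.6 z 0.109 xy [0.424 0.062]
top [365. 254.] [ 0.4225 -0.1438] [0.048 0.048] 79.1 z 0.016 xy [ 0.423 -0.143]
top [406. 254.] [ 0.4207 -0.2501] [0.046 0.048] 61.3 z 0.015 xy [ 0.421 -0.25 ]
top [450. 224.] [ 0.4967 -0.3694] [0.047 0.05 ] 12.7 z 0.016 xy [ 0.497 -0.369]
top [410. 214.] [ 0.5266 -0.2682] [0.047 0.049] 49.3 z 0.015 xy [ 0.527 -0.268]
scene [206. 348.] [ 0.501 -0.37 ] [0.05  0.051] 13.3 z 0.016 xy [ 0.501 -0.371]
scene [249. 334.] [ 0.5319 -0.2694] [0.049 0.053] 49.6 z 0.016 xy [ 0.532 -0.27 ]
scene [231. 301.] [ 0.4263 -0.2511] [0.048 0.054] 61.5 z 0.015 xy [ 0.427 -0.251]
scene [266. 280.] [ 0.428  -0.1441] [0.049 0.054] 78.8 z 0.016 xy [ 0.428 -0.144]
scene [329. 221.] [0.3728 0.111 ] [0.022 0.045] 50.0 z 0.104 xy [0.429 0.059]
top 105 ((0.3834201395511627, 0.37897875905036926), (0.07205567508935928, 0.014538278803229332), 69.65547943115234) [0.38677769 0.38862456 0.01481046] [0.00939355 0.01234432 0.01770619 0.02156518]
scene 786 ((0.4517425000667572, 0.36171695590019226), (0.08060162514448166, 0.1560754030942917), 76.5005874633789) [0.46949102 0.34911918 0.01667104] [0.01033509 0.01414502 0.02002917 0.05722084]
```

The presser lies flat on the mat: centre about (0.452, 0.362), top at z≈17 mm. All four risers are where they were. I'll take riser A at (0.425, -0.144), yaw 79, first.

>>> drive_tool(
  rows=[
    {"hand": -0.6,"dx": -0.05,"dy": -0.04,"dz": 0,"wx": 0,"wy": 0,"wz": 1},
    {"hand": -0.6,"dx": -0.05,"dy": -0.04,"dz": 0,"wx": 0,"wy": 0,"wz": 1},
    {"hand": -0.6,"dx": -0.05,"dy": -0.04,"dz": 0,"wx": 0,"wy": 0,"wz": 1},
    {"hand": -0.6,"dx": -0.05,"dy": -0.04,"dz": 0,"wx": 0,"wy": 0,"wz": 1},
    {"hand": -0.6,"dx": -0.05,"dy": -0.04,"dz": 0,"wx": 0,"wy": 0,"wz": 1},
    {"hand": -0.6,"dx": -0.05,"dy": -0.04,"dz": 0,"wx": 0,"wy": 0,"wz": 1},
    {"hand": -0.6,"dx": -0.05,"dy": -0.04,"dz": 0,"wx": 0,"wy": 0,"wz": 1},
    {"hand": -0.6,"dx": -0.05,"dy": -0.04,"dz": 0,"wx": 0,"wy": 0,"wz": 1},
  ],
)

```text
time_s: 14.4
tool_pos: [0.4601, 0.1076, 0.2516]
orientation: [0.573, 0.819, 0.003, 0.001]
force: [0.2, -0.0, -0.4]
gripper_width: 0.0699
```

```bash
python3 to.py .425 -.144 .15 79
```

```text
t 14.4 pos [0.4601 0.1076 0.2516] yaw 110.0 tilt 0.37 j [ 0.41  0.2  -0.86  1.95  0.17  1.06 -0.17] F [ 0.2 -0.  -0.4] w 0.0699
tool delta m [-0.2246 -0.1198  0.1004]  units total [-0.449 -0.24   0.201]
rot units total [ 0.07 -0.05  6.77] delta after turn [-0.507  0.027  0.203]
```

>>> drive_tool(
  rows=[
    {"hand": -0.6,"dx": -0.065,"dy": -0.02,"dz": 0.01,"wx": 0,"wy": 0,"wz": 1},
    {"hand": -0.6,"dx": -0.07,"dy": -0.02,"dz": 0.02,"wx": 0,"wy": 0,"wz": 1},
    {"hand": -0.6,"dx": -0.07,"dy": -0.018,"dz": 0.02,"wx": 0,"wy": 0,"wz": 1},
    {"hand": -0.6,"dx": -0.07,"dy": -0.014,"dz": 0.025,"wx": 0,"wy": 0,"wz": 1},
    {"hand": -0.6,"dx": -0.07,"dy": -0.01,"dz": 0.025,"wx": 0,"wy": 0,"wz": 1},
    {"hand": -0.6,"dx": -0.07,"dy": 0,"dz": 0.03,"wx": 0,"wy": 0,"wz": 1},
    {"hand": -0.6,"dx": -0.06,"dy": 0,"dz": 0.03,"wx": 0,"wy": 0,"wz": 0.5},
    {"hand": -0.6,"dx": 0,"dy": 0,"dz": 0.01,"wx": 0,"wy": 0,"wz": 0},
  ],
)

```text
time_s: 15.4
tool_pos: [0.4439, -0.1419, 0.1658]
orientation: [0.765, 0.644, 0.003, 0.001]
force: [0.3, -0.1, -0.4]
gripper_width: 0.0703
```

```bash
python3 to.py .425 -.144 .004 79
```

```text
t 15.4 pos [ 0.4439 -0.1419  0.1658] yaw 80.2 tilt 0.39 j [ 0.71  0.26 -0.6   2.07  0.19  0.86 -0.17] F [ 0.3 -0.1 -0.4] w 0.0703
tool delta m [-0.0059 -0.0191  0.1617]  units total [-0.012 -0.038  0.323]
rot units total [ 0.07 -0.05  0.26] delta after turn [-0.011 -0.036  0.324]
```

>>> drive_tool(
  rows=[
    {"hand": -0.6,"dx": -0.01,"dy": -0.035,"dz": 0.04,"wx": 0.07,"wy": -0.05,"wz": 0.25},
    {"hand": -0.6,"dx": 0,"dy": 0,"dz": 0.06,"wx": 0,"wy": 0,"wz": 0},
    {"hand": -0.6,"dx": 0,"dy": 0,"dz": 0.06,"wx": 0,"wy": 0,"wz": 0},
    {"hand": -0.6,"dx": 0,"dy": 0,"dz": 0.06,"wx": 0,"wy": 0,"wz": 0},
    {"hand": -0.6,"dx": 0,"dy": 0,"dz": 0.04,"wx": 0,"wy": 0,"wz": 0},
    {"hand": -0.6,"dx": 0,"dy": 0,"dz": 0.02,"wx": 0,"wy": 0,"wz": 0},
    {"hand": -0.6,"dx": 0,"dy": 0,"dz": 0.01,"wx": 0,"wy": 0,"wz": 0},
    {"hand": -0.6,"dx": 0,"dy": 0,"dz": 0,"wx": 0,"wy": 0,"wz": 0},
  ],
)

```text
time_s: 16.4
tool_pos: [0.4299, -0.1366, 0.0184]
orientation: [0.765, 0.644, 0.004, 0.0]
force: [0.1, -0.3, -0.4]
gripper_width: 0.0702
```

```bash
python3 to.py .425 -.144 .004 79
```

```text
t 16.4 pos [ 0.4299 -0.1366  0.0184] yaw 80.1 tilt 0.41 j [ 0.57  0.49 -0.48  2.2   0.42  0.53 -0.4 ] F [ 0.1 -0.3 -0.4] w 0.0702
tool delta m [-0.0082 -0.0037  0.0144]  units total [-0.016 -0.007  0.029]
rot units total [ 0.07 -0.06  0.25] delta after turn [-0.016 -0.007  0.029]
```

>>> drive_tool(
  rows=[
    {"hand": -0.6,"dx": -0.016,"dy": -0.007,"dz": 0.008,"wx": 0,"wy": 0,"wz": 0.3},
    {"hand": -0.6,"dx": -0.004,"dy": 0,"dz": 0.014,"wx": 0,"wy": 0,"wz": 0},
    {"hand": -0.6,"dx": 0,"dy": 0,"dz": 0.01,"wx": 0,"wy": 0,"wz": 0},
    {"hand": -0.6,"dx": 0,"dy": 0,"dz": 0,"wx": 0,"wy": 0,"wz": 0},
    {"hand": 1,"dx": 0,"dy": 0,"dz": 0,"wx": 0,"wy": 0,"wz": 0},
    {"hand": 1,"dx": 0,"dy": 0,"dz": 0,"wx": 0,"wy": 0,"wz": 0},
    {"hand": 1,"dx": 0,"dy": 0,"dz": 0,"wx": 0,"wy": 0,"wz": 0},
    {"hand": 1,"dx": 0,"dy": 0,"dz": 0,"wx": 0,"wy": 0,"wz": 0},
  ],
)

```text
time_s: 17.4
tool_pos: [0.4256, -0.147, 0.0028]
orientation: [0.774, 0.634, 0.004, 0.002]
force: [1.0, -0.6, 0.3]
gripper_width: 0.0498
```

```bash
python3 to.py .425 -.144 .004 79
```

```text
t 17.4 pos [ 0.4256 -0.147   0.0028] yaw 78.6 tilt 0.53 j [ 0.57  0.51 -0.44  2.22  0.45  0.49 -0.42] F [ 1.  -0.6  0.3] w 0.0498
tool delta m [ 0.0028 -0.0012 -0.0012]  units total [ 0.006 -0.002 -0.002]
rot units total [ 0.1  -0.06 -0.08] delta after turn [ 0.006 -0.002 -0.002]
```

>>> drive_tool(
  rows=[
    {"hand": 1,"dx": 0,"dy": 0,"dz": -0.03,"wx": 0,"wy": 0,"wz": 0},
    {"hand": 1,"dx": 0,"dy": 0,"dz": -0.06,"wx": 0,"wy": 0,"wz": 0},
    {"hand": 1,"dx": 0,"dy": 0,"dz": -0.08,"wx": 0,"wy": 0,"wz": 0.8},
    {"hand": 1,"dx": 0.02,"dy": 0,"dz": -0.08,"wx": 0,"wy": 0,"wz": 1},
    {"hand": 1,"dx": 0.05,"dy": 0.01,"dz": -0.08,"wx": 0,"wy": 0,"wz": 1},
    {"hand": 1,"dx": 0.07,"dy": 0,"dz": -0.04,"wx": 0,"wy": 0,"wz": 1},
    {"hand": 1,"dx": 0.07,"dy": 0,"dz": 0,"wx": 0,"wy": 0,"wz": 1},
    {"hand": 1,"dx": 0.07,"dy": -0.01,"dz": 0,"wx": 0,"wy": 0,"wz": 1},
  ],
)

```text
time_s: 18.4
tool_pos: [0.487, -0.02, 0.2022]
orientation: [0.903, 0.43, 0.006, 0.002]
force: [0.5, 0.5, -0.9]
gripper_width: 0.0499
```

```bash
python3 to.py .526 .076 .11 30.4
```

```text
t 18.4 pos [ 0.487  -0.02    0.2022] yaw 50.9 tilt 0.74 j [ 0.44  0.24 -0.6   1.99  0.17  0.95 -0.92] F [ 0.5  0.5 -0.9] w 0.0499
tool delta m [ 0.0982 -0.031   0.0929]  units total [ 0.196 -0.062  0.186]
rot units total [ 0.08 -0.14  4.48] delta after turn [ 0.164 -0.126  0.184]
```

>>> drive_tool(
  rows=[
    {"hand": 1,"dx": 0.04,"dy": -0.015,"dz": 0.01,"wx": 0.08,"wy": -0.14,"wz": 1},
    {"hand": 1,"dx": 0.04,"dy": -0.02,"dz": 0.02,"wx": 0,"wy": 0,"wz": 1},
    {"hand": 1,"dx": 0.04,"dy": -0.02,"dz": 0.03,"wx": 0,"wy": 0,"wz": 1},
    {"hand": 1,"dx": 0.04,"dy": -0.02,"dz": 0.03,"wx": 0,"wy": 0,"wz": 1},
    {"hand": 1,"dx": 0.02,"dy": -0.02,"dz": 0.03,"wx": 0,"wy": 0,"wz": 0.4},
    {"hand": 1,"dx": 0,"dy": 0,"dz": 0.02,"wx": 0,"wy": 0,"wz": 0},
    {"hand": 1,"dx": 0,"dy": 0,"dz": 0,"wx": 0,"wy": 0,"wz": 0},
    {"hand": 1,"dx": 0,"dy": 0,"dz": 0,"wx": 0,"wy": 0,"wz": 0},
  ],
)

```text
time_s: 19.4
tool_pos: [0.523, 0.082, 0.1383]
orientation: [0.965, 0.263, 0.003, 0.001]
force: [1.1, 0.6, 0.2]
gripper_width: 0.0496
```

```bash
python3 to.py .526 .076 .074 30.4
```

```text
t 19.4 pos [0.523  0.082  0.1383] yaw 30.4 tilt 0.36 j [ 0.17  0.39 -0.54  1.96  0.27  0.86 -1.56] F [1.1 0.6 0.2] w 0.0496
tool delta m [-0.0008  0.0065  0.0643]  units total [-0.002  0.013  0.129]
rot units total [ 0.04 -0.06  0.01] delta after turn [-0.001  0.013  0.129]
```

>>> drive_tool(
  rows=[
    {"hand": 1,"dx": 0,"dy": 0.013,"dz": 0.03,"wx": 0,"wy": 0,"wz": 0},
    {"hand": 1,"dx": 0,"dy": 0,"dz": 0.04,"wx": 0,"wy": 0,"wz": 0},
    {"hand": 1,"dx": 0,"dy": 0,"dz": 0.035,"wx": 0,"wy": 0,"wz": 0},
    {"hand": 1,"dx": 0,"dy": 0,"dz": 0.015,"wx": 0,"wy": 0,"wz": 0},
    {"hand": 1,"dx": 0,"dy": 0,"dz": 0.004,"wx": 0,"wy": 0,"wz": 0},
    {"hand": 1,"dx": 0,"dy": 0,"dz": 0,"wx": 0,"wy": 0,"wz": 0},
    {"hand": 1,"dx": 0,"dy": 0,"dz": 0,"wx": 0,"wy": 0,"wz": 0},
    {"hand": 1,"dx": 0,"dy": 0,"dz": 0,"wx": 0,"wy": 0,"wz": 0},
  ],
)

```text
time_s: 20.4
tool_pos: [0.5288, 0.0731, 0.0745]
orientation: [0.965, 0.261, 0.004, 0.002]
force: [0.5, 0.4, -0.2]
gripper_width: 0.0498
```

```bash
python3 to.py .526 .076 .074 30.4
```

```text
t 20.4 pos [0.5288 0.0731 0.0745] yaw 30.3 tilt 0.56 j [ 0.14  0.49 -0.5   2.    0.34  0.73 -1.61] F [ 0.5  0.4 -0.2] w 0.0498
tool delta m [-0.0009 -0.0039  0.0005]  units total [-0.002 -0.008  0.001]
rot units total [ 0.08 -0.1  -0.03] delta after turn [-0.002 -0.008  0.001]
```

>>> drive_tool(
  rows=[
    {"hand": -0.5,"dx": 0,"dy": 0,"dz": 0,"wx": 0,"wy": 0,"wz": 0},
    {"hand": -0.5,"dx": 0,"dy": 0,"dz": 0,"wx": 0,"wy": 0,"wz": 0},
    {"hand": -0.5,"dx": 0,"dy": 0,"dz": -0.02,"wx": 0,"wy": 0,"wz": 0},
    {"hand": -0.5,"dx": 0,"dy": 0,"dz": -0.06,"wx": 0,"wy": 0,"wz": 0},
    {"hand": -0.5,"dx": -0.02,"dy": 0.01,"dz": -0.08,"wx": 0,"wy": 0,"wz": 0},
    {"hand": -0.5,"dx": -0.05,"dy": 0.04,"dz": -0.03,"wx": 0,"wy": 0,"wz": -0.5},
    {"hand": -0.5,"dx": -0.08,"dy": 0.06,"dz": 0,"wx": 0,"wy": 0,"wz": -1},
    {"hand": -0.5,"dx": -0.08,"dy": 0.06,"dz": 0,"wx": 0,"wy": 0,"wz": -1},
  ],
)

```text
time_s: 21.4
tool_pos: [0.4808, -0.0593, 0.1769]
orientation: [0.932, 0.363, 0.008, 0.003]
force: [0.5, -1.1, -0.0]
gripper_width: 0.0659
```

```bash
python3 to.py .424 -.251 .12 61
```

```text
t 21.4 pos [ 0.4808 -0.0593  0.1769] yaw 42.6 tilt 0.93 j [ 0.49  0.26 -0.57  2.03  0.18  0.88 -1.01] F [ 0.5 -1.1 -0. ] w 0.0659
tool delta m [-0.1723  0.102   0.0559]  units total [-0.345  0.204  0.112]
rot units total [ 0.16 -0.13 -4.01] delta after turn [-0.39   0.086  0.114]
```

>>> drive_tool(
  rows=[
    {"hand": -0.5,"dx": -0.07,"dy": 0.04,"dz": 0,"wx": 0.16,"wy": -0.13,"wz": -1},
    {"hand": -0.5,"dx": -0.08,"dy": 0.035,"dz": 0.01,"wx": 0,"wy": 0,"wz": -1},
    {"hand": -0.5,"dx": -0.08,"dy": 0.025,"dz": 0.02,"wx": 0,"wy": 0,"wz": -1},
    {"hand": -0.5,"dx": -0.08,"dy": 0.02,"dz": 0.03,"wx": 0,"wy": 0,"wz": -0.8},
    {"hand": -0.5,"dx": -0.05,"dy": 0.015,"dz": 0.03,"wx": 0,"wy": 0,"wz": 0},
    {"hand": -0.5,"dx": -0.02,"dy": 0,"dz": 0.02,"wx": 0,"wy": 0,"wz": 0},
    {"hand": -0.5,"dx": 0,"dy": 0,"dz": 0,"wx": 0,"wy": 0,"wz": 0},
    {"hand": -0.5,"dx": 0,"dy": 0,"dz": 0,"wx": 0,"wy": 0,"wz": 0},
  ],
)

```text
time_s: 22.4
tool_pos: [0.4142, -0.2597, 0.1262]
orientation: [0.864, 0.503, 0.002, 0.003]
force: [0.3, 0.4, -0.2]
gripper_width: 0.0662
```

```bash
python3 to.py .424 -.251 .004 61; python3 ris.py 5
```

```text
t 22.4 pos [ 0.4142 -0.2597  0.1262] yaw 60.4 tilt 0.42 j [ 0.85  0.34 -0.5   2.06  0.22  0.79 -0.29] F [ 0.3  0.4 -0.2] w 0.0662
tool delta m [0.0123 0.0034 0.1222]  units total [0.025 0.007 0.244]
rot units total [ 0.09 -0.02 -0.12] delta after turn [0.025 0.009 0.244]
top [284. 252.] [0.4327 0.0647] [0.02  0.022] 32.5 z 0.108 xy [0.424 0.062]
top [406. 253.] [ 0.4189 -0.2547] [0.057 0.048] 63.0 z 0.017 xy [ 0.421 -0.237]
top [411. 214.] [ 0.5267 -0.2682] [0.047 0.049] 49.3 z 0.015 xy [ 0.526 -0.268]
top [279. 211.] [0.5426 0.0766] [0.05  0.047] 30.6 z 0.085 xy [0.53  0.074]
scene [207. 348.] [ 0.501 -0.37 ] [0.05  0.051] 13.3 z 0.015 xy [ 0.502 -0.37 ]
scene [249. 334.] [ 0.5319 -0.2694] [0.049 0.053] 49.6 z 0.016 xy [ 0.532 -0.269]
scene [231. 301.] [ 0.4263 -0.2511] [0.048 0.054] 61.5 z 0.016 xy [ 0.426 -0.251]
scene [359. 248.] [0.4963 0.1124] [0.052 0.058] 30.0 z 0.085 xy [0.536 0.072]
scene [329. 221.] [0.3728 0.111 ] [0.022 0.045] 50.0 z 0.104 xy [0.43  0.059]
```

Riser A is on the tray. Riser B hasn't moved, so I'll go down on it.

>>> drive_tool(
  rows=[
    {"hand": -0.5,"dx": 0.025,"dy": 0.008,"dz": 0.03,"wx": 0.09,"wy": 0,"wz": -0.1},
    {"hand": -0.5,"dx": 0,"dy": 0,"dz": 0.06,"wx": 0,"wy": 0,"wz": 0},
    {"hand": -0.5,"dx": 0,"dy": 0,"dz": 0.06,"wx": 0,"wy": 0,"wz": 0},
    {"hand": -0.5,"dx": 0,"dy": 0,"dz": 0.05,"wx": 0,"wy": 0,"wz": 0},
    {"hand": -0.5,"dx": 0,"dy": 0,"dz": 0.025,"wx": 0,"wy": 0,"wz": 0},
    {"hand": -0.5,"dx": 0,"dy": 0,"dz": 0.01,"wx": 0,"wy": 0,"wz": 0},
    {"hand": -0.5,"dx": 0,"dy": 0,"dz": 0,"wx": 0,"wy": 0,"wz": 0},
    {"hand": -0.5,"dx": 0,"dy": 0,"dz": 0,"wx": 0,"wy": 0,"wz": 0},
  ],
)

```text
time_s: 23.5
tool_pos: [0.4316, -0.2438, 0.0046]
orientation: [0.859, 0.511, 0.003, 0.0]
force: [0.2, 0.1, -0.3]
gripper_width: 0.066
```

```bash
python3 to.py .424 -.251 .004 61
```

```text
t 23.5 pos [ 0.4316 -0.2438  0.0046] yaw 61.5 tilt 0.36 j [ 0.72  0.55 -0.4   2.11  0.39  0.55 -0.47] F [ 0.2  0.1 -0.3] w 0.066
tool delta m [-0.0099 -0.0033  0.0005]  units total [-0.02  -0.007  0.001]
rot units total [ 0.05 -0.06  0.11] delta after turn [-0.02  -0.006  0.001]
```

>>> drive_tool(
  rows=[
    {"hand": -0.5,"dx": -0.02,"dy": -0.006,"dz": 0,"wx": 0,"wy": 0,"wz": 0.1},
    {"hand": -0.5,"dx": 0,"dy": 0,"dz": 0.001,"wx": 0,"wy": 0,"wz": 0},
    {"hand": 1,"dx": 0,"dy": 0,"dz": 0.001,"wx": 0,"wy": 0,"wz": 0},
    {"hand": 1,"dx": 0,"dy": 0,"dz": 0,"wx": 0,"wy": 0,"wz": 0},
    {"hand": 1,"dx": 0,"dy": 0,"dz": 0,"wx": 0,"wy": 0,"wz": 0},
    {"hand": 1,"dx": 0,"dy": 0,"dz": 0,"wx": 0,"wy": 0,"wz": 0},
    {"hand": 1,"dx": 0,"dy": 0,"dz": -0.02,"wx": 0,"wy": 0,"wz": 0},
    {"hand": 1,"dx": 0,"dy": 0,"dz": -0.06,"wx": 0,"wy": 0,"wz": 0},
  ],
)

```text
time_s: 24.5
tool_pos: [0.4225, -0.2518, 0.0446]
orientation: [0.862, 0.507, 0.003, -0.0]
force: [0.2, -0.8, 0.0]
gripper_width: 0.0497
```

```bash
python3 to.py .586 .111 .2 30.4
```

```text
t 24.5 pos [ 0.4225 -0.2518  0.0446] yaw 61.0 tilt 0.29 j [ 0.78  0.48 -0.45  2.1   0.34  0.63 -0.4 ] F [ 0.2 -0.8  0. ] w 0.0497
tool delta m [ 0.3973 -0.0327 -0.1536]  units total [ 0.795 -0.065 -0.307]
rot units total [ 0.01 -0.06  6.67] delta after turn [ 0.649 -0.46  -0.311]
```

>>> drive_tool(
  rows=[
    {"hand": 1,"dx": 0.02,"dy": 0,"dz": -0.08,"wx": 0,"wy": 0,"wz": 0.8},
    {"hand": 1,"dx": 0.06,"dy": -0.01,"dz": -0.08,"wx": 0,"wy": 0,"wz": 0.9},
    {"hand": 1,"dx": 0.08,"dy": -0.02,"dz": -0.08,"wx": 0,"wy": 0,"wz": 1},
    {"hand": 1,"dx": 0.09,"dy": -0.03,"dz": -0.05,"wx": 0,"wy": 0,"wz": 1},
    {"hand": 1,"dx": 0.09,"dy": -0.04,"dz": 0,"wx": 0,"wy": 0,"wz": 1},
    {"hand": 1,"dx": 0.09,"dy": -0.05,"dz": 0,"wx": 0,"wy": 0,"wz": 1},
    {"hand": 1,"dx": 0.09,"dy": -0.05,"dz": 0,"wx": 0,"wy": 0,"wz": 0.9},
    {"hand": 1,"dx": 0.08,"dy": -0.05,"dz": 0,"wx": 0,"wy": 0,"wz": 0},
  ],
)

```text
time_s: 25.5
tool_pos: [0.562, 0.0516, 0.2046]
orientation: [0.968, 0.252, 0.006, 0.002]
force: [0.0, -0.6, 0.1]
gripper_width: 0.0496
```

```bash
python3 to.py .586 .111 .11 30.4
```

```text
t 25.5 pos [0.562  0.0516 0.2046] yaw 29.2 tilt 0.76 j [ 0.23  0.36 -0.55  1.82  0.22  1.   -1.46] F [ 0.  -0.6  0.1] w 0.0496
tool delta m [ 0.0489 -0.0407  0.0949]  units total [ 0.098 -0.081  0.19 ]
rot units total [ 0.08 -0.15 -0.25] delta after turn [ 0.102 -0.078  0.189]
```

>>> drive_tool(
  rows=[
    {"hand": 1,"dx": 0.04,"dy": -0.03,"dz": 0.02,"wx": 0.08,"wy": -0.15,"wz": -0.25},
    {"hand": 1,"dx": 0.03,"dy": -0.025,"dz": 0.03,"wx": 0,"wy": 0,"wz": 0},
    {"hand": 1,"dx": 0.02,"dy": -0.015,"dz": 0.04,"wx": 0,"wy": 0,"wz": 0},
    {"hand": 1,"dx": 0,"dy": 0,"dz": 0.04,"wx": 0,"wy": 0,"wz": 0},
    {"hand": 1,"dx": 0,"dy": 0,"dz": 0.04,"wx": 0,"wy": 0,"wz": 0},
    {"hand": 1,"dx": 0,"dy": 0,"dz": 0.01,"wx": 0,"wy": 0,"wz": 0},
    {"hand": 1,"dx": 0,"dy": 0,"dz": 0,"wx": 0,"wy": 0,"wz": 0},
    {"hand": 1,"dx": 0,"dy": 0,"dz": 0,"wx": 0,"wy": 0,"wz": 0},
  ],
)

```text
time_s: 26.5
tool_pos: [0.5838, 0.1077, 0.1127]
orientation: [0.964, 0.264, -0.0, -0.0]
force: [0.3, 0.2, -0.7]
gripper_width: 0.0498
```

```bash
python3 to.py .586 .111 .075 30.4
```

```text
t 26.5 pos [0.5838 0.1077 0.1127] yaw 30.6 tilt 0.01 j [ 0.1   0.52 -0.52  1.82  0.32  0.88 -1.6 ] F [ 0.3  0.2 -0.7] w 0.0498
tool delta m [ 0.0035 -0.0017  0.0377]  units total [ 0.007 -0.003  0.075]
rot units total [-0.   -0.    0.05] delta after turn [ 0.007 -0.003  0.075]
```

>>> drive_tool(
  rows=[
    {"hand": 1,"dx": 0.006,"dy": -0.003,"dz": 0.025,"wx": 0,"wy": 0,"wz": 0},
    {"hand": 1,"dx": 0,"dy": 0,"dz": 0.025,"wx": 0,"wy": 0,"wz": 0},
    {"hand": 1,"dx": 0,"dy": 0,"dz": 0.015,"wx": 0,"wy": 0,"wz": 0},
    {"hand": 1,"dx": 0,"dy": 0,"dz": 0.006,"wx": 0,"wy": 0,"wz": 0},
    {"hand": 1,"dx": 0,"dy": 0,"dz": 0,"wx": 0,"wy": 0,"wz": 0},
    {"hand": -0.5,"dx": 0,"dy": 0,"dz": 0,"wx": 0,"wy": 0,"wz": 0},
    {"hand": -0.5,"dx": 0,"dy": 0,"dz": 0,"wx": 0,"wy": 0,"wz": 0},
    {"hand": -0.5,"dx": 0,"dy": 0,"dz": 0,"wx": 0,"wy": 0,"wz": 0},
  ],
)

```text
time_s: 27.5
tool_pos: [0.587, 0.1109, 0.0763]
orientation: [0.965, 0.264, 0.001, 0.0]
force: [-0.1, -0.5, -0.5]
gripper_width: 0.0656
```

```bash
python3 to.py .529 -.269 .12 49.5
```

```text
t 27.5 pos [0.587  0.1109 0.0763] yaw 30.6 tilt 0.16 j [ 0.08  0.57 -0.49  1.84  0.36  0.82 -1.63] F [-0.1 -0.5 -0.5] w 0.0656
tool delta m [-0.2433  0.2975 -0.0442]  units total [-0.487  0.595 -0.088]
rot units total [ 0.02 -0.03 -4.12] delta after turn [-0.653  0.405 -0.087]
```

>>> drive_tool(
  rows=[
    {"hand": -0.5,"dx": 0,"dy": 0,"dz": -0.03,"wx": 0,"wy": 0,"wz": 0},
    {"hand": -0.5,"dx": 0,"dy": 0,"dz": -0.08,"wx": 0,"wy": 0,"wz": 0},
    {"hand": -0.5,"dx": -0.02,"dy": 0.03,"dz": -0.08,"wx": 0,"wy": 0,"wz": 0},
    {"hand": -0.5,"dx": -0.05,"dy": 0.06,"dz": -0.03,"wx": 0,"wy": 0,"wz": -0.5},
    {"hand": -0.5,"dx": -0.07,"dy": 0.08,"dz": 0,"wx": 0,"wy": 0,"wz": -0.8},
    {"hand": -0.5,"dx": -0.08,"dy": 0.08,"dz": 0,"wx": 0,"wy": 0,"wz": -0.8},
    {"hand": -0.5,"dx": -0.08,"dy": 0.07,"dz": 0,"wx": 0,"wy": 0,"wz": -0.8},
    {"hand": -0.5,"dx": -0.08,"dy": 0.06,"dz": 0,"wx": 0,"wy": 0,"wz": -0.8},
  ],
)

```text
time_s: 28.5
tool_pos: [0.5518, -0.1574, 0.1993]
orientation: [0.911, 0.413, 0.007, 0.002]
force: [0.9, 0.2, 0.9]
gripper_width: 0.0659
```

```bash
python3 to.py .529 -.269 .1 49.5
```

```text
t 28.5 pos [ 0.5518 -0.1574  0.1993] yaw 48.8 tilt 0.83 j [ 0.61  0.38 -0.56  1.81  0.23  1.   -0.76] F [0.9 0.2 0.9] w 0.0659
tool delta m [-0.1     0.0555  0.0988]  units total [-0.2    0.111  0.198]
rot units total [ 0.12 -0.14 -0.16] delta after turn [-0.199  0.11   0.199]
```

>>> drive_tool(
  rows=[
    {"hand": -0.5,"dx": -0.06,"dy": 0.035,"dz": 0.01,"wx": 0.12,"wy": -0.14,"wz": -0.16},
    {"hand": -0.5,"dx": -0.06,"dy": 0.035,"dz": 0.03,"wx": 0,"wy": 0,"wz": 0},
    {"hand": -0.5,"dx": -0.05,"dy": 0.025,"dz": 0.04,"wx": 0,"wy": 0,"wz": 0},
    {"hand": -0.5,"dx": -0.02,"dy": 0.01,"dz": 0.05,"wx": 0,"wy": 0,"wz": 0},
    {"hand": -0.5,"dx": 0,"dy": 0,"dz": 0.05,"wx": 0,"wy": 0,"wz": 0},
    {"hand": -0.5,"dx": 0,"dy": 0,"dz": 0.03,"wx": 0,"wy": 0,"wz": 0},
    {"hand": -0.5,"dx": 0,"dy": 0,"dz": 0,"wx": 0,"wy": 0,"wz": 0},
    {"hand": -0.5,"dx": 0,"dy": 0,"dz": 0,"wx": 0,"wy": 0,"wz": 0},
  ],
)

```text
time_s: 29.5
tool_pos: [0.5308, -0.275, 0.1013]
orientation: [0.91, 0.415, 0.003, 0.005]
force: [0.3, -0.3, 0.5]
gripper_width: 0.066
```

```bash
python3 to.py .529 -.269 .004 49.5; python3 ris.py 6
```

```text
t 29.5 pos [ 0.5308 -0.275   0.1013] yaw 49.0 tilt 0.71 j [ 0.73  0.53 -0.48  1.83  0.32  0.84 -0.61] F [ 0.3 -0.3  0.5] w 0.066
tool delta m [ 0.0032 -0.0065  0.0973]  units total [ 0.006 -0.013  0.195]
rot units total [ 0.15 -0.01 -0.1 ] delta after turn [ 0.007 -0.011  0.195]
top [284. 252.] [0.4331 0.065 ] [0.02  0.021] 25.4 z 0.109 xy [0.424 0.062]
top [279. 211.] [0.5423 0.0766] [0.05  0.048] 29.6 z 0.085 xy [0.53  0.074]
top [419. 206.] [ 0.5442 -0.2907] [0.062 0.023] 35.3 z 0.264 xy [ 0.505 -0.24 ]
top [264. 189.] [0.6003 0.1139] [0.049 0.05 ] 31.2 z 0.085 xy [0.586 0.11 ]
scene [207. 348.] [ 0.501 -0.37 ] [0.05  0.051] 13.3 z 0.015 xy [ 0.501 -0.37 ]
scene [250. 335.] [ 0.5327 -0.2698] [0.049 0.05 ] 51.5 z 0.016 xy [ 0.534 -0.27 ]
scene [384. 254.] [0.5552 0.151 ] [0.05  0.058] 30.5 z 0.086 xy [0.591 0.108]
scene [359. 248.] [0.4963 0.1124] [0.052 0.058] 30.0 z 0.086 xy [0.536 0.071]
scene [329. 221.] [0.3728 0.111 ] [0.022 0.045] 50.0 z 0.104 xy [0.429 0.059]
```

B is on the tray and D hasn't moved. Descending on D.

>>> drive_tool(
  rows=[
    {"hand": -0.5,"dx": 0.006,"dy": -0.012,"dz": 0.04,"wx": 0.15,"wy": 0,"wz": -0.1},
    {"hand": -0.5,"dx": 0,"dy": 0,"dz": 0.06,"wx": 0,"wy": 0,"wz": 0},
    {"hand": -0.5,"dx": 0,"dy": 0,"dz": 0.05,"wx": 0,"wy": 0,"wz": 0},
    {"hand": -0.5,"dx": 0,"dy": 0,"dz": 0.03,"wx": 0,"wy": 0,"wz": 0},
    {"hand": -0.5,"dx": 0,"dy": 0,"dz": 0.01,"wx": 0,"wy": 0,"wz": 0},
    {"hand": -0.5,"dx": 0,"dy": 0,"dz": 0,"wx": 0,"wy": 0,"wz": 0},
    {"hand": -0.5,"dx": 0,"dy": 0,"dz": 0,"wx": 0,"wy": 0,"wz": 0},
    {"hand": -0.5,"dx": 0,"dy": 0,"dz": 0,"wx": 0,"wy": 0,"wz": 0},
  ],
)

```text
time_s: 30.6
tool_pos: [0.5298, -0.2672, 0.0032]
orientation: [0.908, 0.42, 0.001, 0.0]
force: [-0.6, -0.1, 0.4]
gripper_width: 0.0658
```

```bash
python3 to.py .529 -.269 .004 49.5
```

```text
t 30.6 pos [ 0.5298 -0.2672  0.0032] yaw 49.7 tilt 0.17 j [ 0.68  0.66 -0.42  1.88  0.41  0.68 -0.69] F [-0.6 -0.1  0.4] w 0.0658
tool delta m [-0.0018  0.0005 -0.0009]  units total [-0.004  0.001 -0.002]
rot units total [ 0.02 -0.03  0.03] delta after turn [-0.004  0.001 -0.002]
```

>>> drive_tool(
  rows=[
    {"hand": 1,"dx": 0,"dy": 0,"dz": 0,"wx": 0,"wy": 0,"wz": 0},
    {"hand": 1,"dx": 0,"dy": 0,"dz": 0,"wx": 0,"wy": 0,"wz": 0},
    {"hand": 1,"dx": 0,"dy": 0,"dz": 0,"wx": 0,"wy": 0,"wz": 0},
    {"hand": 1,"dx": 0,"dy": 0,"dz": 0,"wx": 0,"wy": 0,"wz": 0},
    {"hand": 1,"dx": 0,"dy": 0,"dz": -0.03,"wx": 0,"wy": 0,"wz": 0},
    {"hand": 1,"dx": 0,"dy": 0,"dz": -0.08,"wx": 0,"wy": 0,"wz": 0},
    {"hand": 1,"dx": 0,"dy": 0,"dz": -0.1,"wx": 0,"wy": 0,"wz": 0},
    {"hand": 1,"dx": 0,"dy": 0,"dz": -0.1,"wx": 0,"wy": 0,"wz": 0},
  ],
)

```text
time_s: 31.6
tool_pos: [0.5272, -0.2664, 0.1621]
orientation: [0.907, 0.42, -0.0, -0.002]
force: [1.2, -0.9, -1.2]
gripper_width: 0.0496
```

```bash
python3 to.py .572 -.002 .19 30.4
```

```text
t 31.6 pos [ 0.5272 -0.2664  0.1621] yaw 49.7 tilt 0.24 j [ 0.76  0.46 -0.52  1.79  0.26  0.97 -0.57] F [ 1.2 -0.9 -1.2] w 0.0496
tool delta m [ 0.2306 -0.137  -0.0271]  units total [ 0.461 -0.274 -0.054]
rot units total [-0.05 -0.01  4.21] delta after turn [ 0.345 -0.411 -0.056]
```

>>> drive_tool(
  rows=[
    {"hand": 1,"dx": 0.05,"dy": -0.03,"dz": -0.06,"wx": 0,"wy": 0,"wz": 0.6},
    {"hand": 1,"dx": 0.07,"dy": -0.05,"dz": -0.03,"wx": 0,"wy": 0,"wz": 0.9},
    {"hand": 1,"dx": 0.07,"dy": -0.06,"dz": 0,"wx": 0,"wy": 0,"wz": 0.9},
    {"hand": 1,"dx": 0.07,"dy": -0.06,"dz": 0,"wx": 0,"wy": 0,"wz": 0.9},
    {"hand": 1,"dx": 0.06,"dy": -0.06,"dz": 0,"wx": 0,"wy": 0,"wz": 0.8},
    {"hand": 1,"dx": 0.05,"dy": -0.05,"dz": 0,"wx": 0,"wy": 0,"wz": 0},
    {"hand": 1,"dx": 0.02,"dy": -0.02,"dz": 0,"wx": 0,"wy": 0,"wz": 0},
    {"hand": 1,"dx": 0,"dy": 0,"dz": 0,"wx": 0,"wy": 0,"wz": 0},
  ],
)

```text
time_s: 32.6
tool_pos: [0.5766, -0.0087, 0.2227]
orientation: [0.966, 0.26, 0.006, 0.003]
force: [0.5, -0.3, -0.9]
gripper_width: 0.0496
```

```bash
python3 to.py .572 -.002 .11 30.4
```

```text
t 32.6 pos [ 0.5766 -0.0087  0.2227] yaw 30.2 tilt 0.82 j [ 0.35  0.36 -0.56  1.78  0.22  1.05 -1.33] F [ 0.5 -0.3 -0.9] w 0.0496
tool delta m [-0.0018 -0.0091  0.1126]  units total [-0.004 -0.018  0.225]
rot units total [ 0.11 -0.14 -0.05] delta after turn [-0.001 -0.016  0.225]
```

>>> drive_tool(
  rows=[
    {"hand": 1,"dx": 0,"dy": -0.015,"dz": 0.04,"wx": 0.1,"wy": -0.14,"wz": 0},
    {"hand": 1,"dx": 0,"dy": 0,"dz": 0.05,"wx": 0,"wy": 0,"wz": 0},
    {"hand": 1,"dx": 0,"dy": 0,"dz": 0.05,"wx": 0,"wy": 0,"wz": 0},
    {"hand": 1,"dx": 0,"dy": 0,"dz": 0.05,"wx": 0,"wy": 0,"wz": 0},
    {"hand": 1,"dx": 0,"dy": 0,"dz": 0.03,"wx": 0,"wy": 0,"wz": 0},
    {"hand": 1,"dx": 0,"dy": 0,"dz": 0,"wx": 0,"wy": 0,"wz": 0},
    {"hand": 1,"dx": 0,"dy": 0,"dz": 0,"wx": 0,"wy": 0,"wz": 0},
    {"hand": 1,"dx": 0,"dy": 0,"dz": 0,"wx": 0,"wy": 0,"wz": 0},
  ],
)

```text
time_s: 33.6
tool_pos: [0.569, -0.0121, 0.1043]
orientation: [0.967, 0.254, -0.004, 0.001]
force: [-0.6, -0.3, -0.5]
gripper_width: 0.0496
```

```bash
python3 to.py .572 -.002 .074 30.4
```

```text
t 33.6 pos [ 0.569  -0.0121  0.1043] yaw 29.4 tilt 0.53 j [ 0.3   0.5  -0.51  1.88  0.32  0.85 -1.43] F [-0.6 -0.3 -0.5] w 0.0496
tool delta m [ 0.0078 -0.0073  0.0302]  units total [ 0.016 -0.015  0.06 ]
rot units total [ 0.    0.12 -0.21] delta after turn [ 0.015 -0.014  0.061]
```

>>> drive_tool(
  rows=[
    {"hand": 1,"dx": 0.015,"dy": -0.014,"dz": 0.02,"wx": 0,"wy": 0.1,"wz": -0.2},
    {"hand": 1,"dx": 0,"dy": 0,"dz": 0.02,"wx": 0,"wy": 0,"wz": 0},
    {"hand": 1,"dx": 0,"dy": 0,"dz": 0.013,"wx": 0,"wy": 0,"wz": 0},
    {"hand": 1,"dx": 0,"dy": 0,"dz": 0.004,"wx": 0,"wy": 0,"wz": 0},
    {"hand": 1,"dx": 0,"dy": 0,"dz": 0,"wx": 0,"wy": 0,"wz": 0},
    {"hand": -0.5,"dx": 0,"dy": 0,"dz": 0,"wx": 0,"wy": 0,"wz": 0},
    {"hand": -0.5,"dx": 0,"dy": 0,"dz": 0,"wx": 0,"wy": 0,"wz": 0},
    {"hand": -0.5,"dx": 0,"dy": 0,"dz": 0,"wx": 0,"wy": 0,"wz": 0},
  ],
)

```text
time_s: 34.6
tool_pos: [0.5735, -0.0013, 0.0752]
orientation: [0.965, 0.262, 0.001, 0.001]
force: [0.6, -0.5, -0.2]
gripper_width: 0.0657
```

>>> drive_tool(
  rows=[
    {"hand": -0.5,"dx": 0,"dy": 0,"dz": -0.03,"wx": 0,"wy": 0,"wz": 0},
    {"hand": -0.5,"dx": 0,"dy": 0,"dz": -0.08,"wx": 0,"wy": 0,"wz": 0},
    {"hand": -0.5,"dx": 0,"dy": 0,"dz": -0.1,"wx": 0,"wy": 0,"wz": 0},
    {"hand": -0.5,"dx": -0.05,"dy": 0.06,"dz": -0.04,"wx": 0,"wy": 0,"wz": 0.5},
    {"hand": -0.5,"dx": -0.06,"dy": 0.07,"dz": 0,"wx": 0,"wy": 0,"wz": 0.7},
    {"hand": -0.5,"dx": -0.06,"dy": 0.08,"dz": 0,"wx": 0,"wy": 0,"wz": 0.7},
    {"hand": -0.5,"dx": -0.05,"dy": 0.08,"dz": 0,"wx": 0,"wy": 0,"wz": 0.7},
    {"hand": -0.5,"dx": -0.05,"dy": 0.08,"dz": 0,"wx": 0,"wy": 0,"wz": 0.7},
  ],
)

```text
time_s: 35.6
tool_pos: [0.5296, -0.2264, 0.2141]
orientation: [0.991, 0.135, 0.007, 0.001]
force: [0.5, 0.3, 0.2]
gripper_width: 0.0659
```

```bash
python3 to.py .499 -.370 .1 13
```

```text
t 35.6 pos [ 0.5296 -0.2264  0.2141] yaw 15.5 tilt 0.79 j [ 0.65  0.35 -0.44  1.79  0.17  1.02 -1.15] F [0.5 0.3 0.2] w 0.0659
tool delta m [-0.0694  0.1298  0.1137]  units total [-0.139  0.26   0.227]
rot units total [ 0.04 -0.17  0.54] delta after turn [-0.124  0.266  0.228]
```

>>> drive_tool(
  rows=[
    {"hand": -0.5,"dx": -0.04,"dy": 0.06,"dz": 0.01,"wx": 0,"wy": -0.17,"wz": 0.5},
    {"hand": -0.5,"dx": -0.04,"dy": 0.08,"dz": 0.03,"wx": 0,"wy": 0,"wz": 0},
    {"hand": -0.5,"dx": -0.03,"dy": 0.08,"dz": 0.05,"wx": 0,"wy": 0,"wz": 0},
    {"hand": -0.5,"dx": -0.02,"dy": 0.04,"dz": 0.05,"wx": 0,"wy": 0,"wz": 0},
    {"hand": -0.5,"dx": 0,"dy": 0.01,"dz": 0.05,"wx": 0,"wy": 0,"wz": 0},
    {"hand": -0.5,"dx": 0,"dy": 0,"dz": 0.03,"wx": 0,"wy": 0,"wz": 0},
    {"hand": -0.5,"dx": 0,"dy": 0,"dz": 0,"wx": 0,"wy": 0,"wz": 0},
    {"hand": -0.5,"dx": 0,"dy": 0,"dz": 0,"wx": 0,"wy": 0,"wz": 0},
  ],
)

```text
time_s: 36.6
tool_pos: [0.4978, -0.3812, 0.1055]
orientation: [0.994, 0.113, 0.001, 0.003]
force: [-0.3, 0.9, 0.2]
gripper_width: 0.0655
```

```bash
python3 to.py .499 -.370 .004 13; python3 ris.py 7
```

```text
t 36.6 pos [ 0.4978 -0.3812  0.1055] yaw 12.9 tilt 0.36 j [ 0.8   0.55 -0.34  1.76  0.23  0.87 -0.99] F [-0.3  0.9  0.2] w 0.0655
tool delta m [ 0.0035 -0.0112  0.1015]  units total [ 0.007 -0.022  0.203]
rot units total [ 0.07 -0.02 -0.02] delta after turn [ 0.007 -0.021  0.203]
top [284. 252.] [0.4326 0.065 ] [0.02  0.022] 32.6 z 0.108 xy [0.424 0.062]
top [279. 211.] [0.5425 0.0767] [0.05  0.048] 29.6 z 0.085 xy [0.53  0.073]
top [465. 212.] [ 0.5298 -0.4112] [0.072 0.031] 11.7 z 0.268 xy [ 0.486 -0.343]
top [309. 195.] [ 0.5822 -0.0027] [0.049 0.05 ] 30.1 z 0.086 xy [ 0.569 -0.003]
top [264. 189.] [0.6003 0.1139] [0.049 0.05 ] 31.2 z 0.085 xy [0.585 0.11 ]
scene [207. 348.] [ 0.501 -0.37 ] [0.05  0.051] 13.3 z 0.015 xy [ 0.502 -0.37 ]
scene [346. 273.] [0.5383 0.0316] [0.051 0.057] 30.4 z 0.085 xy [ 0.575 -0.005]
scene [384. 254.] [0.5552 0.151 ] [0.05  0.058] 30.5 z 0.086 xy [0.591 0.107]
scene [359. 248.] [0.4963 0.1124] [0.052 0.058] 30.0 z 0.086 xy [0.536 0.071]
scene [329. 221.] [0.3728 0.111 ] [0.022 0.045] 50.0 z 0.103 xy [0.429 0.06 ]
```

>>> drive_tool(
  rows=[
    {"hand": -0.5,"dx": 0.006,"dy": -0.022,"dz": 0.04,"wx": 0.05,"wy": 0,"wz": 0},
    {"hand": -0.5,"dx": 0,"dy": 0,"dz": 0.06,"wx": 0,"wy": 0,"wz": 0},
    {"hand": -0.5,"dx": 0,"dy": 0,"dz": 0.05,"wx": 0,"wy": 0,"wz": 0},
    {"hand": -0.5,"dx": 0,"dy": 0,"dz": 0.03,"wx": 0,"wy": 0,"wz": 0},
    {"hand": -0.5,"dx": 0,"dy": 0,"dz": 0.016,"wx": 0,"wy": 0,"wz": 0},
    {"hand": -0.5,"dx": 0,"dy": 0,"dz": 0,"wx": 0,"wy": 0,"wz": 0},
    {"hand": -0.5,"dx": 0,"dy": 0,"dz": 0,"wx": 0,"wy": 0,"wz": 0},
    {"hand": -0.5,"dx": 0,"dy": 0,"dz": 0,"wx": 0,"wy": 0,"wz": 0},
  ],
)

```text
time_s: 37.7
tool_pos: [0.5044, -0.3718, 0.0125]
orientation: [0.994, 0.113, 0.006, 0.005]
force: [0.2, 0.2, 0.5]
gripper_width: 0.0654
```

```bash
python3 to.py .499 -.370 .004 13
```

```text
t 37.7 pos [ 0.5044 -0.3718  0.0125] yaw 13.0 tilt 0.92 j [ 0.76  0.67 -0.3   1.81  0.29  0.69 -1.05] F [0.2 0.2 0.5] w 0.0654
tool delta m [-0.0049 -0.0031  0.0084]  units total [-0.01  -0.006  0.017]
rot units total [ 0.15 -0.14  0.  ] delta after turn [-0.01  -0.006  0.017]
```

>>> drive_tool(
  rows=[
    {"hand": -0.5,"dx": -0.01,"dy": -0.006,"dz": 0.012,"wx": 0.15,"wy": -0.14,"wz": 0},
    {"hand": -0.5,"dx": 0,"dy": 0,"dz": 0.006,"wx": 0,"wy": 0,"wz": 0},
    {"hand": -0.5,"dx": 0,"dy": 0,"dz": 0,"wx": 0,"wy": 0,"wz": 0},
    {"hand": 1,"dx": 0,"dy": 0,"dz": 0,"wx": 0,"wy": 0,"wz": 0},
    {"hand": 1,"dx": 0,"dy": 0,"dz": 0,"wx": 0,"wy": 0,"wz": 0},
    {"hand": 1,"dx": 0,"dy": 0,"dz": 0,"wx": 0,"wy": 0,"wz": 0},
    {"hand": 1,"dx": 0,"dy": 0,"dz": 0,"wx": 0,"wy": 0,"wz": 0},
    {"hand": 1,"dx": 0,"dy": 0,"dz": 0,"wx": 0,"wy": 0,"wz": 0},
  ],
)

```text
time_s: 38.7
tool_pos: [0.4987, -0.3702, 0.0034]
orientation: [0.994, 0.113, -0.0, -0.0]
force: [0.4, -0.2, -0.4]
gripper_width: 0.0498
```

>>> drive_tool(
  rows=[
    {"hand": 1,"dx": 0,"dy": 0,"dz": -0.03,"wx": 0,"wy": 0,"wz": 0},
    {"hand": 1,"dx": 0,"dy": 0,"dz": -0.08,"wx": 0,"wy": 0,"wz": 0},
    {"hand": 1,"dx": 0,"dy": 0,"dz": -0.1,"wx": 0,"wy": 0,"wz": 0},
    {"hand": 1,"dx": 0,"dy": 0,"dz": -0.1,"wx": 0,"wy": 0,"wz": 0},
    {"hand": 1,"dx": 0.02,"dy": -0.04,"dz": -0.08,"wx": 0,"wy": 0,"wz": -0.4},
    {"hand": 1,"dx": 0.05,"dy": -0.07,"dz": 0,"wx": 0,"wy": 0,"wz": -0.7},
    {"hand": 1,"dx": 0.06,"dy": -0.08,"dz": 0,"wx": 0,"wy": 0,"wz": -0.7},
    {"hand": 1,"dx": 0.07,"dy": -0.08,"dz": 0,"wx": 0,"wy": 0,"wz": -0.7},
  ],
)

```text
time_s: 39.7
tool_pos: [0.554, -0.2128, 0.2135]
orientation: [0.978, 0.21, 0.002, 0.003]
force: [0.8, -0.9, -0.1]
gripper_width: 0.0497
```

```bash
python3 to.py .632 .034 .2 30.4
```

```text
t 39.7 pos [ 0.554  -0.2128  0.2135] yaw 24.2 tilt 0.46 j [ 0.62  0.39 -0.47  1.75  0.2   1.05 -1.06] F [ 0.8 -0.9 -0.1] w 0.0497
tool delta m [ 0.1724 -0.1932  0.0126]  units total [ 0.345 -0.386  0.025]
rot units total [ 0.1  -0.03 -1.35] delta after turn [ 0.384 -0.347  0.027]
```

>>> drive_tool(
  rows=[
    {"hand": 1,"dx": 0.07,"dy": -0.07,"dz": 0,"wx": 0.1,"wy": 0,"wz": -0.7},
    {"hand": 1,"dx": 0.08,"dy": -0.08,"dz": 0,"wx": 0,"wy": 0,"wz": -0.6},
    {"hand": 1,"dx": 0.08,"dy": -0.08,"dz": 0,"wx": 0,"wy": 0,"wz": 0},
    {"hand": 1,"dx": 0.07,"dy": -0.07,"dz": 0,"wx": 0,"wy": 0,"wz": 0},
    {"hand": 1,"dx": 0.05,"dy": -0.04,"dz": 0.02,"wx": 0,"wy": 0,"wz": 0},
    {"hand": 1,"dx": 0.02,"dy": -0.01,"dz": 0.03,"wx": 0,"wy": 0,"wz": 0},
    {"hand": 1,"dx": 0,"dy": 0,"dz": 0.03,"wx": 0,"wy": 0,"wz": 0},
    {"hand": 1,"dx": 0,"dy": 0,"dz": 0,"wx": 0,"wy": 0,"wz": 0},
  ],
)

```text
time_s: 40.7
tool_pos: [0.6351, 0.0395, 0.18]
orientation: [0.964, 0.264, 0.005, 0.001]
force: [0.5, -0.5, 0.5]
gripper_width: 0.0498
```

```bash
python3 to.py .632 .034 .1 30.4
```

```text
t 40.7 pos [0.6351 0.0395 0.18  ] yaw 30.7 tilt 0.56 j [ 0.23  0.5  -0.54  1.67  0.29  1.03 -1.44] F [ 0.5 -0.5  0.5] w 0.0498
tool delta m [-0.0062  0.0027  0.08  ]  units total [-0.012  0.005  0.16 ]
rot units total [ 0.06 -0.1   0.06] delta after turn [-0.011  0.006  0.16 ]
```

>>> drive_tool(
  rows=[
    {"hand": 1,"dx": -0.012,"dy": 0.005,"dz": 0.04,"wx": 0.06,"wy": -0.1,"wz": 0},
    {"hand": 1,"dx": 0,"dy": 0,"dz": 0.05,"wx": 0,"wy": 0,"wz": 0},
    {"hand": 1,"dx": 0,"dy": 0,"dz": 0.05,"wx": 0,"wy": 0,"wz": 0},
    {"hand": 1,"dx": 0,"dy": 0,"dz": 0.02,"wx": 0,"wy": 0,"wz": 0},
    {"hand": 1,"dx": 0,"dy": 0,"dz": 0,"wx": 0,"wy": 0,"wz": 0},
    {"hand": 1,"dx": 0,"dy": 0,"dz": 0,"wx": 0,"wy": 0,"wz": 0},
    {"hand": 1,"dx": 0,"dy": 0,"dz": 0,"wx": 0,"wy": 0,"wz": 0},
    {"hand": 1,"dx": 0,"dy": 0,"dz": 0,"wx": 0,"wy": 0,"wz": 0},
  ],
)

```text
time_s: 41.7
tool_pos: [0.6311, 0.0245, 0.097]
orientation: [0.966, 0.259, -0.0, 0.002]
force: [-0.8, 0.0, -0.7]
gripper_width: 0.0499
```

```bash
python3 to.py .632 .034 .074 30.4
```

```text
t 41.7 pos [0.6311 0.0245 0.097 ] yaw 30.1 tilt 0.23 j [ 0.22  0.59 -0.5   1.74  0.35  0.9  -1.47] F [-0.8  0.  -0.7] w 0.0499
tool delta m [ 0.0056 -0.0079  0.023 ]  units total [ 0.011 -0.016  0.046]
rot units total [ 0.05  0.02 -0.07] delta after turn [ 0.011 -0.015  0.046]
```

>>> drive_tool(
  rows=[
    {"hand": 1,"dx": 0.011,"dy": -0.015,"dz": 0.02,"wx": 0,"wy": 0,"wz": 0},
    {"hand": 1,"dx": 0,"dy": 0,"dz": 0.018,"wx": 0,"wy": 0,"wz": 0},
    {"hand": 1,"dx": 0,"dy": 0,"dz": 0.008,"wx": 0,"wy": 0,"wz": 0},
    {"hand": 1,"dx": 0,"dy": 0,"dz": 0.002,"wx": 0,"wy": 0,"wz": 0},
    {"hand": 1,"dx": 0,"dy": 0,"dz": 0,"wx": 0,"wy": 0,"wz": 0},
    {"hand": -0.5,"dx": 0,"dy": 0,"dz": 0,"wx": 0,"wy": 0,"wz": 0},
    {"hand": -0.5,"dx": 0,"dy": 0,"dz": 0,"wx": 0,"wy": 0,"wz": 0},
    {"hand": -0.5,"dx": 0,"dy": 0,"dz": 0,"wx": 0,"wy": 0,"wz": 0},
  ],
)

```text
time_s: 42.7
tool_pos: [0.6327, 0.0348, 0.0726]
orientation: [0.966, 0.26, -0.0, 0.002]
force: [0.7, -0.7, -0.8]
gripper_width: 0.0657
```

>>> drive_tool(
  rows=[
    {"hand": -0.5,"dx": 0,"dy": 0,"dz": -0.03,"wx": 0,"wy": 0,"wz": 0},
    {"hand": -0.5,"dx": 0,"dy": 0,"dz": -0.08,"wx": 0,"wy": 0,"wz": 0},
    {"hand": -0.5,"dx": 0,"dy": 0,"dz": -0.1,"wx": 0,"wy": 0,"wz": 0},
    {"hand": -0.5,"dx": -0.04,"dy": -0.03,"dz": -0.02,"wx": 0,"wy": 0,"wz": 0},
    {"hand": -0.5,"dx": -0.07,"dy": -0.05,"dz": 0,"wx": 0,"wy": 0,"wz": 0},
    {"hand": -0.5,"dx": -0.08,"dy": -0.06,"dz": 0,"wx": 0,"wy": 0,"wz": 0},
    {"hand": -0.5,"dx": -0.07,"dy": -0.06,"dz": 0,"wx": 0,"wy": 0,"wz": 0},
    {"hand": -0.5,"dx": -0.04,"dy": -0.03,"dz": 0,"wx": 0,"wy": 0,"wz": 0},
  ],
)

```text
time_s: 43.7
tool_pos: [0.443, 0.0615, 0.1974]
orientation: [0.966, 0.259, 0.004, 0.003]
force: [0.3, -0.4, -0.3]
gripper_width: 0.0655
```

```bash
python3 to.py .427 .061 .15 30.4; python3 ris.py 8
```

```text
t 43.7 pos [0.443  0.0615 0.1974] yaw 30.1 tilt 0.6 j [ 0.3   0.18 -0.64  2.08  0.14  0.92 -1.46] F [ 0.3 -0.4 -0.3] w 0.0655
tool delta m [-0.0144 -0.008   0.0473]  units total [-0.029 -0.016  0.095]
rot units total [ 0.1  -0.08 -0.07] delta after turn [-0.028 -0.015  0.095]
top [309. 194.] [ 0.5822 -0.0027] [0.049 0.05 ] 30.1 z 0.086 xy [ 0.571 -0.005]
top [264. 189.] [0.6012 0.1143] [0.046 0.05 ] 30.3 z 0.086 xy [0.587 0.11 ]
top [294. 172.] [0.646  0.0358] [0.048 0.05 ] 30.2 z 0.085 xy [0.63  0.034]
scene [374. 281.] [0.6023 0.0704] [0.051 0.057] 30.5 z 0.085 xy [0.636 0.031]
scene [346. 273.] [0.5383 0.0316] [0.051 0.057] 30.4 z 0.086 xy [ 0.575 -0.006]
scene [384. 254.] [0.5552 0.151 ] [0.05  0.058] 30.5 z 0.086 xy [0.591 0.107]
scene [359. 248.] [0.4963 0.1124] [0.052 0.058] 30.0 z 0.085 xy [0.536 0.071]
scene [329. 221.] [0.3728 0.111 ] [0.022 0.045] 50.0 z 0.104 xy [0.429 0.059]
```

All four risers are flat on the tray at z≈0.085. Next is the lock.

>>> drive_tool(
  rows=[
    {"hand": -0.5,"dx": -0.028,"dy": -0.015,"dz": 0.02,"wx": 0.1,"wy": -0.08,"wz": 0},
    {"hand": -0.5,"dx": 0,"dy": 0,"dz": 0.03,"wx": 0,"wy": 0,"wz": 0},
    {"hand": -0.5,"dx": 0,"dy": 0,"dz": 0.03,"wx": 0,"wy": 0,"wz": 0},
    {"hand": -0.5,"dx": 0,"dy": 0,"dz": 0.02,"wx": 0,"wy": 0,"wz": 0},
    {"hand": -0.5,"dx": 0,"dy": 0,"dz": 0,"wx": 0,"wy": 0,"wz": 0},
    {"hand": -0.5,"dx": 0,"dy": 0,"dz": 0,"wx": 0,"wy": 0,"wz": 0},
    {"hand": -0.5,"dx": 0,"dy": 0,"dz": 0,"wx": 0,"wy": 0,"wz": 0},
    {"hand": -0.5,"dx": 0,"dy": 0,"dz": 0,"wx": 0,"wy": 0,"wz": 0},
  ],
)

```text
time_s: 44.8
tool_pos: [0.4329, 0.0614, 0.1469]
orientation: [0.966, 0.259, 0.003, 0.0]
force: [-0.6, -0.3, 0.1]
gripper_width: 0.0656
```

```bash
python3 to.py .426 .061 .086 30.4; python3 - <<'E'
from h import *
p,d=snap('scene','s9'); a=p[180:260,290:390]; cv2.imwrite('pics/c9.png',cv2.resize(a,None,fx=6,fy=6,interpolation=cv2.INTER_CUBIC)[:,:,::-1])
E
```

```text
t 44.8 pos [0.4329 0.0614 0.1469] yaw 30.0 tilt 0.35 j [ 0.28  0.24 -0.63  2.15  0.2   0.8  -1.52] F [-0.6 -0.3  0.1] w 0.0656
tool delta m [-0.0065 -0.0033  0.0609]  units total [-0.013 -0.007  0.122]
rot units total [ 0.03 -0.07 -0.08] delta after turn [-0.012 -0.006  0.122]
```

View pics/c9.png

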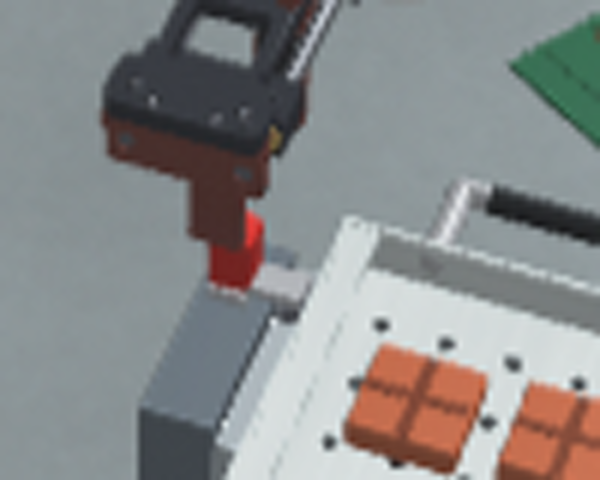

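The fingers straddle the red grip (crop 235,260) along the slide direction, and the bolt runs off low towards the tray.

>>> drive_tool(
  rows=[
    {"hand": -0.5,"dx": -0.013,"dy": -0.006,"dz": 0.02,"wx": 0,"wy": -0.07,"wz": 0},
    {"hand": -0.5,"dx": -0.002,"dy": 0,"dz": 0.035,"wx": 0,"wy": 0,"wz": 0},
    {"hand": -0.5,"dx": 0,"dy": 0,"dz": 0.035,"wx": 0,"wy": 0,"wz": 0},
    {"hand": -0.5,"dx": 0,"dy": 0,"dz": 0.02,"wx": 0,"wy": 0,"wz": 0},
    {"hand": -0.5,"dx": 0,"dy": 0,"dz": 0.006,"wx": 0,"wy": 0,"wz": 0},
    {"hand": -0.5,"dx": 0,"dy": 0,"dz": 0,"wx": 0,"wy": 0,"wz": 0},
    {"hand": -0.5,"dx": 0,"dy": 0,"dz": 0,"wx": 0,"wy": 0,"wz": 0},
    {"hand": -0.5,"dx": 0,"dy": 0,"dz": 0,"wx": 0,"wy": 0,"wz": 0},
  ],
)

```text
time_s: 45.85
tool_pos: [0.4237, 0.0599, 0.0869]
orientation: [0.966, 0.259, 0.001, 0.002]
force: [0.8, -0.2, -0.9]
gripper_width: 0.0659
```

```bash
python3 to.py .426 .061 .086 30.4
```

```text
t 45.85 pos [0.4237 0.0599 0.0869] yaw 30.0 tilt 0.19 j [ 0.22  0.33 -0.59  2.21  0.3   0.67 -1.62] F [ 0.8 -0.2 -0.9] w 0.0659
tool delta m [0.0026 0.0002 0.0009]  units total [0.005 0.    0.002]
rot units total [ 0.04 -0.   -0.08] delta after turn [0.005 0.    0.002]
```

>>> drive_tool(
  rows=[
    {"hand": 1,"dx": 0.005,"dy": 0,"dz": 0,"wx": 0,"wy": 0,"wz": -0.08},
    {"hand": 1,"dx": 0,"dy": 0,"dz": 0,"wx": 0,"wy": 0,"wz": 0},
    {"hand": 1,"dx": 0,"dy": 0,"dz": 0,"wx": 0,"wy": 0,"wz": 0},
    {"hand": 1,"dx": 0,"dy": 0,"dz": 0,"wx": 0,"wy": 0,"wz": 0},
    {"hand": 1,"dx": 0,"dy": 0,"dz": 0,"wx": 0,"wy": 0,"wz": 0},
    {"hand": 1,"dx": 0,"dy": 0,"dz": 0,"wx": 0,"wy": 0,"wz": 0},
    {"hand": 1,"dx": 0,"dy": 0,"dz": 0,"wx": 0,"wy": 0,"wz": 0},
    {"hand": 1,"dx": 0,"dy": 0,"dz": 0,"wx": 0,"wy": 0,"wz": 0},
  ],
  force=30,
)

```text
time_s: 46.85
tool_pos: [0.4264, 0.0615, 0.0874]
orientation: [0.965, 0.263, 0.001, 0.002]
force: [-1.0, -0.2, 0.5]
gripper_width: 0.0217
```

>>> drive_tool(
  rows=[
    {"hand": 1,"dx": 0,"dy": 0.01,"dz": 0,"wx": 0,"wy": 0,"wz": 0},
    {"hand": 1,"dx": 0,"dy": 0.015,"dz": 0,"wx": 0,"wy": 0,"wz": 0},
    {"hand": 1,"dx": 0,"dy": 0.015,"dz": 0,"wx": 0,"wy": 0,"wz": 0},
    {"hand": 1,"dx": 0,"dy": 0.015,"dz": 0,"wx": 0,"wy": 0,"wz": 0},
    {"hand": 1,"dx": 0,"dy": 0.015,"dz": 0,"wx": 0,"wy": 0,"wz": 0},
    {"hand": 1,"dx": 0,"dy": 0.015,"dz": 0,"wx": 0,"wy": 0,"wz": 0},
    {"hand": 1,"dx": 0,"dy": 0.01,"dz": 0,"wx": 0,"wy": 0,"wz": 0},
    {"hand": 1,"dx": 0,"dy": 0,"dz": 0,"wx": 0,"wy": 0,"wz": 0},
  ],
)

```text
time_s: 47.85
tool_pos: [0.4474, 0.0257, 0.0874]
orientation: [0.964, 0.265, -0.002, -0.004]
force: [1.5, -2.7, 0.2]
gripper_width: 0.0219
```

```bash
python3 to.py .4478 .0212 .086 30.4
```

```text
t 47.85 pos [0.4474 0.0257 0.0874] yaw 30.7 tilt 0.46 j [ 0.3   0.36 -0.57  2.17  0.3   0.69 -1.51] F [ 1.5 -2.7  0.2] w 0.0219
tool delta m [-0.0019  0.004   0.0014]  units total [-0.004  0.008  0.003]
rot units total [-0.1   0.01  0.06] delta after turn [-0.004  0.008  0.003]
```

>>> drive_tool(
  rows=[
    {"hand": 1,"dx": 0,"dy": 0.012,"dz": 0,"wx": 0,"wy": 0,"wz": 0},
    {"hand": 1,"dx": 0,"dy": 0.012,"dz": 0,"wx": 0,"wy": 0,"wz": 0},
    {"hand": 1,"dx": 0,"dy": 0.012,"dz": 0,"wx": 0,"wy": 0,"wz": 0},
    {"hand": 1,"dx": 0,"dy": 0.012,"dz": 0,"wx": 0,"wy": 0,"wz": 0},
    {"hand": 1,"dx": 0,"dy": 0.012,"dz": 0,"wx": 0,"wy": 0,"wz": 0},
    {"hand": 1,"dx": 0,"dy": 0.012,"dz": 0,"wx": 0,"wy": 0,"wz": 0},
    {"hand": 1,"dx": 0,"dy": 0.012,"dz": 0,"wx": 0,"wy": 0,"wz": 0},
    {"hand": 1,"dx": 0,"dy": 0.012,"dz": 0,"wx": 0,"wy": 0,"wz": 0},
  ],
)

```text
time_s: 48.85
tool_pos: [0.4477, 0.0254, 0.0868]
orientation: [0.96, 0.278, -0.017, -0.029]
force: [-14.0, 18.3, 14.8]
gripper_width: 0.0219
```

```bash
python3 to.py .4478 .0212 .086 30.4
```

```text
t 48.85 pos [0.4477 0.0254 0.0868] yaw 32.4 tilt 3.82 j [ 0.35  0.39 -0.6   2.13  0.24  0.73 -1.41] F [-14.   18.3  14.8] w 0.0219
tool delta m [-0.0022  0.0037  0.0006]  units total [-0.004  0.007  0.001]
rot units total [-0.81  0.21  0.43] delta after turn [-0.004  0.007  0.002]
```

>>> drive_tool(
  rows=[
    {"hand": 1,"dx": 0,"dy": -0.004,"dz": 0,"wx": -0.8,"wy": 0.2,"wz": 0.4},
    {"hand": -0.5,"dx": 0,"dy": 0,"dz": 0,"wx": 0,"wy": 0,"wz": 0},
    {"hand": -0.5,"dx": 0,"dy": 0,"dz": 0,"wx": 0,"wy": 0,"wz": 0},
    {"hand": -0.5,"dx": 0,"dy": 0,"dz": 0,"wx": 0,"wy": 0,"wz": 0},
    {"hand": -0.5,"dx": 0,"dy": 0,"dz": -0.04,"wx": 0,"wy": 0,"wz": 0},
    {"hand": -0.5,"dx": 0,"dy": 0,"dz": -0.07,"wx": 0,"wy": 0,"wz": 0},
    {"hand": -0.5,"dx": 0,"dy": 0,"dz": -0.08,"wx": 0,"wy": 0,"wz": 0},
    {"hand": -0.5,"dx": 0,"dy": 0,"dz": -0.04,"wx": 0,"wy": 0,"wz": 0},
  ],
)

```text
time_s: 49.85
tool_pos: [0.4482, 0.022, 0.2036]
orientation: [0.965, 0.261, -0.003, -0.001]
force: [0.4, 0.3, -0.4]
gripper_width: 0.0657
```

>>> drive_tool(
  rows=[
    {"hand": -0.5,"dx": 0,"dy": -0.05,"dz": 0,"wx": 0,"wy": 0,"wz": -0.7},
    {"hand": -0.5,"dx": 0,"dy": -0.08,"dz": 0,"wx": 0,"wy": 0,"wz": -1},
    {"hand": -0.5,"dx": 0,"dy": -0.08,"dz": 0,"wx": 0,"wy": 0,"wz": -1},
    {"hand": -0.5,"dx": 0,"dy": -0.08,"dz": 0,"wx": 0,"wy": 0,"wz": -1},
    {"hand": -0.5,"dx": 0.03,"dy": -0.05,"dz": 0,"wx": 0,"wy": 0,"wz": -1},
    {"hand": -0.5,"dx": 0,"dy": 0,"dz": 0,"wx": 0,"wy": 0,"wz": -1},
    {"hand": -0.5,"dx": 0,"dy": 0,"dz": 0,"wx": 0,"wy": 0,"wz": -1},
    {"hand": -0.5,"dx": 0,"dy": 0,"dz": 0,"wx": 0,"wy": 0,"wz": -1},
  ],
)

```text
time_s: 50.85
tool_pos: [0.3416, 0.173, 0.199]
orientation: [0.83, 0.558, -0.006, -0.004]
force: [-0.3, -0.6, 1.2]
gripper_width: 0.0663
```

```bash
python3 to.py .498 .194 .2 120.4; python3 - <<'E'
from meas import *
for n in('top','scene'):
    for tag in('0','10'):
        im=cv2.imread(f'pics/{n}0.png')[:,:,::-1].copy() if tag=='0' else snap(n,n+'10')[0]
        for b in blobs(im,n,vred,.110,20):
            if abs(b[1][0]-.44)<.06 and abs(b[1][1]-.04)<.1: print(n,tag,*b[:4], [plane(n,*q,.11).round(4) for q in [b[4][b[4][:,0,1].argmin(),0],b[4][:,0].mean(0)]])
E
```

```text
t 50.85 pos [0.3416 0.173  0.199 ] yaw 67.8 tilt 0.83 j [ 0.22  0.09 -0.87  2.17  0.08  0.92 -1.07] F [-0.3 -0.6  1.2] w 0.0663
tool delta m [ 0.0785  0.1369 -0.0033]  units total [ 0.157  0.274 -0.007]
rot units total [ -0.19  -0.02 -11.47] delta after turn [-0.122  0.291 -0.002]
top 0 [284. 252.] [0.4239 0.0624] [0.015 0.019] 25.4 [array([0.4339, 0.0593, 0.11  ]), array([0.424 , 0.0621, 0.11  ])]
top 10 [298. 244.] [0.4439 0.0266] [0.017 0.018] 25.4 [array([0.4528, 0.0272, 0.11  ]), array([0.444 , 0.0266, 0.11  ])]
```

```bash
python3 - <<'E'
from meas import *
for n,win in(('top',(225,270,265,320)),('scene',(195,260,300,350))):
    r=[]
    for tag in('0','8','10'):
        im=cv2.imread(f'pics/{n}{tag}.png') if not(n=='scene' and tag=='10') else snap('scene','scene10')[0][:,:,::-1].copy()
        a=im[win[0]:win[1],win[2]:win[3]].astype(float); w=np.clip(a[...,2]-np.maximum(a[...,0],a[...,1])-40,0,None)
        w[w<0]=0
        v,u=np.mgrid[win[0]:win[1],win[2]:win[3]]; c=((u*w).sum()/w.sum(),(v*w).sum()/w.sum())
        P=plane(n,*c,.105 if n=='top' else .098); r.append(P); print(n,tag,np.round(c,2),w.sum().round(),P.round(4),'moved',(P-r[0]).round(4),np.linalg.norm(P-r[0]).round(4))
b=cv2.imread('pics/scene10.png')[180:330,270:450]; cv2.imwrite('pics/c10.png',cv2.resize(b,None,fx=4,fy=4,interpolation=cv2.INTER_CUBIC))
E
```

```text
top 0 [283.8  252.26] 5759.0 [0.424  0.0626 0.105 ] moved [0. 0. 0.] 0.0
top 8 [nan nan] 0.0 [nan nan nan] moved [nan nan nan] nan
top 10 [297.89 243.61] 5930.0 [0.4445 0.0277 0.105 ] moved [ 0.0205 -0.035   0.    ] 0.0405
scene 0 [329.79 221.52] 6335.0 [0.4297 0.063  0.098 ] moved [0. 0. 0.] 0.0
scene 8 [330.   220.97] 6458.0 [0.4286 0.0646 0.098 ] moved [-0.0011  0.0017  0.    ] 0.002
scene 10 [324.78 231.49] 6537.0 [0.448 0.031 0.098] moved [ 0.0183 -0.032   0.    ] 0.0368<stdin>:8: RuntimeWarning: invalid value encountered in scalar divide
```

View pics/c10.png

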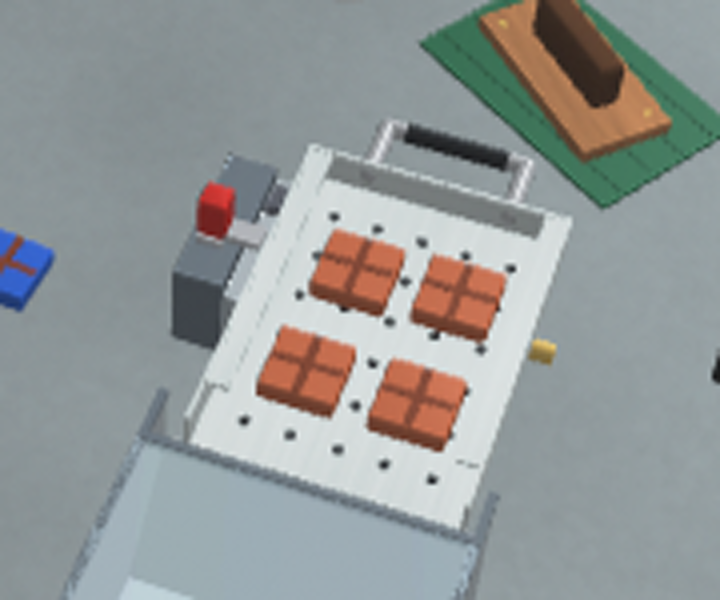

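The picture shows the four risers on the tray and the presser on the mat. The red grip at crop (215,210) moved only about 37–41 mm. It hit its stop, but I probably pulled it back while correcting the tilt, so I'll push it home again with closed fingers from behind.

>>> drive_tool(
  rows=[
    {"hand": 0.5,"dx": 0,"dy": 0.02,"dz": 0,"wx": -0.1,"wy": 0,"wz": 1},
    {"hand": 1,"dx": 0,"dy": 0.04,"dz": 0,"wx": 0,"wy": 0,"wz": 1},
    {"hand": 1,"dx": 0,"dy": 0.04,"dz": 0,"wx": 0,"wy": 0,"wz": 1},
    {"hand": 1,"dx": 0,"dy": 0.04,"dz": 0,"wx": 0,"wy": 0,"wz": 1},
    {"hand": 1,"dx": 0,"dy": 0.04,"dz": 0,"wx": 0,"wy": 0,"wz": 1},
    {"hand": 1,"dx": 0,"dy": 0.04,"dz": 0,"wx": 0,"wy": 0,"wz": 1},
    {"hand": 1,"dx": 0,"dy": 0.03,"dz": 0,"wx": 0,"wy": 0,"wz": 1},
    {"hand": 1,"dx": 0,"dy": 0,"dz": 0,"wx": 0,"wy": 0,"wz": 1},
  ],
)

```text
time_s: 52.0
tool_pos: [0.4392, 0.0969, 0.1946]
orientation: [0.968, 0.253, -0.007, -0.0]
force: [0.2, 0.7, -0.4]
gripper_width: -0.0001
```

```bash
python3 to.py .420 .072 .13 30.4
```

```text
t 52.0 pos [0.4392 0.0969 0.1946] yaw 29.3 tilt 0.77 j [ 0.26  0.21 -0.68  2.06  0.16  0.94 -1.57] F [ 0.2  0.7 -0.4] w -0.0001
tool delta m [-0.0281  0.0126  0.0649]  units total [-0.056  0.025  0.13 ]
rot units total [-0.05  0.16 -0.25] delta after turn [-0.058  0.024  0.129]
```

>>> drive_tool(
  rows=[
    {"hand": 1,"dx": -0.04,"dy": 0.014,"dz": 0,"wx": 0,"wy": 0.16,"wz": -0.25},
    {"hand": 1,"dx": -0.02,"dy": 0.007,"dz": 0.03,"wx": 0,"wy": 0,"wz": 0},
    {"hand": 1,"dx": 0,"dy": 0,"dz": 0.04,"wx": 0,"wy": 0,"wz": 0},
    {"hand": 1,"dx": 0,"dy": 0,"dz": 0.03,"wx": 0,"wy": 0,"wz": 0},
    {"hand": 1,"dx": 0,"dy": 0,"dz": 0.02,"wx": 0,"wy": 0,"wz": 0},
    {"hand": 1,"dx": 0,"dy": 0,"dz": 0,"wx": 0,"wy": 0,"wz": 0},
    {"hand": 1,"dx": 0,"dy": 0,"dz": 0,"wx": 0,"wy": 0,"wz": 0},
    {"hand": 1,"dx": 0,"dy": 0,"dz": 0,"wx": 0,"wy": 0,"wz": 0},
  ],
)

```text
time_s: 53.0
tool_pos: [0.4168, 0.0744, 0.1317]
orientation: [0.966, 0.26, -0.001, -0.003]
force: [-0.3, 0.1, -0.8]
gripper_width: 0.0005
```

```bash
python3 to.py .4195 .0725 .086 30.4
```

```text
t 53.0 pos [0.4168 0.0744 0.1317] yaw 30.1 tilt 0.35 j [ 0.27  0.25 -0.66  2.18  0.21  0.77 -1.57] F [-0.3  0.1 -0.8] w 0.0005
tool delta m [0.0014 0.0033 0.0456]  units total [0.003 0.007 0.091]
rot units total [-0.08  0.   -0.06] delta after turn [0.003 0.006 0.091]
```

>>> drive_tool(
  rows=[
    {"hand": 1,"dx": 0.002,"dy": 0,"dz": 0.03,"wx": -0.08,"wy": 0,"wz": 0},
    {"hand": 1,"dx": 0,"dy": 0,"dz": 0.03,"wx": 0,"wy": 0,"wz": 0},
    {"hand": 1,"dx": 0,"dy": 0,"dz": 0.024,"wx": 0,"wy": 0,"wz": 0},
    {"hand": 1,"dx": 0,"dy": 0,"dz": 0.008,"wx": 0,"wy": 0,"wz": 0},
    {"hand": 1,"dx": 0,"dy": 0,"dz": 0,"wx": 0,"wy": 0,"wz": 0},
    {"hand": 1,"dx": 0,"dy": 0,"dz": 0,"wx": 0,"wy": 0,"wz": 0},
    {"hand": 1,"dx": 0,"dy": 0,"dz": 0,"wx": 0,"wy": 0,"wz": 0},
    {"hand": 1,"dx": 0,"dy": 0,"dz": 0,"wx": 0,"wy": 0,"wz": 0},
  ],
)

```text
time_s: 54.0
tool_pos: [0.4197, 0.0751, 0.0856]
orientation: [0.966, 0.26, 0.002, 0.001]
force: [-0.5, -0.3, -0.7]
gripper_width: 0.0008
```

```bash
python3 to.py .4369 .0427 .086 30.4
```

```text
t 54.0 pos [0.4197 0.0751 0.0856] yaw 30.1 tilt 0.25 j [ 0.21  0.34 -0.61  2.22  0.32  0.66 -1.67] F [-0.5 -0.3 -0.7] w 0.0008
tool delta m [-0.0014  0.0367 -0.0003]  units total [-0.003  0.073 -0.001]
rot units total [ 0.03 -0.05 -0.07] delta after turn [-0.003  0.073 -0.001]
```

>>> drive_tool(
  rows=[
    {"hand": 1,"dx": -0.001,"dy": 0.01,"dz": 0,"wx": 0,"wy": 0,"wz": 0},
    {"hand": 1,"dx": 0,"dy": 0.01,"dz": 0,"wx": 0,"wy": 0,"wz": 0},
    {"hand": 1,"dx": 0,"dy": 0.01,"dz": 0,"wx": 0,"wy": 0,"wz": 0},
    {"hand": 1,"dx": 0,"dy": 0.01,"dz": 0,"wx": 0,"wy": 0,"wz": 0},
    {"hand": 1,"dx": 0,"dy": 0.01,"dz": 0,"wx": 0,"wy": 0,"wz": 0},
    {"hand": 1,"dx": 0,"dy": 0.01,"dz": 0,"wx": 0,"wy": 0,"wz": 0},
    {"hand": 1,"dx": 0,"dy": 0.01,"dz": 0,"wx": 0,"wy": 0,"wz": 0},
    {"hand": 1,"dx": 0,"dy": 0.01,"dz": 0,"wx": 0,"wy": 0,"wz": 0},
  ],
)

```text
time_s: 55.0
tool_pos: [0.4379, 0.0428, 0.086]
orientation: [0.965, 0.261, 0.001, -0.002]
force: [-15.9, 20.3, 15.0]
gripper_width: 0.0005
```

```bash
python3 to.py .4369 .0427 .086 30.4
```

```text
t 55.0 pos [0.4379 0.0428 0.086 ] yaw 30.2 tilt 0.3 j [ 0.28  0.36 -0.6   2.19  0.31  0.68 -1.58] F [-15.9  20.3  15. ] w 0.0005
tool delta m [-0.001  -0.0004 -0.    ]  units total [-0.002 -0.001 -0.   ]
rot units total [-0.05 -0.04 -0.04] delta after turn [-0.002 -0.001 -0.   ]
```

The lock is at the stop: the finger position matches the predicted 45 mm release, and the push force is about 26 N. I'll back off and go to the handle.

>>> drive_tool(
  rows=[
    {"hand": 1,"dx": 0,"dy": -0.03,"dz": 0,"wx": 0,"wy": 0,"wz": 0},
    {"hand": 1,"dx": 0,"dy": -0.02,"dz": -0.04,"wx": 0,"wy": 0,"wz": 0},
    {"hand": 0.1,"dx": 0,"dy": 0,"dz": -0.08,"wx": 0,"wy": 0,"wz": 0},
    {"hand": 0.1,"dx": 0.02,"dy": -0.03,"dz": -0.08,"wx": 0,"wy": 0,"wz": 0},
    {"hand": 0.1,"dx": 0.05,"dy": -0.05,"dz": -0.03,"wx": 0,"wy": 0,"wz": 0},
    {"hand": 0.1,"dx": 0.06,"dy": -0.05,"dz": 0,"wx": 0,"wy": 0,"wz": 0},
    {"hand": 0.1,"dx": 0.06,"dy": -0.05,"dz": 0,"wx": 0,"wy": 0,"wz": 0},
    {"hand": 0.1,"dx": 0.03,"dy": -0.02,"dz": 0,"wx": 0,"wy": 0,"wz": 0},
  ],
)

```text
time_s: 56.0
tool_pos: [0.4698, 0.2089, 0.2055]
orientation: [0.966, 0.26, 0.001, -0.001]
force: [0.8, -0.1, -0.1]
gripper_width: 0.0396
```

```bash
python3 to.py .498 .194 .12 30.4; python3 - <<'E'
from h import *
# handle: dark pixels in initial images, 0.084 plane
for n,(a,b,c,d) in (('top',(195,245,215,250)),('scene',(205,225,360,405))):
    im=cv2.imread(f'pics/{n}0.png')[a:b,c:d]; m=(im.max(2)<80).astype(np.uint8)
    k,l,s,ce=cv2.connectedComponentsWithStats(m); i=1+s[1:,4].argmax(); u,v=ce[i]; 
    v2,u2=np.nonzero(l==i); w=np.array([plane(n,x+c,y+a,.088)[:2] for x,y in zip(u2,v2)],np.float32)
    print(n,s[i],(u+c,v+a),plane(n,u+c,v+a,.088).round(4),cv2.minAreaRect(w))
for n,win in(('top',(225,270,265,320)),('scene',(195,260,300,350))):
    im=snap(n,n+'11')[0][:,:,::-1]; a=im[win[0]:win[1],win[2]:win[3]].astype(float); w=np.clip(a[...,2]-np.maximum(a[...,0],a[...,1])-40,0,None)
    v,u=np.mgrid[win[0]:win[1],win[2]:win[3]]; c=((u*w).sum()/w.sum(),(v*w).sum()/w.sum()); print(n,np.round(c,2),w.sum(),plane(n,*c,.105 if n=='top' else .098).round(4))
E
```

```text
t 56.0 pos [0.4698 0.2089 0.2055] yaw 30.1 tilt 0.2 j [ 0.07  0.31 -0.73  1.92  0.24  1.   -1.81] F [ 0.8 -0.1 -0.1] w 0.0396
tool delta m [0.0167 0.0272 0.0855]  units total [0.033 0.054 0.171]
rot units total [-0.03 -0.03 -0.06] delta after turn [0.033 0.054 0.171]
top [  8  18  18  25 132] (np.float64(231.02272727272728), np.float64(225.17424242424244)) [0.4966 0.1932 0.088 ] ((0.49588513374328613, 0.19355280697345734), (0.06929361075162888, 0.013312134891748428), 30.593210220336914)
scene [ 11   7  26  11 114] (np.float64(383.5175438596491), np.float64(216.5701754385965)) [0.4977 0.1923 0.088 ] ((0.49776774644851685, 0.19262994825839996), (0.069988913834095, 0.015196448192000389), 30.38156509399414)
top [298.78 243.05] 5862.0 [0.4458 0.0255 0.105 ]
scene [324.4  232.11] 6871.0 [0.449  0.0289 0.098 ]
```

>>> drive_tool(
  rows=[
    {"hand": 0.1,"dx": 0.015,"dy": 0.03,"dz": 0.02,"wx": 0,"wy": 0,"wz": 0},
    {"hand": 0.1,"dx": 0.015,"dy": 0.025,"dz": 0.04,"wx": 0,"wy": 0,"wz": 0},
    {"hand": 0.1,"dx": 0,"dy": 0,"dz": 0.05,"wx": 0,"wy": 0,"wz": 0},
    {"hand": 0.1,"dx": 0,"dy": 0,"dz": 0.04,"wx": 0,"wy": 0,"wz": 0},
    {"hand": 0.1,"dx": 0,"dy": 0,"dz": 0,"wx": 0,"wy": 0,"wz": 0},
    {"hand": 0.1,"dx": 0,"dy": 0,"dz": 0,"wx": 0,"wy": 0,"wz": 0},
    {"hand": 0.1,"dx": 0,"dy": 0,"dz": 0,"wx": 0,"wy": 0,"wz": 0},
    {"hand": 0.1,"dx": 0,"dy": 0,"dz": 0,"wx": 0,"wy": 0,"wz": 0},
  ],
)

```text
time_s: 57.1
tool_pos: [0.5007, 0.1762, 0.1257]
orientation: [0.967, 0.253, -0.001, 0.003]
force: [0.5, -0.3, -0.0]
gripper_width: 0.0395
```

```bash
python3 to.py .497 .193 .065 30.4
```

```text
t 57.1 pos [0.5007 0.1762 0.1257] yaw 29.3 tilt 0.31 j [ 0.07  0.44 -0.65  1.95  0.35  0.87 -1.84] F [ 0.5 -0.3 -0. ] w 0.0395
tool delta m [ 0.0051 -0.0167  0.0606]  units total [ 0.01  -0.033  0.121]
rot units total [ 0.06  0.04 -0.24] delta after turn [ 0.011 -0.033  0.121]
```

>>> drive_tool(
  rows=[
    {"hand": 0.1,"dx": 0.01,"dy": -0.02,"dz": 0,"wx": 0.06,"wy": 0.04,"wz": -0.2},
    {"hand": 0.1,"dx": 0,"dy": -0.012,"dz": 0,"wx": 0,"wy": 0,"wz": 0},
    {"hand": 0.1,"dx": 0,"dy": 0,"dz": 0,"wx": 0,"wy": 0,"wz": 0},
    {"hand": 0.1,"dx": 0,"dy": 0,"dz": 0.02,"wx": 0,"wy": 0,"wz": 0},
    {"hand": 0.1,"dx": 0,"dy": 0,"dz": 0.01,"wx": 0,"wy": 0,"wz": 0},
    {"hand": 0.1,"dx": 0,"dy": 0,"dz": 0,"wx": 0,"wy": 0,"wz": 0},
    {"hand": 0.1,"dx": 0,"dy": 0,"dz": 0,"wx": 0,"wy": 0,"wz": 0},
    {"hand": 0.1,"dx": 0,"dy": 0,"dz": 0,"wx": 0,"wy": 0,"wz": 0},
  ],
)

```text
time_s: 58.1
tool_pos: [0.4969, 0.1943, 0.1099]
orientation: [0.965, 0.262, 0.001, -0.0]
force: [-0.5, -0.4, -0.0]
gripper_width: 0.0395
```

```bash
python3 to.py .497 .193 .065 30.4
```

```text
t 58.1 pos [0.4969 0.1943 0.1099] yaw 30.4 tilt 0.08 j [ 0.03  0.47 -0.65  1.96  0.38  0.83 -1.87] F [-0.5 -0.4 -0. ] w 0.0395
tool delta m [-0.0007  0.0012  0.0449]  units total [-0.001  0.002  0.09 ]
rot units total [-0.   -0.02 -0.01] delta after turn [-0.001  0.002  0.09 ]
```

>>> drive_tool(
  rows=[
    {"hand": 0.1,"dx": 0,"dy": 0.002,"dz": 0.025,"wx": 0,"wy": 0,"wz": 0},
    {"hand": 0.1,"dx": 0,"dy": 0,"dz": 0.03,"wx": 0,"wy": 0,"wz": 0},
    {"hand": 0.1,"dx": 0,"dy": 0,"dz": 0.024,"wx": 0,"wy": 0,"wz": 0},
    {"hand": 0.1,"dx": 0,"dy": 0,"dz": 0.01,"wx": 0,"wy": 0,"wz": 0},
    {"hand": 0.1,"dx": 0,"dy": 0,"dz": 0,"wx": 0,"wy": 0,"wz": 0},
    {"hand": 0.1,"dx": 0,"dy": 0,"dz": 0,"wx": 0,"wy": 0,"wz": 0},
    {"hand": 0.1,"dx": 0,"dy": 0,"dz": 0,"wx": 0,"wy": 0,"wz": 0},
    {"hand": 0.1,"dx": 0,"dy": 0,"dz": 0,"wx": 0,"wy": 0,"wz": 0},
  ],
)

```text
time_s: 59.1
tool_pos: [0.4976, 0.1935, 0.0623]
orientation: [0.965, 0.262, 0.001, -0.0]
force: [0.0, 0.0, -0.5]
gripper_width: 0.0394
```

>>> drive_tool(
  rows=[
    {"hand": 1,"dx": 0,"dy": 0,"dz": 0,"wx": 0,"wy": 0,"wz": 0},
    {"hand": 1,"dx": 0,"dy": 0,"dz": 0,"wx": 0,"wy": 0,"wz": 0},
    {"hand": 1,"dx": 0,"dy": 0,"dz": 0,"wx": 0,"wy": 0,"wz": 0},
    {"hand": 1,"dx": 0,"dy": 0,"dz": 0,"wx": 0,"wy": 0,"wz": 0},
    {"hand": 1,"dx": 0,"dy": 0,"dz": 0,"wx": 0,"wy": 0,"wz": 0},
    {"hand": 1,"dx": 0,"dy": 0,"dz": 0,"wx": 0,"wy": 0,"wz": 0},
    {"hand": 1,"dx": 0,"dy": 0,"dz": 0,"wx": 0,"wy": 0,"wz": 0},
    {"hand": 1,"dx": 0,"dy": 0,"dz": 0,"wx": 0,"wy": 0,"wz": 0},
  ],
  force=35,
)

```text
time_s: 60.1
tool_pos: [0.497, 0.1952, 0.0627]
orientation: [0.965, 0.262, 0.001, -0.002]
force: [-0.9, 0.9, 0.2]
gripper_width: 0.0112
```

```bash
python3 to.py .497 .193 .065 30.4
```

```text
t 60.1 pos [0.497  0.1952 0.0627] yaw 30.4 tilt 0.2 j [-0.01  0.53 -0.61  1.99  0.44  0.75 -1.92] F [-0.9  0.9  0.2] w 0.0112
tool delta m [-0.0011  0.002  -0.0023]  units total [-0.002  0.004 -0.005]
rot units total [-0.03 -0.03  0.  ] delta after turn [-0.002  0.004 -0.005]
```

The bar is gripped. I'll raise it slowly about the hinge, with the tool turning along with the tray.

>>> drive_tool(
  rows=[
    {"hand": 1,"dx": 0,"dy": 0,"dz": -0.006,"wx": 0.13,"wy": 0,"wz": 0},
    {"hand": 1,"dx": 0,"dy": 0,"dz": -0.011,"wx": 0.25,"wy": 0,"wz": 0},
    {"hand": 1,"dx": 0,"dy": 0,"dz": -0.014,"wx": 0.3,"wy": 0,"wz": 0},
    {"hand": 1,"dx": 0,"dy": 0,"dz": -0.014,"wx": 0.3,"wy": 0,"wz": 0},
    {"hand": 1,"dx": 0,"dy": 0,"dz": -0.014,"wx": 0.3,"wy": 0,"wz": 0},
    {"hand": 1,"dx": 0,"dy": 0,"dz": -0.014,"wx": 0.3,"wy": 0,"wz": 0},
    {"hand": 1,"dx": 0,"dy": 0,"dz": -0.011,"wx": 0.25,"wy": 0,"wz": 0},
    {"hand": 1,"dx": 0,"dy": 0,"dz": -0.006,"wx": 0.13,"wy": 0,"wz": 0},
  ],
)

```text
time_s: 61.1
tool_pos: [0.4986, 0.1923, 0.1097]
orientation: [0.961, 0.261, -0.021, -0.083]
force: [0.3, 2.4, -3.7]
gripper_width: 0.0111
```

```bash
cat > tip.py <<'E'
import sys
from meas import *
from scipy.spatial.transform import Rotation as Ro
s=arm.sense(); p=np.array(s['tool_pos']); M=Ro.from_quat(s['orientation']).as_matrix()
ey=np.array([-.506,.862]); H=np.array([.497,.194])-.281*ey
print('t',s['time_s'],'pos',p.round(4),'F',np.array(s['force']).round(1),'w',round(s['gripper_width'],4),'tool tilt',np.arccos(-M[2,2]).round(3),'theta(z)',np.arcsin((p[2]-.0627)/.281).round(3),'r',np.hypot((p[:2]-H)@ey,p[2]-.064).round(4))
for n in('top','scene'):
    im,d=snap(n,n+sys.argv[1]); C=cloud(n,d)
    for b in blobs(im,n,red,.085,40):
        m=np.zeros(d.shape,np.uint8); cv2.drawContours(m,[b[4]],-1,1,-1); P=np.median(C[(m>0)&(d>0)],0)
        if .45<P[0]<.85 and -.25<P[1]<.2 : print(n,b[0],P.round(3),'rig y',((P[:2]-H)@ey).round(3),'x',((P[:2]-H)@[.862,.506]).round(3))
E
python3 tip.py 12
```

```text
t 61.1 pos [0.4986 0.1923 0.1097] F [ 0.3  2.4 -3.7] w 0.0111 tool tilt 0.172 theta(z) 0.168 r 0.2822
top [220. 218.] [0.483 0.197 0.278] rig y 0.291 x -0.011
top [310. 193.] [ 0.571 -0.005  0.098] rig y 0.072 x -0.037
top [295. 170.] [0.632 0.031 0.097] rig y 0.072 x 0.034
scene [374. 279.] [0.637 0.029 0.097] rig y 0.067 x 0.037
scene [346. 271.] [ 0.577 -0.007  0.097] rig y 0.067 x -0.033
scene [385. 249.] [0.593 0.104 0.112] rig y 0.155 x 0.037
scene [359. 243.] [0.538 0.068 0.112] rig y 0.151 x -0.029
scene [323. 233.] [0.452 0.022 0.104] rig y 0.155 x -0.126
```

>>> drive_tool(
  rows=[
    {"hand": 1,"dx": 0,"dy": 0,"dz": -0.006,"wx": 0.14,"wy": 0,"wz": 0},
    {"hand": 1,"dx": 0,"dy": 0,"dz": -0.007,"wx": 0.16,"wy": 0,"wz": 0},
    {"hand": 1,"dx": 0,"dy": 0,"dz": -0.007,"wx": 0.16,"wy": 0,"wz": 0},
    {"hand": 1,"dx": 0,"dy": 0,"dz": -0.007,"wx": 0.16,"wy": 0,"wz": 0},
    {"hand": 1,"dx": 0,"dy": 0,"dz": -0.007,"wx": 0.16,"wy": 0,"wz": 0},
    {"hand": 1,"dx": 0,"dy": 0,"dz": -0.007,"wx": 0.16,"wy": 0,"wz": 0},
    {"hand": 1,"dx": 0,"dy": 0,"dz": -0.006,"wx": 0.14,"wy": 0,"wz": 0},
    {"hand": 1,"dx": 0,"dy": 0,"dz": 0,"wx": 0,"wy": 0,"wz": 0},
  ],
)

```text
time_s: 62.2
tool_pos: [0.5011, 0.1881, 0.1342]
orientation: [0.957, 0.26, -0.033, -0.127]
force: [-0.2, 2.8, -2.3]
gripper_width: 0.0115
```

```bash
python3 tip.py 13
```

```text
t 62.2 pos [0.5011 0.1881 0.1342] F [-0.2  2.8 -2.3] w 0.0115 tool tilt 0.264 theta(z) 0.257 r 0.2824
top [224. 210.] [0.497 0.186 0.294] rig y 0.273 x -0.004
top [314. 189.] [ 0.58  -0.016  0.102] rig y 0.058 x -0.034
top [297. 168.] [0.634 0.026 0.104] rig y 0.067 x 0.033
scene [374. 278.] [0.638 0.027 0.103] rig y 0.065 x 0.037
scene [346. 270.] [ 0.578 -0.009  0.103] rig y 0.065 x -0.033
scene [385. 247.] [0.595 0.101 0.126] rig y 0.151 x 0.037
scene [359. 240.] [0.539 0.064 0.124] rig y 0.148 x -0.029
scene [323. 233.] [0.451 0.022 0.105] rig y 0.156 x -0.127
```

>>> drive_tool(
  rows=[
    {"hand": 1,"dx": 0,"dy": 0,"dz": -0.005,"wx": 0.11,"wy": 0,"wz": 0},
    {"hand": 1,"dx": 0,"dy": 0,"dz": -0.005,"wx": 0.11,"wy": 0,"wz": 0},
    {"hand": 1,"dx": 0,"dy": 0,"dz": -0.005,"wx": 0.11,"wy": 0,"wz": 0},
    {"hand": 1,"dx": 0,"dy": 0,"dz": -0.005,"wx": 0.11,"wy": 0,"wz": 0},
    {"hand": 1,"dx": 0,"dy": 0,"dz": -0.005,"wx": 0.11,"wy": 0,"wz": 0},
    {"hand": 1,"dx": 0,"dy": 0,"dz": 0,"wx": 0,"wy": 0,"wz": 0},
    {"hand": 1,"dx": 0,"dy": 0,"dz": 0,"wx": 0,"wy": 0,"wz": 0},
    {"hand": 1,"dx": 0,"dy": 0,"dz": 0,"wx": 0,"wy": 0,"wz": 0},
  ],
)

```text
time_s: 63.3
tool_pos: [0.5029, 0.1851, 0.1469]
orientation: [0.953, 0.26, -0.039, -0.15]
force: [-0.5, 3.5, -2.6]
gripper_width: 0.0113
```

```bash
python3 tip.py 14 | grep -v top
```

```text
t 63.3 pos [0.5029 0.1851 0.1469] F [-0.5  3.5 -2.6] w 0.0113 tool tilt 0.31 theta(z) 0.304 r 0.2825
scene [374. 278.] [0.638 0.026 0.106] rig y 0.064 x 0.037
scene [346. 270.] [ 0.578 -0.01   0.106] rig y 0.064 x -0.033
scene [385. 246.] [0.596 0.099 0.133] rig y 0.148 x 0.038
scene [359. 239.] [0.541 0.062 0.132] rig y 0.145 x -0.029
scene [323. 233.] [0.451 0.022 0.104] rig y 0.156 x -0.127
```

>>> drive_tool(
  rows=[
    {"hand": 1,"dx": 0,"dy": 0,"dz": -0.005,"wx": 0.11,"wy": 0,"wz": 0},
    {"hand": 1,"dx": 0,"dy": 0,"dz": -0.005,"wx": 0.11,"wy": 0,"wz": 0},
    {"hand": 1,"dx": 0,"dy": 0,"dz": -0.005,"wx": 0.11,"wy": 0,"wz": 0},
    {"hand": 1,"dx": 0,"dy": 0,"dz": -0.004,"wx": 0.09,"wy": 0,"wz": 0},
    {"hand": 1,"dx": 0,"dy": 0,"dz": 0,"wx": 0,"wy": 0,"wz": 0},
    {"hand": 1,"dx": 0,"dy": 0,"dz": 0,"wx": 0,"wy": 0,"wz": 0},
    {"hand": 1,"dx": 0,"dy": 0,"dz": 0,"wx": 0,"wy": 0,"wz": 0},
    {"hand": 1,"dx": 0,"dy": 0,"dz": 0,"wx": 0,"wy": 0,"wz": 0},
  ],
)

```text
time_s: 64.4
tool_pos: [0.5044, 0.1825, 0.1566]
orientation: [0.95, 0.259, -0.044, -0.167]
force: [0.9, 3.6, -2.8]
gripper_width: 0.0111
```

```bash
python3 tip.py 15 | grep -v top
```

```text
t 64.4 pos [0.5044 0.1825 0.1566] F [ 0.9  3.6 -2.8] w 0.0111 tool tilt 0.346 theta(z) 0.341 r 0.2826
scene [373. 281.] [0.643 0.018 0.106] rig y 0.055 x 0.037
scene [345. 272.] [ 0.583 -0.018  0.106] rig y 0.055 x -0.034
scene [384. 248.] [0.602 0.09  0.136] rig y 0.138 x 0.038
scene [358. 242.] [0.546 0.054 0.134] rig y 0.135 x -0.029
scene [323. 233.] [0.451 0.022 0.105] rig y 0.156 x -0.127
```

The risers have begun to slide at 0.34 rad, so I'll hold the tray still.

>>> drive_tool(
  rows=[
    {"hand": 1,"dx": 0,"dy": 0,"dz": 0,"wx": 0,"wy": 0,"wz": 0},
    {"hand": 1,"dx": 0,"dy": 0,"dz": 0,"wx": 0,"wy": 0,"wz": 0},
    {"hand": 1,"dx": 0,"dy": 0,"dz": 0,"wx": 0,"wy": 0,"wz": 0},
    {"hand": 1,"dx": 0,"dy": 0,"dz": 0,"wx": 0,"wy": 0,"wz": 0},
    {"hand": 1,"dx": 0,"dy": 0,"dz": 0,"wx": 0,"wy": 0,"wz": 0},
    {"hand": 1,"dx": 0,"dy": 0,"dz": 0,"wx": 0,"wy": 0,"wz": 0},
    {"hand": 1,"dx": 0,"dy": 0,"dz": 0,"wx": 0,"wy": 0,"wz": 0},
    {"hand": 1,"dx": 0,"dy": 0,"dz": 0,"wx": 0,"wy": 0,"wz": 0},
  ],
)

```text
time_s: 65.5
tool_pos: [0.5044, 0.1824, 0.1565]
orientation: [0.95, 0.259, -0.044, -0.167]
force: [-0.6, 3.8, -2.1]
gripper_width: 0.011
```

>>> drive_tool(
  rows=[
    {"hand": 1,"dx": 0,"dy": 0,"dz": 0,"wx": 0,"wy": 0,"wz": 0},
    {"hand": 1,"dx": 0,"dy": 0,"dz": 0,"wx": 0,"wy": 0,"wz": 0},
    {"hand": 1,"dx": 0,"dy": 0,"dz": 0,"wx": 0,"wy": 0,"wz": 0},
    {"hand": 1,"dx": 0,"dy": 0,"dz": 0,"wx": 0,"wy": 0,"wz": 0},
    {"hand": 1,"dx": 0,"dy": 0,"dz": 0,"wx": 0,"wy": 0,"wz": 0},
    {"hand": 1,"dx": 0,"dy": 0,"dz": 0,"wx": 0,"wy": 0,"wz": 0},
    {"hand": 1,"dx": 0,"dy": 0,"dz": 0,"wx": 0,"wy": 0,"wz": 0},
    {"hand": 1,"dx": 0,"dy": 0,"dz": 0,"wx": 0,"wy": 0,"wz": 0},
  ],
)

```text
time_s: 66.5
tool_pos: [0.5044, 0.1824, 0.1566]
orientation: [0.95, 0.259, -0.044, -0.167]
force: [-0.4, 3.0, -1.9]
gripper_width: 0.0113
```

```bash
python3 tip.py 16; python3 - <<'E'
import cv2
b=cv2.imread('pics/scene16.png')[180:400,260:440]; b=cv2.resize(b,None,fx=2.6,fy=2.6,interpolation=cv2.INTER_CUBIC)
cv2.imwrite('pics/c16.png',b)
E
```

```text
t 66.5 pos [0.5044 0.1824 0.1566] F [-0.4  3.  -1.9] w 0.0113 tool tilt 0.346 theta(z) 0.341 r 0.2826
top [230. 204.] [0.507 0.168 0.311] rig y 0.254 x -0.005
top [329. 179.] [ 0.608 -0.054  0.091] rig y 0.011 x -0.03
top [314. 160.] [ 0.658 -0.017  0.092] rig y 0.017 x 0.032
scene [366. 298.] [ 0.664 -0.018  0.091] rig y 0.013 x 0.036
scene [341. 290.] [ 0.609 -0.052  0.091] rig y 0.012 x -0.027
scene [323. 233.] [0.451 0.022 0.105] rig y 0.156 x -0.127
```

View pics/c16.png

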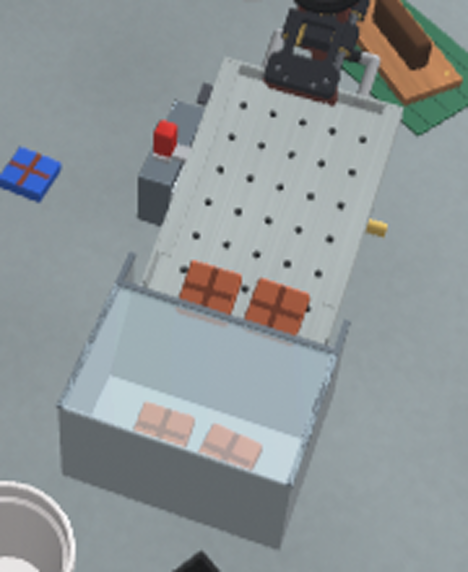

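Two risers are in the bin (165,423) and (232,445), and two are at the low edge (210,285) and (277,305). I'll keep holding.

>>> drive_tool(
  rows=[
    {"hand": 1,"dx": 0,"dy": 0,"dz": 0,"wx": 0,"wy": 0,"wz": 0},
    {"hand": 1,"dx": 0,"dy": 0,"dz": 0,"wx": 0,"wy": 0,"wz": 0},
    {"hand": 1,"dx": 0,"dy": 0,"dz": 0,"wx": 0,"wy": 0,"wz": 0},
    {"hand": 1,"dx": 0,"dy": 0,"dz": 0,"wx": 0,"wy": 0,"wz": 0},
    {"hand": 1,"dx": 0,"dy": 0,"dz": 0,"wx": 0,"wy": 0,"wz": 0},
    {"hand": 1,"dx": 0,"dy": 0,"dz": 0,"wx": 0,"wy": 0,"wz": 0},
    {"hand": 1,"dx": 0,"dy": 0,"dz": 0,"wx": 0,"wy": 0,"wz": 0},
    {"hand": 1,"dx": 0,"dy": 0,"dz": 0,"wx": 0,"wy": 0,"wz": 0},
  ],
)

```text
time_s: 67.6
tool_pos: [0.5044, 0.1824, 0.1566]
orientation: [0.95, 0.259, -0.044, -0.167]
force: [0.4, 3.4, -2.1]
gripper_width: 0.0115
```

>>> drive_tool(
  rows=[
    {"hand": 1,"dx": 0,"dy": 0,"dz": 0,"wx": 0,"wy": 0,"wz": 0},
    {"hand": 1,"dx": 0,"dy": 0,"dz": 0,"wx": 0,"wy": 0,"wz": 0},
    {"hand": 1,"dx": 0,"dy": 0,"dz": 0,"wx": 0,"wy": 0,"wz": 0},
    {"hand": 1,"dx": 0,"dy": 0,"dz": 0,"wx": 0,"wy": 0,"wz": 0},
    {"hand": 1,"dx": 0,"dy": 0,"dz": 0,"wx": 0,"wy": 0,"wz": 0},
    {"hand": 1,"dx": 0,"dy": 0,"dz": 0,"wx": 0,"wy": 0,"wz": 0},
    {"hand": 1,"dx": 0,"dy": 0,"dz": 0,"wx": 0,"wy": 0,"wz": 0},
    {"hand": 1,"dx": 0,"dy": 0,"dz": 0,"wx": 0,"wy": 0,"wz": 0},
  ],
)

```text
time_s: 68.6
tool_pos: [0.5044, 0.1824, 0.1566]
orientation: [0.95, 0.259, -0.044, -0.167]
force: [0.3, 3.7, -1.3]
gripper_width: 0.011
```

```bash
python3 tip.py 17; python3 - <<'E'
import cv2
b=cv2.imread('pics/scene17.png')[180:400,260:440]; b=cv2.resize(b,None,fx=2.6,fy=2.6,interpolation=cv2.INTER_CUBIC)
cv2.imwrite('pics/c17.png',b)
E
```

```text
t 68.6 pos [0.5044 0.1824 0.1566] F [ 0.3  3.7 -1.3] w 0.011 tool tilt 0.346 theta(z) 0.341 r 0.2826
top [230. 204.] [0.508 0.169 0.313] rig y 0.253 x -0.003
scene [323. 233.] [0.451 0.023 0.104] rig y 0.156 x -0.126
```

View pics/c17.png

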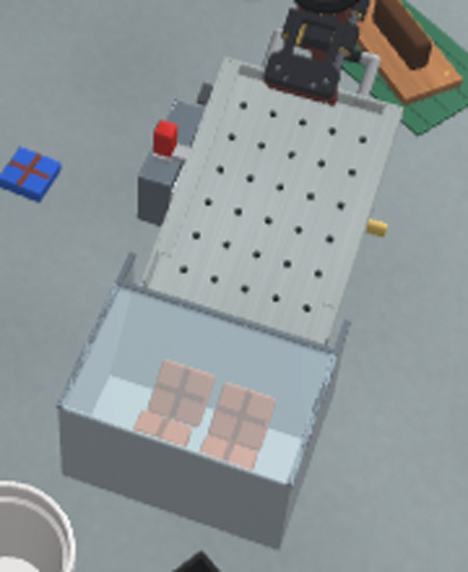

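All four are through. I'll hold for a further second and triangulate their heights.

>>> drive_tool(
  rows=[
    {"hand": 1,"dx": 0,"dy": 0,"dz": 0,"wx": 0,"wy": 0,"wz": 0},
    {"hand": 1,"dx": 0,"dy": 0,"dz": 0,"wx": 0,"wy": 0,"wz": 0},
    {"hand": 1,"dx": 0,"dy": 0,"dz": 0,"wx": 0,"wy": 0,"wz": 0},
    {"hand": 1,"dx": 0,"dy": 0,"dz": 0,"wx": 0,"wy": 0,"wz": 0},
    {"hand": 1,"dx": 0,"dy": 0,"dz": 0,"wx": 0,"wy": 0,"wz": 0},
    {"hand": 1,"dx": 0,"dy": 0,"dz": 0,"wx": 0,"wy": 0,"wz": 0},
    {"hand": 1,"dx": 0,"dy": 0,"dz": 0,"wx": 0,"wy": 0,"wz": 0},
    {"hand": 1,"dx": 0,"dy": 0,"dz": 0,"wx": 0,"wy": 0,"wz": 0},
  ],
)

```text
time_s: 69.7
tool_pos: [0.5045, 0.1824, 0.1566]
orientation: [0.95, 0.259, -0.043, -0.167]
force: [0.4, 3.9, -2.0]
gripper_width: 0.0109
```

```bash
python3 - <<'E'
from h import *
ey=np.array([-.506,.862]);ex=np.array([.862,.506]); H=np.array([.497,.194])-.281*ey
T=[]
for n in('top','scene'):
    im,_=snap(n,n+'18'); h=cv2.cvtColor(im,cv2.COLOR_RGB2HSV)
    m=((h[...,0]<14)&(h[...,1]>40)&(h[...,1]<140)).astype(np.uint8)
    if n=='top': m[:90]=0;m[205:]=0;m[:,:300]=0;m[:,412:]=0
    else: m[:290]=0;m[390:]=0;m[:,:280]=0;m[:,395:]=0
    m=cv2.morphologyEx(m,cv2.MORPH_CLOSE,np.ones((3,3),np.uint8))
    k,l,s,c=cv2.connectedComponentsWithStats(m)
    for i in range(1,k):
        if s[i,4]>30:
            print(n,s[i],c[i].round(1))
            for z in(.02,.04,.06):
                P=plane(n,*c[i],z)[:2]-H; print('   z',z,'rig x,y',(P@ex).round(3),(P@ey).round(3))
A=cv2.imread('pics/top18.png')[90:210,300:415]; B=cv2.imread('pics/scene18.png')[280:400,280:395]
cv2.imwrite('pics/c18.png',cv2.resize(np.hstack([A,B]),None,fx=3.4,fy=3.4,interpolation=cv2.INTER_CUBIC))
E
```

```text
top [328 129  42  34 642] [349.3 144.9]
   z 0.02 rig x,y 0.032 -0.094
   z 0.04 rig x,y 0.028 -0.09
   z 0.06 rig x,y 0.024 -0.086
top [340 150  42  31 598] [361.8 164.4]
   z 0.02 rig x,y -0.03 -0.094
   z 0.04 rig x,y -0.034 -0.09
   z 0.06 rig x,y -0.037 -0.086
scene [347 328   6   7  36] [349.6 331.4]
   z 0.02 rig x,y 0.018 -0.046
   z 0.04 rig x,y 0.021 -0.058
   z 0.06 rig x,y 0.024 -0.07
scene [312 338  21  13 150] [322.2 344.2]
   z 0.02 rig x,y -0.031 -0.103
   z 0.04 rig x,y -0.027 -0.114
   z 0.06 rig x,y -0.024 -0.125
scene [337 347  22  13 138] [347.7 353.1]
   z 0.02 rig x,y 0.033 -0.103
   z 0.04 rig x,y 0.036 -0.114
   z 0.06 rig x,y 0.038 -0.125
```

View pics/c18.png

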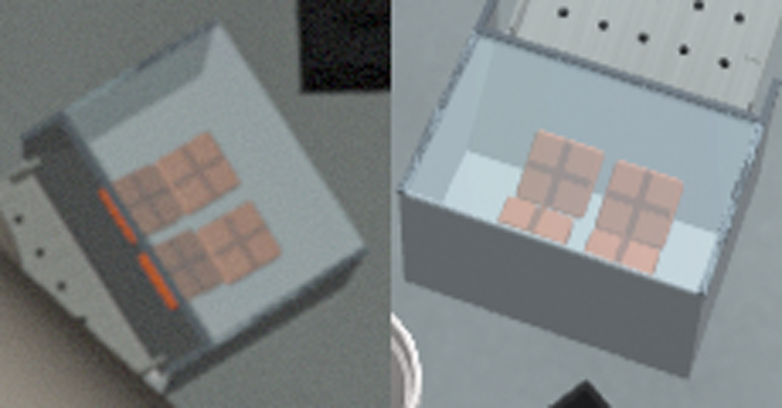

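The second pair lies on the slope against the first pair, at about y −55 mm and z 30–40 mm, which is below the edge. Now I lower the tray.

>>> drive_tool(
  rows=[
    {"hand": 1,"dx": 0,"dy": 0,"dz": 0.007,"wx": -0.15,"wy": 0,"wz": 0},
    {"hand": 1,"dx": 0,"dy": 0,"dz": 0.014,"wx": -0.3,"wy": 0,"wz": 0},
    {"hand": 1,"dx": 0,"dy": 0,"dz": 0.014,"wx": -0.3,"wy": 0,"wz": 0},
    {"hand": 1,"dx": 0,"dy": 0,"dz": 0.014,"wx": -0.3,"wy": 0,"wz": 0},
    {"hand": 1,"dx": 0,"dy": 0,"dz": 0.014,"wx": -0.3,"wy": 0,"wz": 0},
    {"hand": 1,"dx": 0,"dy": 0,"dz": 0.014,"wx": -0.3,"wy": 0,"wz": 0},
    {"hand": 1,"dx": 0,"dy": 0,"dz": 0.014,"wx": -0.3,"wy": 0,"wz": 0},
    {"hand": 1,"dx": 0,"dy": 0,"dz": 0.01,"wx": -0.2,"wy": 0,"wz": 0},
  ],
)

```text
time_s: 70.8
tool_pos: [0.4981, 0.1932, 0.1043]
orientation: [0.962, 0.262, -0.019, -0.077]
force: [0.7, 0.8, -2.4]
gripper_width: 0.0109
```

```bash
python3 to.py .497 .1945 .0627 30.4
```

```text
t 70.8 pos [0.4981 0.1932 0.1043] yaw 30.5 tilt 9.15 j [ 0.19  0.52 -0.74  1.94  0.25  0.82 -1.69] F [ 0.7  0.8 -2.4] w 0.0109
tool delta m [-0.0005  0.0049  0.0414]  units total [-0.001  0.01   0.083]
rot units total [-2.   -0.05  0.02] delta after turn [-0.001 -0.003  0.083]
```

>>> drive_tool(
  rows=[
    {"hand": 1,"dx": 0,"dy": 0,"dz": 0.014,"wx": -0.3,"wy": 0,"wz": 0},
    {"hand": 1,"dx": 0,"dy": 0,"dz": 0.014,"wx": -0.33,"wy": 0,"wz": 0},
    {"hand": 1,"dx": 0,"dy": 0,"dz": 0.014,"wx": -0.33,"wy": 0,"wz": 0},
    {"hand": 1,"dx": 0,"dy": 0,"dz": 0.014,"wx": -0.33,"wy": 0,"wz": 0},
    {"hand": 1,"dx": 0,"dy": 0,"dz": 0.013,"wx": -0.33,"wy": 0,"wz": 0},
    {"hand": 1,"dx": 0,"dy": 0,"dz": 0.01,"wx": -0.25,"wy": 0,"wz": 0},
    {"hand": 1,"dx": 0,"dy": 0,"dz": 0.004,"wx": -0.13,"wy": 0,"wz": 0},
    {"hand": 1,"dx": 0,"dy": 0,"dz": 0,"wx": 0,"wy": 0,"wz": 0},
  ],
)

```text
time_s: 71.8
tool_pos: [0.4973, 0.195, 0.0625]
orientation: [0.965, 0.262, 0.004, 0.007]
force: [-0.1, -0.1, -3.1]
gripper_width: 0.011
```

```bash
python3 to.py .497 .1945 .0627 30.4
```

```text
t 71.8 pos [0.4973 0.195  0.0625] yaw 30.4 tilt 0.95 j [-0.03  0.53 -0.6   1.99  0.46  0.75 -1.94] F [-0.1 -0.1 -3.1] w 0.011
tool delta m [-0.0005  0.0003 -0.0002]  units total [-0.001  0.001 -0.   ]
rot units total [ 0.2  -0.05 -0.01] delta after turn [-0.001  0.001 -0.   ]
```

>>> drive_tool(
  rows=[
    {"hand": 0.1,"dx": 0,"dy": 0,"dz": 0,"wx": 0.2,"wy": 0,"wz": 0},
    {"hand": 0.1,"dx": 0,"dy": 0,"dz": 0,"wx": 0,"wy": 0,"wz": 0},
    {"hand": 0.1,"dx": 0,"dy": 0,"dz": 0,"wx": 0,"wy": 0,"wz": 0},
    {"hand": 0.1,"dx": 0,"dy": 0,"dz": 0,"wx": 0,"wy": 0,"wz": 0},
    {"hand": 0.1,"dx": 0,"dy": 0,"dz": -0.03,"wx": 0,"wy": 0,"wz": 0},
    {"hand": 0.1,"dx": 0,"dy": 0,"dz": -0.08,"wx": 0,"wy": 0,"wz": 0},
    {"hand": 0.1,"dx": 0,"dy": 0,"dz": -0.1,"wx": 0,"wy": 0,"wz": 0},
    {"hand": 0.1,"dx": 0,"dy": 0,"dz": -0.06,"wx": 0,"wy": 0,"wz": 0},
  ],
)

```text
time_s: 72.8
tool_pos: [0.4954, 0.1948, 0.2015]
orientation: [0.965, 0.262, -0.001, -0.001]
force: [0.5, 0.0, 0.3]
gripper_width: 0.0398
```

>>> drive_tool(
  rows=[
    {"hand": 1,"dx": -0.03,"dy": 0.04,"dz": 0,"wx": 0,"wy": 0,"wz": 0},
    {"hand": 1,"dx": -0.05,"dy": 0.06,"dz": 0,"wx": 0,"wy": 0,"wz": 0},
    {"hand": 1,"dx": -0.06,"dy": 0.07,"dz": 0,"wx": 0,"wy": 0,"wz": 0},
    {"hand": 1,"dx": -0.06,"dy": 0.07,"dz": 0,"wx": 0,"wy": 0,"wz": 0},
    {"hand": 1,"dx": -0.04,"dy": 0.05,"dz": 0,"wx": 0,"wy": 0,"wz": 0},
    {"hand": 1,"dx": -0.01,"dy": 0.02,"dz": 0,"wx": 0,"wy": 0,"wz": 0},
    {"hand": 1,"dx": 0,"dy": 0,"dz": 0,"wx": 0,"wy": 0,"wz": 0},
    {"hand": 1,"dx": 0,"dy": 0,"dz": 0,"wx": 0,"wy": 0,"wz": 0},
  ],
)

```text
time_s: 73.8
tool_pos: [0.4686, -0.0017, 0.2111]
orientation: [0.964, 0.266, 0.007, -0.001]
force: [0.0, 0.9, -0.9]
gripper_width: 0.0003
```

```bash
python3 to.py .467 -.0085 .13 30.4
```

```text
t 73.8 pos [ 0.4686 -0.0017  0.2111] yaw 30.8 tilt 0.83 j [ 0.47  0.2  -0.66  2.02  0.15  0.96 -1.3 ] F [ 0.   0.9 -0.9] w 0.0003
tool delta m [-0.006   0.0048  0.081 ]  units total [-0.012  0.01   0.162]
rot units total [ 0.02 -0.18  0.09] delta after turn [-0.01   0.01   0.162]
```

>>> drive_tool(
  rows=[
    {"hand": 1,"dx": -0.01,"dy": 0.01,"dz": 0.03,"wx": 0,"wy": -0.18,"wz": 0.1},
    {"hand": 1,"dx": 0,"dy": 0,"dz": 0.04,"wx": 0,"wy": 0,"wz": 0},
    {"hand": 1,"dx": 0,"dy": 0,"dz": 0.04,"wx": 0,"wy": 0,"wz": 0},
    {"hand": 1,"dx": 0,"dy": 0,"dz": 0.04,"wx": 0,"wy": 0,"wz": 0},
    {"hand": 1,"dx": 0,"dy": 0,"dz": 0.01,"wx": 0,"wy": 0,"wz": 0},
    {"hand": 1,"dx": 0,"dy": 0,"dz": 0,"wx": 0,"wy": 0,"wz": 0},
    {"hand": 1,"dx": 0,"dy": 0,"dz": 0,"wx": 0,"wy": 0,"wz": 0},
    {"hand": 1,"dx": 0,"dy": 0,"dz": 0,"wx": 0,"wy": 0,"wz": 0},
  ],
)

```text
time_s: 74.8
tool_pos: [0.4669, -0.0039, 0.1256]
orientation: [0.964, 0.266, -0.002, -0.0]
force: [-0.6, -0.2, -0.2]
gripper_width: 0.0006
```

```bash
python3 to.py .467 -.0085 .086 30.4
```

```text
t 74.8 pos [ 0.4669 -0.0039  0.1256] yaw 30.8 tilt 0.2 j [ 0.41  0.33 -0.62  2.1   0.27  0.79 -1.41] F [-0.6 -0.2 -0.2] w 0.0006
tool delta m [-0.0022  0.004   0.0396]  units total [-0.004  0.008  0.079]
rot units total [-0.02  0.04  0.09] delta after turn [-0.005  0.008  0.079]
```

>>> drive_tool(
  rows=[
    {"hand": 1,"dx": -0.004,"dy": 0.008,"dz": 0,"wx": 0,"wy": 0,"wz": 0.1},
    {"hand": 1,"dx": 0,"dy": 0,"dz": 0.03,"wx": 0,"wy": 0,"wz": 0},
    {"hand": 1,"dx": 0,"dy": 0,"dz": 0.03,"wx": 0,"wy": 0,"wz": 0},
    {"hand": 1,"dx": 0,"dy": 0,"dz": 0.018,"wx": 0,"wy": 0,"wz": 0},
    {"hand": 1,"dx": 0,"dy": 0,"dz": 0,"wx": 0,"wy": 0,"wz": 0},
    {"hand": 1,"dx": 0,"dy": 0,"dz": 0,"wx": 0,"wy": 0,"wz": 0},
    {"hand": 1,"dx": 0,"dy": 0,"dz": 0,"wx": 0,"wy": 0,"wz": 0},
    {"hand": 1,"dx": 0,"dy": 0,"dz": 0,"wx": 0,"wy": 0,"wz": 0},
  ],
)

```text
time_s: 75.8
tool_pos: [0.4675, -0.0089, 0.0843]
orientation: [0.965, 0.261, -0.001, -0.0]
force: [0.4, -0.8, -0.3]
gripper_width: 0.0006
```

```bash
python3 to.py .4389 .0394 .086 30.4
```

```text
t 75.8 pos [ 0.4675 -0.0089  0.0843] yaw 30.3 tilt 0.14 j [ 0.38  0.4  -0.58  2.13  0.34  0.71 -1.47] F [ 0.4 -0.8 -0.3] w 0.0006
tool delta m [-0.0004 -0.0562 -0.0016]  units total [-0.001 -0.112 -0.003]
rot units total [-0.01  0.03 -0.03] delta after turn [-0.001 -0.112 -0.003]
```

>>> drive_tool(
  rows=[
    {"hand": 1,"dx": 0,"dy": -0.012,"dz": -0.002,"wx": 0,"wy": 0,"wz": 0},
    {"hand": 1,"dx": 0,"dy": -0.015,"dz": 0,"wx": 0,"wy": 0,"wz": 0},
    {"hand": 1,"dx": 0,"dy": -0.015,"dz": 0,"wx": 0,"wy": 0,"wz": 0},
    {"hand": 1,"dx": 0,"dy": -0.015,"dz": 0,"wx": 0,"wy": 0,"wz": 0},
    {"hand": 1,"dx": 0,"dy": -0.015,"dz": 0,"wx": 0,"wy": 0,"wz": 0},
    {"hand": 1,"dx": 0,"dy": -0.015,"dz": 0,"wx": 0,"wy": 0,"wz": 0},
    {"hand": 1,"dx": 0,"dy": -0.012,"dz": 0,"wx": 0,"wy": 0,"wz": 0},
    {"hand": 1,"dx": 0,"dy": -0.01,"dz": 0,"wx": 0,"wy": 0,"wz": 0},
  ],
)

```text
time_s: 76.8
tool_pos: [0.4388, 0.0405, 0.0859]
orientation: [0.965, 0.261, -0.001, 0.001]
force: [1.0, -2.3, -1.0]
gripper_width: 0.0003
```

```bash
python3 to.py .4389 .0394 .086 30.4
```

```text
t 76.8 pos [0.4388 0.0405 0.0859] yaw 30.3 tilt 0.1 j [ 0.29  0.36 -0.61  2.18  0.33  0.69 -1.59] F [ 1.  -2.3 -1. ] w 0.0003
tool delta m [-0.0005  0.001  -0.0001]  units total [-0.001  0.002 -0.   ]
rot units total [ 0.01  0.02 -0.03] delta after turn [-0.001  0.002 -0.   ]
```

Force is still only the sliding drag, so I'll push on to the stop.

>>> drive_tool(
  rows=[
    {"hand": 1,"dx": 0,"dy": -0.01,"dz": 0,"wx": 0,"wy": 0,"wz": 0},
    {"hand": 1,"dx": 0,"dy": -0.01,"dz": 0,"wx": 0,"wy": 0,"wz": 0},
    {"hand": 1,"dx": 0,"dy": -0.01,"dz": 0,"wx": 0,"wy": 0,"wz": 0},
    {"hand": 1,"dx": 0,"dy": -0.01,"dz": 0,"wx": 0,"wy": 0,"wz": 0},
    {"hand": 1,"dx": 0,"dy": -0.01,"dz": 0,"wx": 0,"wy": 0,"wz": 0},
    {"hand": 1,"dx": 0,"dy": -0.01,"dz": 0,"wx": 0,"wy": 0,"wz": 0},
    {"hand": 1,"dx": 0,"dy": 0,"dz": 0,"wx": 0,"wy": 0,"wz": 0},
    {"hand": 1,"dx": 0,"dy": 0,"dz": 0,"wx": 0,"wy": 0,"wz": 0},
  ],
)

```text
time_s: 77.8
tool_pos: [0.4352, 0.0463, 0.0864]
orientation: [0.968, 0.252, 0.005, 0.013]
force: [0.1, -1.2, -0.8]
gripper_width: 0.0003
```

```bash
python3 to.py .4389 .0394 .086 30.4
```

```text
t 77.8 pos [0.4352 0.0463 0.0864] yaw 29.2 tilt 1.62 j [ 0.25  0.35 -0.6   2.2   0.35  0.68 -1.66] F [ 0.1 -1.2 -0.8] w 0.0003
tool delta m [-0.0001  0.0078  0.0007]  units total [-0.     0.016  0.001]
rot units total [ 0.35 -0.02 -0.26] delta after turn [-0.001  0.016  0.001]
```

>>> drive_tool(
  rows=[
    {"hand": 1,"dx": 0,"dy": -0.01,"dz": 0,"wx": 0.3,"wy": 0,"wz": -0.2},
    {"hand": 1,"dx": 0,"dy": -0.01,"dz": 0,"wx": 0,"wy": 0,"wz": 0},
    {"hand": 1,"dx": 0,"dy": -0.01,"dz": 0,"wx": 0,"wy": 0,"wz": 0},
    {"hand": 1,"dx": 0,"dy": -0.01,"dz": 0,"wx": 0,"wy": 0,"wz": 0},
    {"hand": 1,"dx": 0,"dy": -0.01,"dz": 0,"wx": 0,"wy": 0,"wz": 0},
    {"hand": 1,"dx": 0,"dy": -0.01,"dz": 0,"wx": 0,"wy": 0,"wz": 0},
    {"hand": 1,"dx": 0,"dy": -0.01,"dz": 0,"wx": 0,"wy": 0,"wz": 0},
    {"hand": 1,"dx": 0,"dy": -0.01,"dz": 0,"wx": 0,"wy": 0,"wz": 0},
  ],
)

```text
time_s: 78.8
tool_pos: [0.4347, 0.0469, 0.0869]
orientation: [0.968, 0.248, 0.01, 0.022]
force: [12.0, -18.3, -6.1]
gripper_width: 0.0004
```

>>> drive_tool(
  rows=[
    {"hand": 1,"dx": 0,"dy": 0.04,"dz": 0,"wx": 0,"wy": 0,"wz": 0},
    {"hand": 1,"dx": 0,"dy": 0.02,"dz": -0.04,"wx": 0,"wy": 0,"wz": 0},
    {"hand": 1,"dx": 0,"dy": 0,"dz": -0.08,"wx": 0,"wy": 0,"wz": 0},
    {"hand": 1,"dx": 0,"dy": 0.04,"dz": -0.08,"wx": 0,"wy": 0,"wz": 0},
    {"hand": 1,"dx": 0,"dy": 0.08,"dz": -0.06,"wx": 0,"wy": 0,"wz": 0},
    {"hand": 1,"dx": 0,"dy": 0.1,"dz": 0,"wx": 0,"wy": 0,"wz": 0},
    {"hand": 1,"dx": 0,"dy": 0.1,"dz": 0,"wx": 0,"wy": 0,"wz": 0},
    {"hand": 1,"dx": 0,"dy": 0.1,"dz": 0,"wx": 0,"wy": 0,"wz": 0},
  ],
)

```text
time_s: 79.8
tool_pos: [0.548, -0.1523, 0.2325]
orientation: [0.966, 0.256, 0.009, 0.02]
force: [1.0, 0.4, 0.8]
gripper_width: 0.0008
```

>>> drive_tool(
  rows=[
    {"hand": 1,"dx": -0.05,"dy": 0.05,"dz": 0,"wx": 0,"wy": 0,"wz": 0},
    {"hand": 1,"dx": -0.06,"dy": 0.05,"dz": 0,"wx": 0,"wy": 0,"wz": 0},
    {"hand": 1,"dx": -0.03,"dy": 0.03,"dz": 0,"wx": 0,"wy": 0,"wz": 0},
    {"hand": 1,"dx": 0,"dy": 0,"dz": 0,"wx": 0,"wy": 0,"wz": 0},
    {"hand": 1,"dx": 0,"dy": 0,"dz": 0,"wx": 0,"wy": 0,"wz": 0},
    {"hand": 1,"dx": 0,"dy": 0,"dz": 0,"wx": 0,"wy": 0,"wz": 0},
    {"hand": 1,"dx": 0,"dy": 0,"dz": 0,"wx": 0,"wy": 0,"wz": 0},
    {"hand": 1,"dx": 0,"dy": 0,"dz": 0,"wx": 0,"wy": 0,"wz": 0},
  ],
)

```text
time_s: 80.8
tool_pos: [0.5213, -0.2393, 0.2331]
orientation: [0.966, 0.259, 0.01, 0.016]
force: [0.3, -0.4, -0.3]
gripper_width: 0.0004
```

```bash
python3 to.py; python3 - <<'E'
from h import *
for n,win in(('top',(225,270,265,320)),('scene',(195,260,300,350))):
    im19=snap(n,n+'19')[0][:,:,::-1].copy()
    for tag,im in(('0',cv2.imread(f'pics/{n}0.png')),('19',im19)):
        a=im[win[0]:win[1],win[2]:win[3]].astype(float); w=np.clip(a[...,2]-np.maximum(a[...,0],a[...,1])-40,0,None)
        v,u=np.mgrid[win[0]:win[1],win[2]:win[3]]; c=((u*w).sum()/w.sum(),(v*w).sum()/w.sum()); print(n,tag,np.round(c,2),w.sum(),plane(n,*c,.105 if n=='top' else .098).round(4))
    d=np.load(f'pics/{n}19.npy'); C=cloud(n,d); h=cv2.cvtColor(im19,cv2.COLOR_BGR2HSV)
    m=(d>0)&(h[...,0]<18)&(h[...,1]>110)&(C[...,2]<.06)&(C[...,2]>.006)&(abs(C[...,0]-.45)<.12)&(abs(C[...,1]-.36)<.12); Q=C[m]; print('presser',cv2.minAreaRect(Q[:,:2].astype(np.float32)),np.median(Q,0).round(3))
cv2.imwrite('pics/v19.png',cv2.imread('pics/scene19.png'))
E
```

```text
t 80.8 pos [ 0.5213 -0.2393  0.2331] yaw 30.1 tilt 2.18 j [ 0.71  0.32 -0.49  1.79  0.2   1.04 -0.9 ] F [ 0.3 -0.4 -0.3] w 0.0004
top 0 [283.8  252.26] 5759.0 [0.424  0.0626 0.105 ]
top 19 [283.25 252.68] 5838.0 [0.423 0.064 0.105]
presser ((0.45047324895858765, 0.3603931665420532), (0.07602915912866592, 0.14963006973266602), 76.04840850830078) [0.448 0.356 0.017]
scene 0 [329.79 221.52] 6335.0 [0.4297 0.063  0.098 ]
scene 19 [329.43 219.38] 6210.0 [0.4234 0.067  0.098 ]
presser ((0.45075342059135437, 0.36148473620414734), (0.07905284315347672, 0.1532265990972519), 77.00012969970703) [0.469 0.349 0.016]
```

View pics/v19.png

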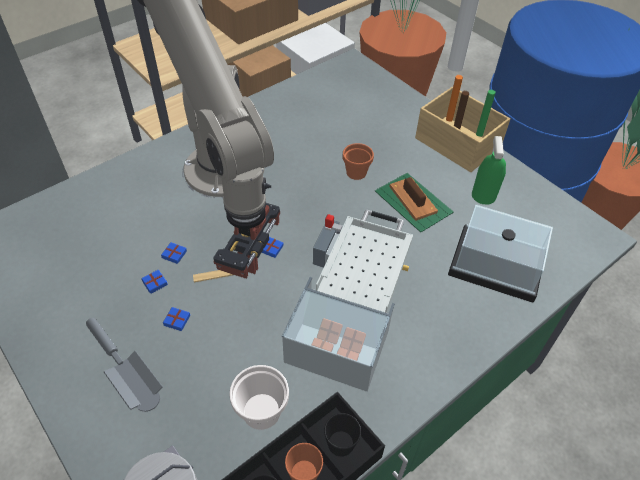

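The picture shows the tray level and empty, the risers in the bin (330,335), the lock grip back at its starting position (329,220) or slightly beyond, the presser flat on the mat (415,197), and the bystanders in place. I'm handing in.

```bash
python3 -c "
from rig import arm
print(arm.hand_in())"
```

```text
the job is handed in; nothing more can be done
None
```

I did the whole job and handed it in at about 81 s of robot time; the hand-in gives no verdict.

**What I did:**
- I turned the presser square, lifted it out and laid it on the mat.
- I set the four terracotta risers on the tray and left the blue look-alikes alone.
- I released the lock, raised the tray to 0.34 rad (about 20°), where the risers began to slide, and held it there until all four had dropped, plus a further second.
- I let the tray down level and pushed the lock shut.

**Last checks:**
- **Presser:** it lies flat, about 5 mm from the mat's middle in both views.
- **Tray:** the handle was back at its starting height before I let go.
- **Lock:** it was pushed to its stop at about 22 N, and its image is back at the starting position or slightly past it.
- **Arm:** it is clear of everything.
- **Bystanders:** they looked in place in the last picture, but I did not measure them.

**Where checks disagreed or were weaker:**
- **Lock release:** after the first release the cameras showed only 37–41 mm of travel, probably because I pulled it back a little while straightening the tool. I pushed it to the stop again at about 26 N; the top view then gave about 43 mm of the 45 mm, and the scene view less.
- **Views:** the two cameras differ by 3–6 mm, mostly along world x.
- **Risers in the bin:** two of them rest on the slope against the other two. I could only estimate them, at about 55 mm past the hinge and 30–40 mm high. That is inside the limits, but I did not measure it precisely.

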